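# Change the soap refills in the bathroom cabinet's dosing base

## Task

Swing the clamp of the dosing base up out of the way by its handle, take the spent refills out of the wells and put them in the grey caddy, then stand every fresh refill from the bamboo board upright in a well of its own (any well). When all are in, swing the clamp fully shut so that it drives them home, slide the flat service key tip first all the way into the slot of its holder, and leave the other things on the shelf where they are.

Things in the scene. Friction and masses are not known exactly. Their poses are not given: they have to be found in the camera images.
- base: white dosing base of the built-in soap dispensers, fixed, with three wells in a row. Origin: on the shelf under the middle well; x points to the back (clamp hinge), y along the row. The housing spans x -55 to 110 mm, y +-145 mm, 60 mm high; at its back two 10 mm wide hinge posts (y +-140, x 82 to 108 mm) rise to 160 mm
- bay0 (a point): centre of the mouth of well 0 (base y = -80 mm), 60 mm above the shelf; axes as the base's. Round well, 54 mm wide; a sprung valve seat 27 mm below the mouth carries the refill, whose top then stands 153 mm above the shelf. The seat can be pressed 12 mm farther down (3.3 N to start, 5 N at the bottom) and springs back unless the clamp holds the refill down
- bay1 (a point): centre of the mouth of well 1 (base y = 0 mm), 60 mm above the shelf; axes as the base's. Round well, 54 mm wide; a sprung valve seat 27 mm below the mouth carries the refill, whose top then stands 153 mm above the shelf. The seat can be pressed 12 mm farther down (3.3 N to start, 5 N at the bottom) and springs back unless the clamp holds the refill down
- bay2 (a point): centre of the mouth of well 2 (base y = 80 mm), 60 mm above the shelf; axes as the base's. Round well, 54 mm wide; a sprung valve seat 27 mm below the mouth carries the refill, whose top then stands 153 mm above the shelf. The seat can be pressed 12 mm farther down (3.3 N to start, 5 N at the bottom) and springs back unless the clamp holds the refill down
- clamp (a joint): clamp angle in rad: 0 shut (hard stop), 1.57 upright, 1.9 leaning back. Aluminium frame over all wells (arms at base y +-129 mm) with a rubber pad for each; left ajar at the start. Hinge axis along the base's y, 150 mm above the shelf, 95 mm behind the wells. Stiff hinge (0.95 N m friction): stays where left. Shut, it holds refills 10.5 mm below where they ride; shutting on three takes about 10 N at the handle
- clamp_handle (a point): middle of the clamp's handle: black round bar, 13 mm diameter, 106 mm long along the base's y, 160 mm from the hinge axis (3 mm above the axis's level when shut). Shut, it lies 65 mm in front of the wells' line, 153 mm above the shelf, with free space around and below it
- clamp_hinge (a point): middle of the clamp's hinge axis
- tray: bamboo board, 270 x 120 x 6 mm, fixed, the fresh refills stand on it; origin: centre of the underside, x along its length
- caddy: open grey plastic box for used refills, fixed, 200 x 140 mm outside, 70 mm high, walls and floor about 4 mm; origin: centre of the underside, x along its length
- key: flat service key, 140 mm long, lying flat: steel blade 5 mm thick, 34 mm wide (22 mm over the last 14 mm to the tip), black grip 60 mm long, 28 mm wide, 20 mm thick; blade and grip are level underneath. Origin: on the underside, midway along; x points to the tip at +70 mm, the grip spans x = -70 to -10 mm. 90 g
- key_tip (a point): middle of the key's tip end, 70 mm from its origin, at mid thickness of the blade (2.5 mm above the underside)
- holder: bamboo block with a slot for the key, fixed, 90 x 64 mm, 60 mm high; origin: centre of the underside; x points away from the open front, into the slot
- slot (a point): centre of the slot's mouth in the holder's front face, 45 mm in front of the block's centre and 34.5 mm above the shelf; axes as those of the holder. The slot is level, 42 mm wide (y), 9 mm high (z), 72 mm deep (along +x)
- cup: white ceramic toothbrush cup, 74 mm wide, 100 mm high, bystander
- tub: closed blue plastic tub, 150 x 110 mm, 78 mm high, bystander
- nailbrush: bamboo nail brush, 45 x 95 mm, about 43 mm high, bystander
- pump: stainless pump bottle, 64 mm wide, 160 mm high, bystander
- fresh0: fresh refill (may be absent), standing on the bamboo board at the start: rigid white plastic canister, 50 mm diameter, 120 mm tall, foot edge chamfered (40 mm across underneath), flat top, grey ring near the foot. Origin: centre of the underside; z runs up its axis. About 170 g.
- fresh1: fresh refill (may be absent), standing on the bamboo board at the start: rigid white plastic canister, 50 mm diameter, 120 mm tall, foot edge chamfered (40 mm across underneath), flat top, grey ring near the foot. Origin: centre of the underside; z runs up its axis. About 170 g.
- fresh2: fresh refill (may be absent), standing on the bamboo board at the start: rigid white plastic canister, 50 mm diameter, 120 mm tall, foot edge chamfered (40 mm across underneath), flat top, grey ring near the foot. Origin: centre of the underside; z runs up its axis. About 170 g.
- spent0: spent refill (may be absent), standing in a well at the start: rigid white plastic canister, 50 mm diameter, 120 mm tall, foot edge chamfered (40 mm across underneath), flat top, grey ring near the foot. Origin: centre of the underside; z runs up its axis. About 60 g.
- spent1: spent refill (may be absent), standing in a well at the start: rigid white plastic canister, 50 mm diameter, 120 mm tall, foot edge chamfered (40 mm across underneath), flat top, grey ring near the foot. Origin: centre of the underside; z runs up its axis. About 60 g.
- spent2: spent refill (may be absent), standing in a well at the start: rigid white plastic canister, 50 mm diameter, 120 mm tall, foot edge chamfered (40 mm across underneath), flat top, grey ring near the foot. Origin: centre of the underside; z runs up its axis. About 60 g.
Not all that is in view belongs to the job. Leave any turquoise look-alike of the fresh1 alone.

How it is judged:
By the outcome, as a careful person would: the job done as asked, in the order asked, and still so for the second after the job is handed in, with the robot touching nothing.
Of fresh0, fresh1, fresh2 only 2 to 3 are there at a start; the rules pass over those that are not, and their reading is None.
Of spent0, spent1, spent2 only 1 to 2 are there at a start; the rules pass over those that are not, and their reading is None.
At some moment in a run one of key may be knocked a few centimetres aside while the robot is not near it.
Once in a run the grip may slacken for a moment while it holds something.
It also fails if it takes over 210 s, if anything falls off the work surface, if the arm or the gripper's body presses on something with over 40 N, if the wrist force passes 120 N, or if a joint passes its speed limit or range.

## Robot

A 6-joint arm with a two-finger parallel gripper is mounted at the origin on the work surface. World frame = base frame: x ahead of the robot, y to its left, z up, the work surface at z = 0. Lengths are in m, angles in degrees, forces in N, time in s.
With the tool pointing down it reaches from about 0.375 to 0.9 m from the base axis. Payload 3.1 kg.
Tool frame: the origin (TCP) lies midway between the tips of the shut fingers; the grasp point (between the pads) lies 19 mm behind it; z points along the fingers, y is the direction in which the jaws open and shut (so a half turn about z gives the same grasp; the last joint's range is limited). The gripper opens to 87 mm and grips with 3 to 60 N. Pads are 19 mm wide; open, the fingers measure 117 mm over their backs; the gripper's body (75 mm by 190 mm) begins 51 mm behind the grasp point.
Start: joints at [57.611, 30.224, 82.088, -0, 67.689, -10.227], TCP at [0.236, 0.579, 0.223] pointing down, gripper open.
Joint ranges: [-176.69, 176.69], [-43.24, 126.21], [12.49, 139.97], [-82, 262], [0, 151.66], [-163.58, 163.58]. Speed limits (degrees/s): [159.86, 159.86, 180, 180, 180, 180].

## Interface

Orientations are given as a 3x3 rotation matrix whose columns are the frame's x, y, z axes.
In Python, from rig import bot gives the robot as it stands.
- The arm moves only by the tool carry_out, never from a script. Its arguments are lists of equal length, an entry for each row: "grip": the gripper's target within -1 to 1 (fully open at 1, half-way at 0, shut at -1); "slide": the shift along the tool's x, y, z in mm, a list of three; "twist": the turn, a rotation vector about the tool's x, y, z in rad, a list of three. In form: {"grip": [grip, ...], "slide": [[dx, dy, dz], ...], "twist": [[wx, wy, wz], ...]}. A call has 1 to 12 rows; each row shifts and turns the pose as measured when the row begins, along the tool's axes as they then stand; what a row does not reach is not made up. A row lasts 1/10 s, in which the tool goes at most 50 mm and 8.59 degrees, less where a joint would pass 70% of its speed; a pose out of reach is approached as far as the arm can. A call is refused whole if a number of a shift passes 50 or a number of a turn 0.15, either way. A call with a gripper value outside its range is refused whole. The fingers move at their own pace and stop on an object; the grip force is fixed at half the most. Time passes only in rows, so rows that do not move let the fingers close. It gives the time, the measured TCP pose, the force and the opening at its end, in the units of the state.
- bot.read_state(): the state, without advancing time (a new reading comes with each control period).
- bot.capture(name): name is "side" or "top" or "wrist"; returns a dict with "color" (384x512x3 uint8, red, green, blue), "depth" (384x512 float32, m along the optical axis (not along the pixel's ray), 0 where there is no reading), "fx", "fy", "cx", "cy" (pixels), "position" and "rotation" of the camera in the world; the wrist camera has in their place "T_tool_cam" (4x4, takes a point from camera to tool coordinates, whose origin is the TCP and whose axes are the flange's). Camera axes: x right, y up, looking along -z (the intrinsics and any distortion apply to the point x, -y, -z); pixel columns grow to the right and rows downward; lengths in m; the calibration is good to about 2 mm. A picture is of the moment at which its call begins: read the wrist's pose just before it.
- bot.hand_in(): hands the job in, once; it reports no verdict.
The state is a dict: "time_s": time; "joint_positions": joint angles; "qvel": joint speeds; "tau": joint torques, N m; "position": TCP position; "tcp_rot": TCP orientation; "force": force on the tool from outside, world axes, zero at the start; "moment": the same for the moment, N m; "opening": opening from 0.0 (shut) to 1.0 (fully open).
Only numpy, scipy, OpenCV 4.12 (cv2) and the standard library are available. Lean on these libraries where they do the work, as an engineer would, in place of code of your own. Each camera call takes 0.05 s, during which the arm holds its last target.

## Working session

There is one attempt and no reset: what is moved stays moved. The work goes in short steps, Python scripts to look and compute and a tool call to move; the robot and the scene stay as the last step left them, time stands still between calls to the robot, and variables do not carry over. Pictures are saved under pics/ and viewed, and the job is handed in when it is done.

Besides the shell and the picture viewer there is one more tool, called after ">>>" as name(argument=value, ...), one argument or row to a line, values as JSON. carry_out: Moves the arm, as the interface text tells. Its arguments: {"type":"object","properties":{"grip":{"type":"array"},"slide":{"type":"array"},"twist":{"type":"array"}},"required":["grip","slide","twist"]}

```bash
ls -la; mkdir -p pics
cat > h.py <<'E'
import numpy as np, cv2, sys
from rig import bot
def cap(n,save):
    s=bot.read_state(); c=bot.capture(n); cv2.imwrite('pics/'+save+'.png',c['color'][:,:,::-1]); 
    if n=='wrist':
        T=np.eye(4);T[:3,:3]=np.array(s['tcp_rot']);T[:3,3]=s['position'];W=T@np.array(c['T_tool_cam']);c['position']=W[:3,3];c['rotation']=W[:3,:3]
    np.savez('pics/'+save+'.npz',**{k:np.array(v) for k,v in c.items()})
    return c
def cloud(c):
    d=c['depth'];v,u=np.mgrid[:d.shape[0],:d.shape[1]]
    P=np.stack([(u-c['cx'])/c['fx']*d,-(v-c['cy'])/c['fy']*d,-d],-1)
    return P@np.array(c['rotation']).T+np.array(c['position'])
def st():
    s=bot.read_state();print('t',round(s['time_s'],2),'p',np.round(s['position'],4),'F',np.round(s['force'],1),'op',round(s['opening'],3));print(np.round(s['tcp_rot'],3).tolist());print(np.round(s['joint_positions'],1));return s
E
python3 - <<'E'
from h import *
st()
for n in ['side','top','wrist']:
    c=cap(n,n+'0'); print(n,[k for k in c], c['position'],np.round(c['rotation'],3).tolist(),c['fx'],c['cx'],c['cy'])
    for k in c:
        if k not in('color','depth','position','rotation'): print(k,c[k])
E
```

```text
total 12
drwxr-xr-x  3 agent agent 4096 Dec  6 12:00 .
drwxr-xr-x 23 root  root  4096 Dec  6 12:00 ..
drwxr-xr-x  2 agent agent 4096 Dec  6 12:00 pics
t 0.0 p [0.2353 0.5782 0.2216] F [-0.6 -0.1  0.3] op 1.003
[[-0.926, 0.377, -0.001], [0.377, 0.926, -0.002], [0.0, -0.002, -1.0]]
[ 57.6  30.3  82.2   0.   67.7 -10.2]
side ['color', 'depth', 'fx', 'fy', 'cx', 'cy', 'position', 'rotation'] [ 0.13040944 -1.33968541  1.13796341] [[0.949, 0.167, -0.266], [-0.313, 0.56, -0.767], [0.021, 0.811, 0.584]] 491.438110212684 259.10313728088767 192.77735451593026
fx 491.438110212684
fy 491.438110212684
cx 259.10313728088767
cy 192.77735451593026
top ['color', 'depth', 'fx', 'fy', 'cx', 'cy', 'position', 'rotation'] [0.49047493 0.01777185 1.34619962] [[-0.014, 0.997, -0.077], [-1.0, -0.014, 0.001], [-0.0, 0.077, 0.997]] 350.4485755238579 255.0165066327481 187.20563446056477
fx 350.4485755238579
fy 350.4485755238579
cx 255.0165066327481
cy 187.20563446056477
wrist ['color', 'depth', 'fx', 'fy', 'cx', 'cy', 'T_tool_cam', 'position', 'rotation'] [0.15844728 0.61036639 0.38253351] [[0.378, -0.883, -0.279], [0.926, 0.359, 0.116], [-0.002, -0.302, 0.953]] 267.94670803609944 254.12092066287778 193.29174575680574
fx 267.94670803609944
fy 267.94670803609944
cx 254.12092066287778
cy 193.29174575680574
T_tool_cam [[-4.20562040e-04  9.53212732e-01  3.02300035e-01  8.34189489e-02]
 [ 9.99999897e-01  4.53012899e-04 -3.72334266e-05  3.92725614e-04]
 [-1.72437191e-04  3.02299988e-01 -9.53212824e-01 -1.60811376e-01]
 [ 0.00000000e+00  0.00000000e+00  0.00000000e+00  1.00000000e+00]]
```

Run:
```python
import cv2
for n in ['top0','side0']:
    i=cv2.imread(f'pics/{n}.png'); cv2.imwrite(f'pics/{n}b.png',cv2.resize(i,(800,600),interpolation=cv2.INTER_CUBIC))
```

```text
(no output)
```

View pics/top0b.png

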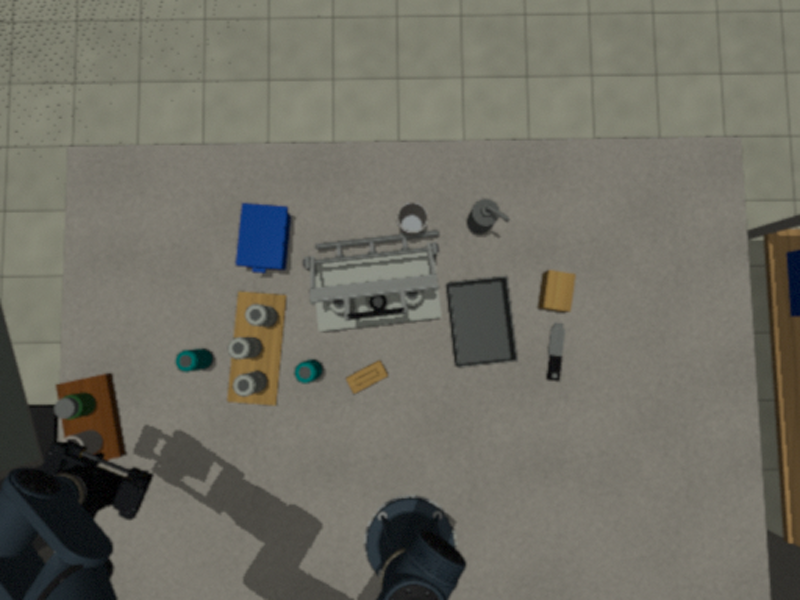

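View pics/side0b.png

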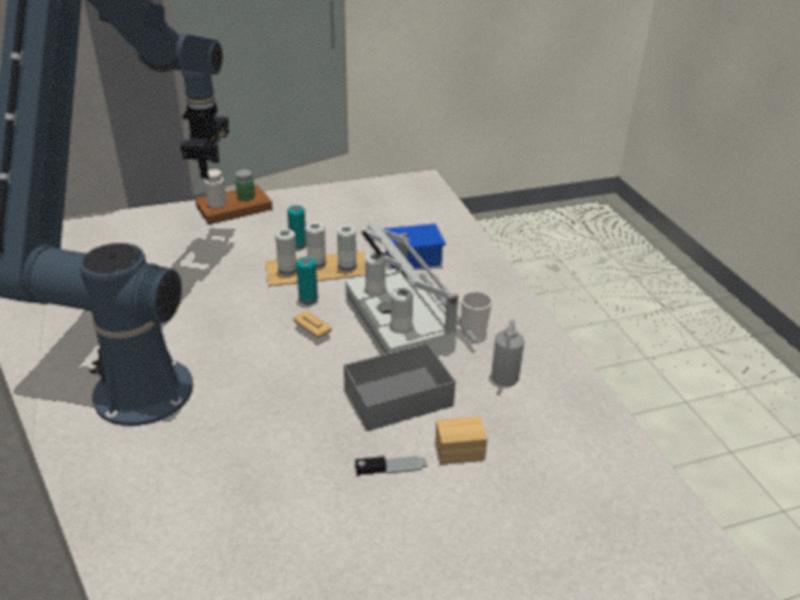

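```bash
cat > hm.py <<'E'
from h import *
c=cap('top','top1');P=cloud(c)
# enlarged crop view
i=c['color'][:,:,::-1]
crop=i[120:270,130:390]; cv2.imwrite('pics/cropA.png',cv2.resize(crop,(780,450),interpolation=cv2.INTER_CUBIC))
# height map, coloured
z=P[...,2]; h=np.clip(z,0,0.25)/0.25*255
hm=cv2.applyColorMap(h.astype(np.uint8),cv2.COLORMAP_JET)[120:270,130:390]
cv2.imwrite('pics/cropZ.png',cv2.resize(hm,(780,450),interpolation=cv2.INTER_NEAREST))
E
python3 hm.py
```

```text
(no output)
```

View pics/cropA.png

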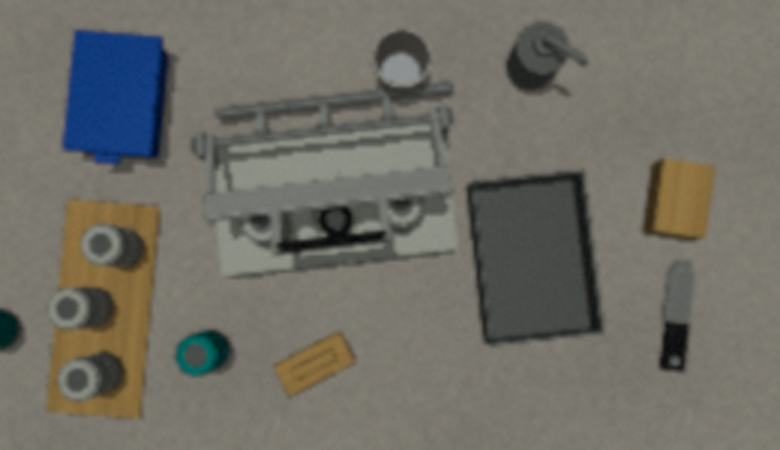

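View pics/cropZ.png

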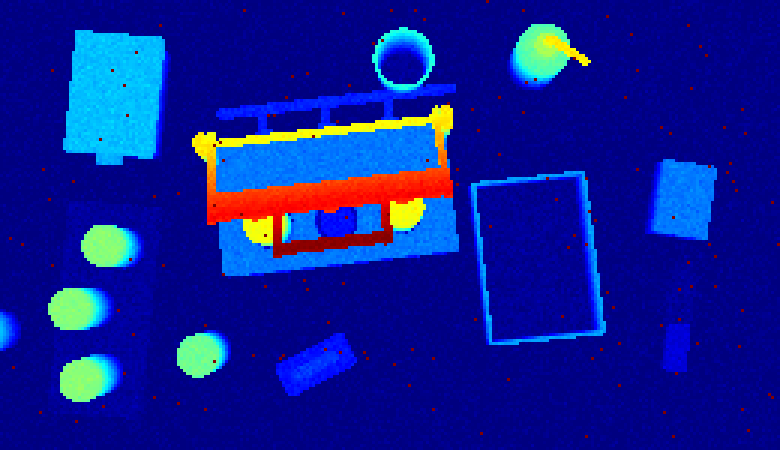

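```bash
cat > meas.py <<'E'
from h import *
c=dict(np.load('pics/top1.npz'));P=cloud(c)
P=P.copy()
x,y,z=P[...,0],P[...,1],P[...,2]
def box(u0,v0,u1,v1):
    m=np.zeros(z.shape,bool); m[120+v0//3:120+v1//3,130+u0//3:130+u1//3]=1; return m
def rect(m,name):
    pts=np.stack([x[m],y[m]],1).astype(np.float32)
    n,l,s,_=cv2.connectedComponentsWithStats(m.astype(np.uint8)); k=1+np.argmax(s[1:,4]); m=l==k
    pts=np.stack([x[m],y[m]],1).astype(np.float32)
    r=cv2.minAreaRect(pts*1000); print(name,'n',m.sum(),'c',np.round(r[0],1),'size',np.round(r[1],1),'ang',round(r[2],2),'z',np.median(z[m]).round(4))
    return pts
tb=z>-1
for n,b in dict(f_a=(70,215,160,275),f_b=(40,280,120,335),f_c=(50,345,130,405),teal=(170,320,240,385)).items():
    rect(box(*b)&(z>0.105)&(z<.145),n)
rect(box(205,130,465,280)&(z>0.05)&(z<.07),'base')
for n,b in dict(s2=(230,200,290,250),s0=(385,180,430,235)).items(): rect(box(*b)&(z>0.14)&(z<.17),n)
rect(box(260,190,400,265)&(z>.22),'handle')
m=box(260,190,400,265)&(z>.24);print(np.c_[x[m],y[m],z[m]][np.argsort(y[m])][::6].round(3))
rect(box(200,170,460,225)&(z>.19)&(z<.24),'bar')
rect(box(460,160,610,350)&(z>.055)&(z<.085),'caddy')
rect(box(640,150,725,245)&(z>.045)&(z<.075),'holder')
g=box(655,250,705,380)
rect(g&(z>.013),'keygrip')
rect(g&(z>.0035)&(z<.013),'keyblade')
print('floor',np.median(z[200:260,350:380]), np.median(z[box(20,420,600,450)]))
rect(box(40,195,165,420)&(z>.004)&(z<.012),'tray')
rect(box(360,20,440,100)&(z>.07),'cup'); rect(box(500,15,600,100)&(z>.1),'pump')
rect(box(50,20,180,170)&(z>.06),'tub');rect(box(270,325,360,400)&(z>.02),'brush');rect(box(205,80,465,125)&(z>.02)&(z<.05),'rail')
E
python3 meas.py
```

```text
f_a n 174 c [539.8 335.7] size [49.6 45.5] ang 89.49 z 0.1262
f_b n 178 c [467.2 373.3] size [48.3 45.3] ang 88.47 z 0.126
f_c n 180 c [385.4 359.4] size [45.4 48.5] ang 83.24 z 0.1265
teal n 164 c [411.8 226.3] size [47.4 46. ] ang 47.29 z 0.1205
base n 1080 c [646.3  77.7] size [ 55.8 273.9] ang 5.74 z 0.0612
s2 n 72 c [554.5 151.9] size [27.3 31.5] ang 0.37 z 0.1541
s0 n 91 c [571.  -18.7] size [30.4 38.2] ang 0.35 z 0.1538
handle n 238 c [535.8  63.3] size [ 94.1 124.3] ang 2.28 z 0.2456
[[0.551 0.002 0.241]
 [0.548 0.005 0.242]
 [0.548 0.008 0.242]
 [0.545 0.011 0.248]
 [0.538 0.015 0.247]
 [0.49  0.018 1.346]
 [0.538 0.021 0.251]
 [0.532 0.024 0.243]
 [0.542 0.03  0.246]
 [0.533 0.033 0.244]
 [0.539 0.04  0.247]
 [0.533 0.043 0.245]
 [0.542 0.049 0.245]
 [0.533 0.052 0.248]
 [0.536 0.058 0.247]
 [0.539 0.062 0.247]
 [0.539 0.068 0.25 ]
 [0.533 0.071 0.245]
 [0.533 0.077 0.251]
 [0.533 0.08  0.25 ]
 [0.527 0.084 0.246]
 [0.53  0.09  0.247]
 [0.527 0.093 0.244]
 [0.53  0.099 0.249]
 [0.524 0.103 0.245]
 [0.537 0.106 0.241]
 [0.527 0.112 0.249]
 [0.534 0.115 0.243]
 [0.521 0.119 0.242]
 [0.537 0.122 0.242]
 [0.537 0.125 0.242]]
bar n 841 c [583.   68.3] size [ 59.7 266.3] ang 1.3 z 0.2123
caddy n 286 c [ 520.  -178.6] size [200.3 141.1] ang 5.17 z 0.0696
holder n 462 c [ 589.7 -362.5] size [65.7 90.9] ang 79.76 z 0.0612
keygrip n 128 c [ 432.6 -174.1] size [396.4  59.1] ang 81.7 z 0.0214
keyblade n 195 c [ 478.9 -367.9] size [ 54.4 106.6] ang 75.33 z 0.0063
floor 0.002233363695220758 0.0010598024629846492
tray n 1268 c [463.7 363.8] size [129.  278.7] ang 85.53 z 0.0075
cup n 133 c [643.9 -18.1] size [306.8  72.2] ang 0.09 z 0.0994
pump n 272 c [650.1 -83.7] size [ 79.3 370. ] ang 45.47 z 0.1184
tub n 1257 c [662.9 192.6] size [459.8 172.6] ang 65.99 z 0.0788
brush n 314 c [415.1  66.9] size [ 58.6 170.1] ang 37.88 z 0.0358
rail n 331 c [718.8  65.9] size [ 46.6 299.3] ang 0.85 z 0.0385
```

```bash
cat > fit.py <<'E'
from h import *
c=dict(np.load('pics/top1.npz'))
R=c['rotation'];C=c['position'];f=c['fx'];cx=c['cx'];cy=c['cy']
def proj(p):
    q=(np.atleast_2d(p)-C)@R; return np.c_[cx+f*q[:,0]/-q[:,2], cy-f*q[:,1]/-q[:,2]]
def back(u,v,z):
    d=np.stack([(np.asarray(u)-cx)/f,-(np.asarray(v)-cy)/f,-np.ones_like(np.asarray(u,float))],-1)@R.T
    return C+d*((z-C[2])/d[...,2])[...,None]
P=cloud(c);z=P[...,2]
E
cat > fit1.py <<'E'
from fit import *
H=(z>.045)&(z<.075)
H[:, :200]=0;H[:,285:]=0
# front edge: last row in each column
us,vs=[],[]
for u in range(208,280):
    r=np.where(H[170:215,u])[0]
    if len(r): us.append(u);vs.append(170+r.max()+.5)
us=np.array(us);vs=np.array(vs)
W=back(us,vs,.06)
k=np.polyfit(W[:,1],W[:,0],1);res=W[:,0]-np.polyval(k,W[:,1]);g=abs(res)<.004;k=np.polyfit(W[g,1],W[g,0],1)
print('front slope deg',np.degrees(np.arctan(k[0])),'res',res.std(),g.sum())
# x = k0*y+k1 ; direction along row d=(k0,1)/n -> base y axis; base x axis = (1,-k0)/n
n=np.hypot(1,k[0]);ey=np.array([k[0],1])/n;ex=np.array([1,-k[0]])/n
# right/left ends
L=[];Rr=[]
for v in range(185,212):
    r=np.where(H[v,200:290])[0]
    if len(r)>20:
        a=back(200+r.min()-.5,v,.06)[:2];b=back(200+r.max()+.5,v,.06)[:2];L.append(a@ey);Rr.append(b@ey);
print(np.round(L,4),np.round(Rr,4))
np.save('k.npy',np.r_[k])
E
python3 fit1.py
python3 - <<'E'
import sys;sys.path.insert(0,'.')
from fit import *
cv2.imwrite('pics/cropB.png',cv2.resize(c['color'][150:215,190:290,::-1],(800,520),interpolation=cv2.INTER_CUBIC))
cv2.imwrite('pics/cropK.png',cv2.resize(c['color'][165:250,335:375,::-1],(280,595),interpolation=cv2.INTER_CUBIC))
E
```

```text
front slope deg -5.733664606184853 res 0.001038647003604425 72
[0.0414 0.0637 0.0641 0.1376 0.1526 0.1529 0.1533 0.1537 0.1541 0.1544
 0.1548 0.1552 0.1556 0.1523 0.1527 0.1531 0.1534 0.1538 0.1542 0.1546] [-0.1377 -0.1373 -0.1368 -0.1364 -0.1359 -0.1355 -0.135  -0.1346 -0.1378
 -0.1374 -0.1369 -0.1365 -0.136  -0.1356 -0.1024 -0.0728 -0.0396 -0.0064
  0.0268  0.0563]
```

View pics/cropB.png

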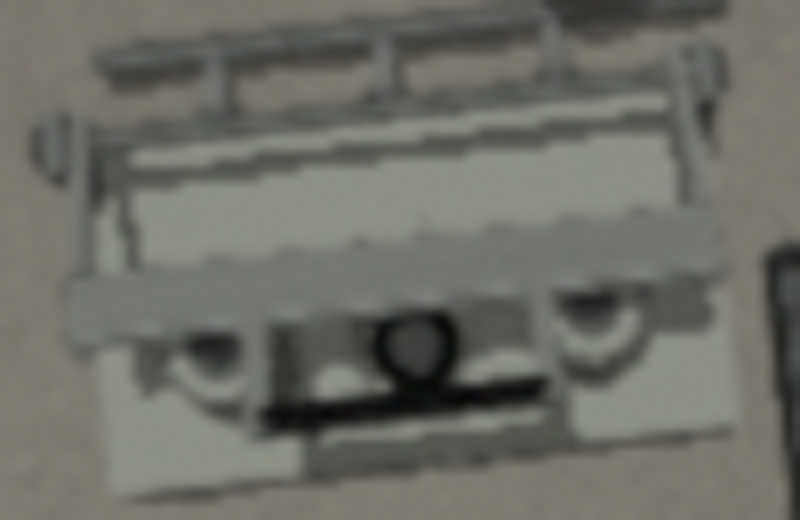

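View pics/cropK.png

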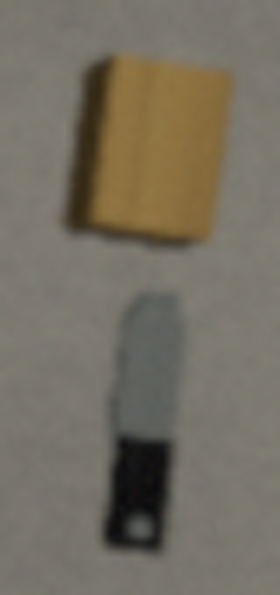

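```bash
cat >> h.py <<'E'
def Rdown(yaw_y_deg):
    # tool z down, tool y axis at given world yaw
    a=np.radians(yaw_y_deg); y=np.array([np.cos(a),np.sin(a),0]);z=np.array([0,0,-1.]);x=np.cross(y,z);return np.stack([x,y,z],1)
def to(p,R=None,q=True):
    from scipy.spatial.transform import Rotation as Ro
    s=bot.read_state();A=np.array(s['tcp_rot']);d=A.T@(np.array(p)-s['position'])*1000
    w=Ro.from_matrix(A.T@R).as_rotvec() if R is not None else np.zeros(3)
    print('t',round(s['time_s'],1),'p',np.round(s['position'],4),'F',np.round(s['force'],1),'M',np.round(s['moment'],2),'op',round(s['opening'],3),'J',np.round(s['joint_positions'],0).astype(int))
    print('  slide left',np.round(d,1),'twist left',np.round(w,3))
BY=5.73
E
cat > geo.py <<'E'
from fit import *
k=np.load('k.npy');n=np.hypot(1,k[0]);ey=np.array([k[0],1])/n;ex=np.array([1,-k[0]])/n
O=ex*(k[1]/n+.055)+ey*0.0085
def B(x,y,zz=0): return np.r_[O+ex*x+ey*y,zz]
E
python3 - <<'E'
from geo import *
print('O',O)
for y in (-.08,0,.08): print(B(0,y,.06), 'img crop',(proj(B(0,y,.153))[0]-[190,150])*8)
# handle: find from cloud black bar pts
i=c['color'].astype(int).sum(2)
P=cloud(c)
m=(P[...,2]>.235)&(P[...,2]<.27)&(i<120); m[:150]=0
q=P[m];b=(q[:,:2]-O)@np.stack([ex,ey],1);print(len(q),'handle base',b.mean(0),b.min(0),b.max(0),np.median(q[:,2]),np.percentile(q[:,2],90))
# spent circles: sun
for nm,ub in (('s2',(206,150,222,206)),('s0',(255,150,275,200))):
    m=np.zeros(i.shape,bool);m[ub[1]:ub[3],ub[0]:ub[2]]=1;m&=(P[...,2]>.146)&(P[...,2]<.16)
    q=P[m];b=(q[:,:2]-O)@np.stack([ex,ey],1);print(nm,b.min(0),b.max(0),np.median(q[:,2]))
m=(P[...,2]>.14)&(P[...,2]<.2);m[:, :195]=0;m[:,285:]=0;m[:155]=0;m[178:]=0
q=P[m];b=(q[:,:2]-O)@np.stack([ex,ey],1);print('hinge zone',b.min(0),b.max(0))
E
```

```text
O [0.57085227 0.06586014]
[ 0.57884463 -0.01373962  0.06      ] img crop [592.29934656 305.89939985]
[0.57085227 0.06586014 0.06      ] img crop [406.00689341 327.27044963]
[0.56285992 0.1454599  0.06      ] img crop [219.50627714 348.66537941]
222 handle base [-0.28861769  0.03774664] [-0.56267925 -0.10425082] [-0.02985165  0.58426856] 0.24891069555730494 0.2652309902348939
s2 [-0.02253882  0.05695864] [0.1004089  0.10961004] 0.15451467578307798
s0 [-0.02353179 -0.12706895] [ 0.10675513 -0.05964408] 0.15475330889175865
hinge zone [ 0.03233463 -0.14735704] [0.10997508 0.14660164]
```

Run:
```python
from geo import *
for uv in ((405,403),(262,420),(548,384)):
    for zz in (.235,.245):
        p=back(190+uv[0]/8-.5,150+uv[1]/8-.5,zz)[:2]-O; print(uv,zz,p@ex,p@ey)
P=cloud(c)
b=(P[...,:2]-O)@np.stack([ex,ey],1)
m=(abs(b[...,1])<.05)&(b[...,0]<-.025)&(b[...,0]>-.06)&(P[...,2]>.2)&(P[...,2]<.3)
print(m.sum(),b[m].mean(0),np.sort(P[m][:,2])[::10].round(3))
for a in np.radians(np.arange(28,44,2)): 
    print(np.degrees(a).round(),95-160*np.cos(a)-3*np.sin(a)*-1*-1, 150+160*np.sin(a)+3*np.cos(a))
```

```text
(405, 403) 0.235 -0.033920915520619495 0.0024016952434999755
(405, 403) 0.245 -0.034378605875239096 0.002021751290318289
(262, 420) 0.235 -0.03414341545575986 0.059444273398710834
(262, 420) 0.245 -0.03459910347047123 0.05855098713541873
(548, 384) 0.235 -0.03290968672756732 -0.054782737124553456
(548, 384) 0.245 -0.033376477416383915 -0.05464806218140312
132 [-0.0366319   0.00094749] [0.241 0.244 0.245 0.245 0.246 0.246 0.247 0.247 0.248 0.248 0.249 0.249
 0.25  0.252]
28.0 -47.68002954578599 227.7642928243193
30.0 -45.0640646055102 232.59807621135332
32.0 -42.277453177727764 237.33122656578206
34.0 -39.32359031921889 241.95797727298464
36.0 -36.20607485686901 246.47269134992055
38.0 -32.92870500305248 250.8698683129255
40.0 -29.495473728096098 255.14415087920324
42.0 -25.910563895459646 259.2903314938495
```

Run:
```python
from h import *; from geo import B
print(B(-.0365,0,.222))
to([.2353,.5782,.36],Rdown(BY))
```

```text
[0.53453488 0.06221363 0.222     ]
t 0.2 p [0.2355 0.5785 0.2219] F [ 0.1 -0.4  0.1] M [-0.   -0.05  0.01] op 0.999 J [ 58  30  82   0  68 -10]
  slide left [ 1.000e-01 -5.000e-01 -1.381e+02] twist left [-1.000e-03  0.000e+00  1.084e+00]
```

>>> carry_out(
  grip=[0,0,0,0,0,0,0,0],
  slide=[
    [0,0,-45],
    [0,0,-45],
    [0,0,-45],
    [0,0,0],
    [0,0,0],
    [0,0,0],
    [0,0,0],
    [0,0,0],
  ],
  twist=[
    [0,0,0.14],
    [0,0,0.14],
    [0,0,0.14],
    [0,0,0.14],
    [0,0,0.14],
    [0,0,0.14],
    [0,0,0.14],
    [0,0,0.1],
  ],
)

```text
time_s: 1.0
position: [0.2349, 0.5776, 0.3603]
tcp_rot: [[-0.06, 0.998, -0.004], [0.998, 0.06, -0.006], [-0.005, -0.004, -1.0]]
force: [-0.1, -0.7, 0.1]
opening: 0.506
```

Run:
```python
from h import *; from geo import B
to(B(-.0365,0,.33),Rdown(BY))
```

```text
t 1.0 p [0.2349 0.5776 0.3603] F [-0.1 -0.7  0.1] M [-0.06  0.08 -0.  ] op 0.506 J [58 24 71  0 85 54]
  slide left [-532.1  268.5   32.1] twist left [-0.004  0.005 -0.04 ]
```

>>> carry_out(
  grip=[0,0,0,0,0,0,0,0,0,0,0,0],
  slide=[
    [-44,22,1],
    [-44,22,1],
    [-44,22,1],
    [-44,22,1],
    [-44,22,1],
    [-44,22,1],
    [-44,22,1],
    [-44,22,1],
    [-44,22,1],
    [-44,22,1],
    [-44,22,1],
    [-44,22,1],
  ],
  twist=[
    [0,0,-0.04],
    [0,0,0],
    [0,0,0],
    [0,0,0],
    [0,0,0],
    [0,0,0],
    [0,0,0],
    [0,0,0],
    [0,0,0],
    [0,0,0],
    [0,0,0],
    [0,0,0],
  ],
)

```text
time_s: 2.2
position: [0.5518, 0.0726, 0.3466]
tcp_rot: [[-0.112, 0.994, -0.004], [0.994, 0.112, -0.003], [-0.002, -0.005, -1.0]]
force: [0.4, 0.7, 0.1]
opening: 0.499
```

Run:
```python
from h import *; from geo import B
to(B(-.0365,0,.33),Rdown(BY))
cap('wrist','w1')
```

```text
t 2.2 p [0.5518 0.0726 0.3466] F [0.4 0.7 0.1] M [-0.06 -0.01  0.03] op 0.499 J [ -4  18  82   0  80 -10]
  slide left [ -8.3 -18.3  16.7] twist left [-0.005  0.002  0.012]
```

View pics/w1.png

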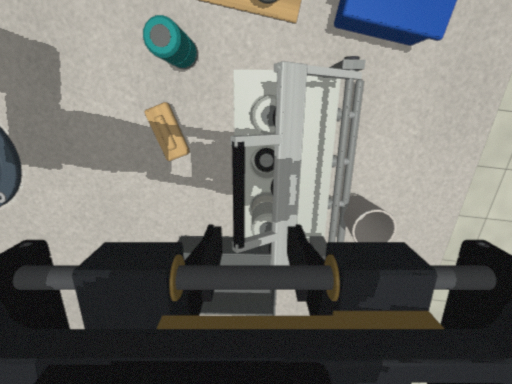

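Run:
```python
from h import *; from geo import *
c=dict(np.load('pics/w1.npz'));P=cloud(c)
for v in range(150,245,15):
    d=[P[v,u] for u in range(234,243)]; d=np.array(d); b=(d[:,:2]-O)@np.stack([ex,ey],1); print(v,np.c_[b,d[:,2]][[1,3,5,7]].round(4).tolist())
```

```text
150 [[-0.0376, 0.0532, 0.2448], [-0.0355, 0.0536, 0.2473], [-0.0336, 0.0535, 0.2466], [-0.0317, 0.0532, 0.2447]]
165 [[-0.0377, 0.0383, 0.2449], [-0.0356, 0.0386, 0.2464], [-0.0338, 0.0383, 0.2448], [-0.0318, 0.0383, 0.2444]]
180 [[-0.0379, 0.0229, 0.2452], [-0.0358, 0.0231, 0.2458], [-0.0338, 0.0232, 0.2459], [-0.0318, 0.0232, 0.2459]]
195 [[-0.0382, 0.0064, 0.2435], [-0.0359, 0.0073, 0.2461], [-0.0339, 0.0071, 0.2456], [-0.0319, 0.0069, 0.2446]]
210 [[-0.0383, -0.0099, 0.2444], [-0.0361, -0.0093, 0.2457], [-0.034, -0.0094, 0.2456], [-0.0319, -0.0094, 0.2454]]
225 [[-0.0385, -0.0272, 0.2442], [-0.0362, -0.0261, 0.2466], [-0.0342, -0.0269, 0.2447], [-0.0319, -0.0262, 0.2461]]
240 [[-0.0387, -0.0451, 0.2441], [-0.0364, -0.0442, 0.2459], [-0.0342, -0.0445, 0.2451], [-0.0321, -0.0446, 0.245]]
```

>>> carry_out(
  grip=[0,0,0,0,0,0,0],
  slide=[
    [-8,-17,16],
    [0,0,30],
    [0,0,30],
    [0,0,20],
    [0,0,15],
    [0,0,10],
    [0,0,0],
  ],
  twist=[
    [-0.005,0.002,0.012],
    [0,0,0],
    [0,0,0],
    [0,0,0],
    [0,0,0],
    [0,0,0],
    [0,0,0],
  ],
)

```text
time_s: 2.95
position: [0.543, 0.0496, 0.2204]
tcp_rot: [[-0.084, 0.996, 0.006], [0.996, 0.084, -0.008], [-0.008, 0.006, -1.0]]
force: [0.2, -0.2, -0.8]
opening: 0.504
```

Run:
```python
from h import *; from geo import B
to(B(-.035,0,.222),Rdown(BY))
```

```text
t 3.0 p [0.543  0.0496 0.2204] F [ 0.2 -0.2 -0.8] M [-0.08  0.04 -0.05] op 0.504 J [ -6  24  94   0  62 -11]
  slide left [13.3 -5.9 -1.7] twist left [ 0.006  0.008 -0.016]
```

>>> carry_out(
  grip=[0,0,-1,-1,-1,-1,-1,-1],
  slide=[
    [13,-6,-2],
    [0,0,0],
    [0,0,0],
    [0,0,0],
    [0,0,0],
    [0,0,0],
    [0,0,0],
    [0,0,0],
  ],
  twist=[
    [0.006,0.008,-0.016],
    [0,0,0],
    [0,0,0],
    [0,0,0],
    [0,0,0],
    [0,0,0],
    [0,0,0],
    [0,0,0],
  ],
)

```text
time_s: 3.75
position: [0.5356, 0.0637, 0.2262]
tcp_rot: [[-0.103, 0.995, 0.002], [0.995, 0.103, -0.001], [-0.001, 0.002, -1.0]]
force: [1.3, 1.2, -1.4]
opening: 0.136
```

Run:
```python
from h import *; from geo import B
to(B(-.035,0,.222),Rdown(BY))
for a in range(34,112,6):
    r=np.radians(a); print(a, np.round([95-160*np.cos(r)+3*np.sin(r),150+160*np.sin(r)+3*np.cos(r)-19],0))
```

```text
t 3.8 p [0.5356 0.0637 0.2262] F [ 1.3  1.2 -1.4] M [ 0.07 -0.16  0.01] op 0.136 J [ -5  23  94   0  62 -11]
  slide left [-1.4  0.3  4.2] twist left [0.002 0.001 0.003]
34 [-36. 223.]
40 [-26. 236.]
46 [-14. 248.]
52 [ -1. 259.]
58 [ 13. 268.]
64 [ 28. 276.]
70 [ 43. 282.]
76 [ 59. 287.]
82 [ 76. 290.]
88 [ 92. 291.]
94 [109. 290.]
100 [126. 288.]
106 [142. 284.]
```

>>> carry_out(
  grip=[-1,-1,-1,-1,-1,-1],
  slide=[
    [0,10,-13],
    [0,12,-12],
    [0,13,-11],
    [0,14,-9],
    [0,15,-8],
    [0,15,-6],
  ],
  twist=[
    [0,0,0],
    [0,0,0],
    [0,0,0],
    [0,0,0],
    [0,0,0],
    [0,0,0],
  ],
)

```text
time_s: 4.35
position: [0.5776, 0.068, 0.2704]
tcp_rot: [[-0.104, 0.989, -0.101], [0.995, 0.104, -0.01], [0.0, -0.101, -0.995]]
force: [-19.3, -3.8, 13.5]
opening: 0.137
```

Run:
```python
from h import *; from geo import *
to(B(.043,0,.285),Rdown(BY))
s=bot.read_state();p=np.array(s['position']);q=p[:2]-O;print(q@ex,q@ey, np.degrees(np.arctan2(p[2]+.017-.15,.095-q@ex)),np.hypot(p[2]+.017-.15,.095-q@ex))
```

```text
t 4.3 p [0.5776 0.068  0.2704] F [-19.3  -3.8  13.5] M [-0.77  3.78 -0.05] op 0.137 J [ -4  27  81  -1  78 -10]
  slide left [ -1.6  34.4 -18.2] twist left [-0.102 -0.     0.004]
0.0069083969041033085 0.0014624272795430511 57.33055144471709 0.163195600731146
```

>>> carry_out(
  grip=[-0.4,-0.4,-0.4,-0.4,-0.4,-0.4],
  slide=[
    [0,0,0],
    [0,0,0],
    [0,0,0],
    [0,0,0],
    [0,8,-5],
    [0,10,-7],
  ],
  twist=[
    [0,0,0],
    [0,0,0],
    [-0.1,0,0],
    [0,0,0],
    [0,0,0],
    [0,0,0],
  ],
)

```text
time_s: 4.95
position: [0.5936, 0.0694, 0.2803]
tcp_rot: [[-0.103, 0.995, -0.011], [0.995, 0.103, 0.0], [0.001, -0.01, -1.0]]
force: [-5.2, -1.4, -4.7]
opening: 0.298
```

```bash
cat > cl.py <<'E'
from h import *; from geo import *
to(B(.043,0,.285),Rdown(BY))
s=bot.read_state();p=np.array(s['position']);q=p[:2]-O;print('base xy',q@ex,q@ey)
E
python3 cl.py
```

```text
t 5.0 p [0.5936 0.0694 0.2803] F [-5.2 -1.4 -4.7] M [-0.17  0.9   0.06] op 0.298 J [ -4  25  82   0  74 -10]
  slide left [-1.3 19.9 -4.9] twist left [-0.01  -0.001  0.003]
base xy 0.022998197374082218 0.001248834489681091
```

>>> carry_out(
  grip=[-0.4,-0.4,-0.4,-0.4,-0.4,-0.4,-0.4,-0.4,-0.4],
  slide=[
    [0,14,-6],
    [0,14,-5],
    [0,14,-4],
    [0,14,-3],
    [0,14,-2],
    [0,14,0],
    [0,14,0],
    [0,12,2],
    [0,8,2],
  ],
  twist=[
    [0,0,0],
    [0,0,0],
    [0,0,0],
    [0,0,0],
    [0,0,0],
    [0,0,0],
    [0,0,0],
    [0,0,0],
    [0,0,0],
  ],
)

```text
time_s: 5.85
position: [0.695, 0.0794, 0.3005]
tcp_rot: [[-0.103, 0.991, -0.086], [0.995, 0.102, -0.011], [-0.002, -0.087, -0.996]]
force: [-5.6, -0.7, 4.4]
opening: 0.301
```

```bash
python3 cl.py
```

```text
t 5.8 p [0.695  0.0794 0.3005] F [-5.6 -0.7  4.4] M [-0.2   1.08 -0.02] op 0.301 J [-2 35 60 -1 90 -8]
  slide left [ -0.8 -80.2  22.6] twist left [-0.087  0.002  0.003]
base xy 0.12484816744066116 0.0010502943548339702
```

>>> carry_out(
  grip=[-0.4,-0.4,0,0,0,0,0,0],
  slide=[
    [0,10,1],
    [0,10,2],
    [0,-10,0],
    [0,0,-30],
    [0,0,-40],
    [0,-40,-20],
    [0,-50,0],
    [0,-50,0],
  ],
  twist=[
    [0,0,0],
    [0,0,0],
    [0,0,0],
    [-0.08,0,0],
    [0,0,0],
    [0,0,0],
    [0,0,0],
    [0,0,0],
  ],
)

```text
time_s: 6.65
position: [0.5739, 0.0658, 0.389]
tcp_rot: [[-0.102, 0.995, -0.013], [0.995, 0.102, -0.005], [-0.003, -0.013, -1.0]]
force: [-0.2, -0.3, 0.4]
opening: 0.495
```

```bash
python3 cl.py
python3 - <<'E'
from h import *
cap('wrist','w2');cap('side','s2')
c=cap('top','t2')
E
```

```text
t 6.7 p [0.5739 0.0658 0.389 ] F [-0.2 -0.3  0.4] M [-0.11  0.02  0.03] op 0.495 J [ -4  19  75   0  87 -10]
  slide left [  0.6  41.4 103.5] twist left [-0.013  0.003  0.002]
base xy 0.0030088323680740477 -0.0003580994868249622
```

View pics/s2.png

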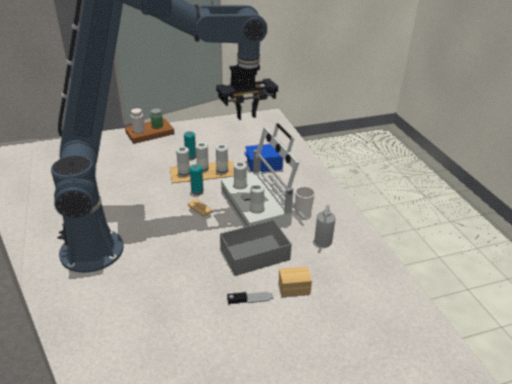

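View pics/w2.png

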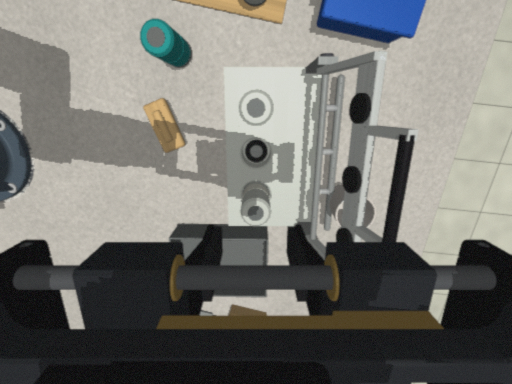

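```bash
cat > tops.py <<'E'
from h import *; from geo import *
def tops(c,zlo,zhi):
    P=cloud(c);m=((P[...,2]>zlo)&(P[...,2]<zhi)).astype(np.uint8)
    m=cv2.morphologyEx(m,cv2.MORPH_OPEN,np.ones((3,3)))
    n,l,s,_=cv2.connectedComponentsWithStats(m)
    for k in range(1,n):
        if s[k,4]<60: continue
        q=P[l==k]; (a,b),r=cv2.minEnclosingCircle((q[:,:2]*1000).astype(np.float32))
        w=np.array([a,b])/1000; d=w-O
        ys=q[:,:2]
        print(s[k,4],'enc',np.round(w,4),'r',round(r,1),'bbox mid',np.round((np.percentile(ys,1,axis=0)+np.percentile(ys,99,axis=0))/2,4),'z',np.median(q[:,2]).round(4),'base',np.round([d@ex,d@ey],4),'px',s[k,:4])
E
python3 - <<'E'
from tops import *
for n in('w2','t2'):
    c=dict(np.load(f'pics/{n}.npz'))
    print(n,'.153');tops(c,.144,.163)
    print(n,'.126');tops(c,.118,.135)
E
```

```text
w2 .153
1443 enc [0.6662 0.0878] r 140.1 bbox mid [0.6619 0.0897] z 0.1529 base [0.0971 0.0123] px [308  53  31 191]
976 enc [0.5648 0.149 ] r 24.9 bbox mid [0.5647 0.1491] z 0.1516 base [0.0022 0.0833] px [239  90  35  36]
697 enc [ 0.5808 -0.0098] r 25.0 bbox mid [ 0.5807 -0.0088] z 0.1514 base [ 0.0023 -0.0763] px [241 197  30  29]
w2 .126
583 enc [0.4131 0.2303] r 21.5 bbox mid [0.4115 0.2306] z 0.1193 base [-0.1405  0.1793] px [142  22  28  31]
t2 .153
139 enc [ 0.5791 -0.0137] r 24.2 bbox mid [ 0.5782 -0.0153] z 0.1541 base [ 0.0003 -0.08  ] px [259 182  12  14]
83 enc [0.5581 0.1521] r 20.9 bbox mid [0.5581 0.154 ] z 0.1535 base [-0.004   0.0871] px [211 190   9  11]
t2 .126
155 enc [0.5407 0.3352] r 24.8 bbox mid [0.5397 0.3354] z 0.1268 base [-0.0031  0.271 ] px [157 195  15  14]
163 enc [0.4672 0.3739] r 25.0 bbox mid [0.4673 0.3735] z 0.1268 base [-0.0723  0.3169] px [146 216  15  14]
108 enc [0.4404 0.4922] r 23.5 bbox mid [0.4396 0.492 ] z 0.1207 base [-0.0872  0.4372] px [113 225  13  13]
165 enc [0.3846 0.3609] r 24.8 bbox mid [0.3847 0.3599] z 0.127 base [-0.1559  0.3122] px [150 240  14  14]
60 enc [0.2394 0.8874] r 30.3 bbox mid [0.2396 0.8864] z 0.1256 base [-0.2478  0.8505] px [  0 283   6  18]
157 enc [0.2513 0.7467] r 23.2 bbox mid [0.2513 0.7464] z 0.1303 base [-0.2499  0.7093] px [ 36 282  15  13]
```

>>> carry_out(
  grip=[0.5,0.5,0.5,0.5,0.5,0.5,0.5,0.5,0.5,0.5,0.5,0.5],
  slide=[
    [0,0,0],
    [0,0,0],
    [0,0,0],
    [0,0,0],
    [0,0,0],
    [0,0,0],
    [0,0,0],
    [0,0,0],
    [0,0,0],
    [0,0,0],
    [0,0,0],
    [0,0,0],
  ],
  twist=[
    [0,0,-0.14],
    [0,0,-0.14],
    [0,0,-0.14],
    [0,0,-0.14],
    [0,0,-0.14],
    [0,0,-0.14],
    [0,0,-0.14],
    [0,0,-0.14],
    [0,0,-0.14],
    [0,0,-0.14],
    [0,0,-0.14],
    [0,0,-0.03],
  ],
)

```text
time_s: 8.0
position: [0.5959, 0.0654, 0.3959]
tcp_rot: [[-0.986, -0.166, 0.014], [-0.166, 0.986, -0.006], [-0.013, -0.008, -1.0]]
force: [0.6, -0.4, 0.1]
opening: 0.751
```

Run:
```python
from tops import *
to(B(0,-.08,.26),Rdown(BY+90))
c=cap('wrist','w3');tops(c,.144,.163)
P=cloud(c)
```

```text
t 8.0 p [0.5959 0.0654 0.3959] F [ 0.6 -0.4  0.1] M [ 0.03  0.04 -0.  ] op 0.751 J [  -4   20   72    0   87 -104]
  slide left [ 31.8 -74.2 136.1] twist left [-0.007  0.013  0.067]
838 enc [ 0.5801 -0.0091] r 24.8 bbox mid [ 0.5799 -0.0089] z 0.1515 base [ 0.0017 -0.0755] px [193 128  32  33]
828 enc [0.5643 0.1495] r 24.8 bbox mid [0.5642 0.1494] z 0.1516 base [0.0019 0.0839] px [297 135  33  33]
1298 enc [0.6669 0.0795] r 149.0 bbox mid [0.6639 0.0792] z 0.1529 base [0.0969 0.0039] px [163 193 187  27]
260 enc [ 0.7547 -0.2001] r 28.7 bbox mid [ 0.7549 -0.1996] z 0.1563 base [ 0.1563 -0.283 ] px [ 67 217  33  25]
```

View pics/w3.png

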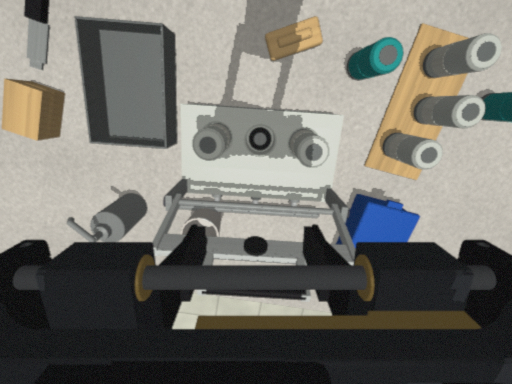

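```bash
echo 'O=np.array([.5723,.0696])' >> geo.py
python3 - <<'E'
from tops import *
to(B(0,-.08,.26),Rdown(BY+90))
E
```

```text
t 8.1 p [0.5962 0.0654 0.3959] F [ 0.3 -0.3  0.5] M [ 0.07 -0.01  0.04] op 0.751 J [  -4   20   72    0   87 -104]
  slide left [ 30.  -70.6 136.1] twist left [-0.008  0.014  0.066]
```

>>> carry_out(
  grip=[0.5,0.5,0.5,0.5,0.5,0.5],
  slide=[
    [10,-24,30],
    [11,-24,40],
    [12,-23,40],
    [0,0,26],
    [0,0,0],
    [0,0,0],
  ],
  twist=[
    [-0.008,0.014,0.066],
    [0,0,0],
    [0,0,0],
    [0,0,0],
    [0,0,0],
    [0,0,0],
  ],
)

```text
time_s: 8.65
position: [0.5857, -0.0127, 0.2599]
tcp_rot: [[-0.995, -0.094, 0.018], [-0.094, 0.996, -0.001], [-0.018, -0.003, -1.0]]
force: [-0.5, 0.1, -0.2]
opening: 0.751
```

Run:
```python
from tops import *
to(B(0,-.08,.108),Rdown(BY+90))
c=cap('wrist','w4');tops(c,.144,.163)
```

```text
t 8.7 p [ 0.5857 -0.0127  0.2599] F [-0.5  0.1 -0.2] M [ 0.03 -0.05 -0.02] op 0.751 J [ -12   24   86    0   68 -108]
  slide left [  7.9   3.6 151.8] twist left [-0.003  0.018 -0.005]
1642 enc [ 0.5801 -0.0097] r 24.7 bbox mid [ 0.5794 -0.0097] z 0.1515 base [-0.0001 -0.0796] px [235 161  46  45]
1693 enc [0.5643 0.1488] r 24.9 bbox mid [0.5638 0.1474] z 0.1516 base [-0.      0.0796] px [385 160  48  45]
739 enc [ 0.6725 -0.0035] r 57.6 bbox mid [ 0.6717 -0.0037] z 0.1518 base [ 0.0924 -0.0827] px [204 251 102  14]
```

>>> carry_out(
  grip=[0.5,0.5,0.5,0.5,0.5,0.5],
  slide=[
    [8,4,20],
    [0,0,40],
    [0,0,40],
    [0,0,35],
    [0,0,17],
    [0,0,0],
  ],
  twist=[
    [-0.003,0.018,-0.005],
    [0,0,0],
    [0,0,0],
    [0,0,0],
    [0,0,0],
    [0,0,0],
  ],
)

```text
time_s: 9.3
position: [0.5856, -0.0067, 0.1086]
tcp_rot: [[-0.994, -0.105, 0.017], [-0.106, 0.994, -0.003], [-0.016, -0.005, -1.0]]
force: [-0.6, 0.6, 0.2]
opening: 0.752
```

Run:
```python
from tops import *
to(B(0,-.08,.108),Rdown(BY+90))
```

```text
t 9.3 p [ 0.5856 -0.0067  0.1086] F [-0.6  0.6  0.2] M [0.04 0.01 0.01] op 0.752 J [ -12   36   94    0   49 -108]
  slide left [ 5.6 -2.8  0.5] twist left [-0.005  0.016  0.006]
```

>>> carry_out(
  grip=[0.5,0.5,-1,-1,-1,-1,-1],
  slide=[
    [6,-3,0],
    [0,0,0],
    [0,0,0],
    [0,0,0],
    [0,0,0],
    [0,0,0],
    [0,0,0],
  ],
  twist=[
    [-0.005,0.016,0.006],
    [0,0,0],
    [0,0,0],
    [0,0,0],
    [0,0,0],
    [0,0,0],
    [0,0,0],
  ],
)

```text
time_s: 10.0
position: [0.5832, -0.0103, 0.1142]
tcp_rot: [[-0.995, -0.101, 0.009], [-0.101, 0.995, -0.002], [-0.009, -0.003, -1.0]]
force: [0.5, -0.0, -0.8]
opening: 0.564
```

Run:
```python
from tops import *
to(B(0,-.08,.108),Rdown(BY+90))
```

```text
t 10.0 p [ 0.5832 -0.0103  0.1142] F [ 0.5 -0.  -0.8] M [ 0.02 -0.02 -0.07] op 0.564 J [ -12   35   94    0   50 -108]
  slide left [2.9 0.6 6.2] twist left [-0.003  0.009  0.001]
```

>>> carry_out(
  grip=[-1,-1,-1,-1,-1,-1,-1,-1,-1],
  slide=[
    [0,0,-20],
    [0,0,-40],
    [0,0,-40],
    [0,-10,-10],
    [0,-30,0],
    [0,-40,0],
    [0,-40,0],
    [0,-30,0],
    [0,-10,0],
  ],
  twist=[
    [0,0,0],
    [0,0,0],
    [0,0,0],
    [0,0,0],
    [0,0,0],
    [0,0,0],
    [0,0,0],
    [0,0,0],
    [0,0,0],
  ],
)

```text
time_s: 10.9
position: [0.5964, -0.1735, 0.2246]
tcp_rot: [[-0.994, -0.105, 0.003], [-0.105, 0.994, -0.001], [-0.003, -0.001, -1.0]]
force: [0.3, 0.2, -0.4]
opening: 0.568
```

Run:
```python
from tops import *
to([.569,-.170,.09],Rdown(BY+90))
cap('wrist','w5')
```

```text
t 10.9 p [ 0.5964 -0.1735  0.2246] F [ 0.3  0.2 -0.4] M [ 0.04  0.02 -0.01] op 0.568 J [ -27   30   83    0   67 -123]
  slide left [ 27.2   6.5 134.6] twist left [-0.001  0.003  0.006]
```

View pics/w5.png

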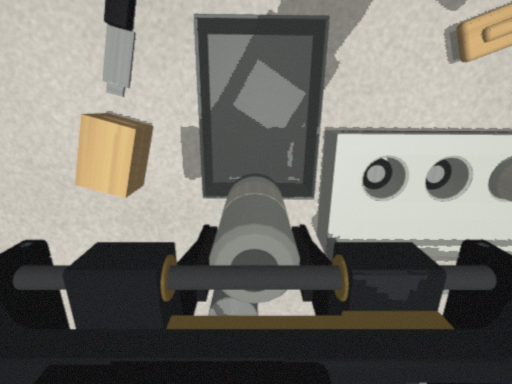

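```bash
cat > bp.py <<'E'
from h import *
def bp(c,u,v,z):
    f=c['fx'];d=np.array([(u-c['cx'])/f,-(v-c['cy'])/f,-1])@np.array(c['rotation']).T;C=np.array(c['position']);return C+d*((z-C[2])/d[2])
E
python3 - <<'E'
from bp import *
c=dict(np.load('pics/w5.npz'))
q=[bp(c,u,v,.07)[:2] for u,v in((195,17),(328,17),(317,197),(203,197))];print(np.round(q,4),np.mean(q,0))
E
```

```text
[[ 0.432  -0.2513]
 [ 0.4178 -0.1164]
 [ 0.6101 -0.0934]
 [ 0.625  -0.2341]] [ 0.52124377 -0.17378606]
```

>>> carry_out(
  grip=[-1,-1,-1,-1,-1,-1,-1],
  slide=[
    [27,7,0],
    [0,0,0],
    [0,0,30],
    [0,0,40],
    [0,0,35],
    [0,0,25],
    [0,0,0],
  ],
  twist=[
    [0,0,0],
    [0,0,0],
    [0,0,0],
    [0,0,0],
    [0,0,0],
    [0,0,0],
    [0,0,0],
  ],
)

```text
time_s: 11.65
position: [0.5684, -0.1624, 0.0894]
tcp_rot: [[-0.994, -0.107, 0.003], [-0.107, 0.994, 0.004], [-0.003, 0.003, -1.0]]
force: [-0.7, 0.4, -0.0]
opening: 0.564
```

Run:
```python
from tops import *
to([.569,-.170,.09],Rdown(BY+90))
```

```text
t 11.7 p [ 0.5684 -0.1624  0.0894] F [-0.7  0.4 -0. ] M [ 0.04 -0.    0.03] op 0.564 J [ -27   38   93    0   49 -123]
  slide left [ 0.2 -7.6 -0.7] twist left [0.004 0.003 0.007]
```

Lower a little to the floor, release, rise.

>>> carry_out(
  grip=[-1,-1,0.5,0.5,0.5,0.5,0.5,0.5,0.5,0.5],
  slide=[
    [0,-7,2],
    [0,0,0],
    [0,0,0],
    [0,0,0],
    [0,0,0],
    [0,0,-20],
    [0,0,-40],
    [0,0,-40],
    [0,0,-40],
    [0,0,-20],
  ],
  twist=[
    [0,0,0],
    [0,0,0],
    [0,0,0],
    [0,0,0],
    [0,0,0],
    [0,0,0],
    [0,0,0],
    [0,0,0],
    [0,0,0],
    [0,0,0],
  ],
)

```text
time_s: 12.65
position: [0.5698, -0.1694, 0.2574]
tcp_rot: [[-0.994, -0.108, 0.007], [-0.108, 0.994, 0.002], [-0.008, 0.001, -1.0]]
force: [1.2, -0.3, 0.7]
opening: 0.752
```

Run:
```python
from tops import *
to(B(0,.08,.26),Rdown(BY+90))
c=cap('top','t3');tops(c,.11,.14)
c=cap('wrist','w6');tops(c,.11,.14)
```

```text
t 12.7 p [ 0.5698 -0.1694  0.2574] F [ 1.2 -0.3  0.7] M [ 0.02 -0.03  0.03] op 0.752 J [ -27   26   85    0   70 -124]
  slide left [-29.1 317.3  -1.9] twist left [0.002 0.008 0.009]
176 enc [ 0.767  -0.1863] r 31.1 bbox mid [ 0.7661 -0.1834] z 0.1178 base [ 0.1682 -0.2741] px [303 128  16  17]
169 enc [0.5402 0.3355] r 25.0 bbox mid [0.5398 0.3356] z 0.1265 base [-0.0054  0.2677] px [157 195  15  14]
171 enc [0.4666 0.3734] r 24.7 bbox mid [0.4673 0.3728] z 0.1262 base [-0.0749  0.3128] px [146 216  15  14]
165 enc [0.4398 0.4918] r 25.5 bbox mid [0.4411 0.4915] z 0.1201 base [-0.0896  0.4334] px [113 224  14  14]
161 enc [0.4109 0.2271] r 24.6 bbox mid [0.4097 0.2264] z 0.1206 base [-0.1449  0.1728] px [189 232  14  14]
173 enc [0.3848 0.3611] r 24.8 bbox mid [0.3847 0.36  ] z 0.1266 base [-0.1574  0.3087] px [150 240  15  14]
147 enc [0.2438 0.8882] r 48.9 bbox mid [0.2434 0.8883] z 0.1229 base [-0.2451  0.8473] px [  0 276   8  29]
196 enc [0.2519 0.7459] r 24.7 bbox mid [0.2527 0.7448] z 0.1301 base [-0.2512  0.7049] px [ 36 280  17  15]
113 enc [-0.0361  0.865 ] r 32.4 bbox mid [-0.0354  0.8642] z 0.1236 base [-0.5259  0.8522] px [  4 365   7  19]
1393 enc [ 0.5681 -0.1674] r 24.9 bbox mid [ 0.5671 -0.1676] z 0.1224 base [-0.0279 -0.2354] px [236 158  42  42]
553 enc [0.5655 0.1374] r 21.6 bbox mid [0.5657 0.1302] z 0.1211 base [0.     0.0681] px [492 185  20  39]
656 enc [ 0.7679 -0.1818] r 29.0 bbox mid [ 0.7574 -0.1823] z 0.115 base [ 0.1695 -0.2697] px [211 296  41  20]
```

>>> carry_out(
  grip=[0.5,0.5,0.5,0.5,0.5,0.5,0.5,0.5,0.5,0.5,0.5],
  slide=[
    [-3,30,-2],
    [-3,40,0],
    [-3,45,0],
    [-4,45,0],
    [-4,45,0],
    [-4,45,0],
    [-4,40,0],
    [-4,27,0],
    [0,0,0],
    [0,0,0],
    [0,0,0],
  ],
  twist=[
    [0,0.008,0],
    [0,0,0],
    [0,0,0],
    [0,0,0],
    [0,0,0],
    [0,0,0],
    [0,0,0],
    [0,0,0],
    [0,0,0],
    [0,0,0],
    [0,0,0],
  ],
)

```text
time_s: 13.85
position: [0.5592, 0.1577, 0.2488]
tcp_rot: [[-0.995, -0.103, -0.012], [-0.103, 0.995, -0.001], [0.012, -0.0, -1.0]]
force: [0.2, -0.6, -0.2]
opening: 0.746
```

Run:
```python
from tops import *
to(B(0,.08,.11),Rdown(BY+90))
c=cap('wrist','w7');tops(c,.14,.165)
```

```text
t 13.8 p [0.5592 0.1577 0.2488] F [ 0.2 -0.6 -0.2] M [ 0.07  0.04 -0.  ] op 0.746 J [  5  25  86   0  69 -91]
  slide left [ -5.9  -9.  138.7] twist left [-0.    -0.012  0.003]
1724 enc [0.5644 0.1495] r 24.9 bbox mid [0.5631 0.1495] z 0.1515 base [0.0001 0.0803] px [222 174  48  47]
```

>>> carry_out(
  grip=[0.5,0.5,0.5,0.5,0.5,0.5,0.5],
  slide=[
    [-6,-9,0],
    [0,0,20],
    [0,0,40],
    [0,0,40],
    [0,0,30],
    [0,0,8],
    [0,0,0],
  ],
  twist=[
    [0,-0.012,0.003],
    [0,0,0],
    [0,0,0],
    [0,0,0],
    [0,0,0],
    [0,0,0],
    [0,0,0],
  ],
)

```text
time_s: 14.6
position: [0.575, 0.1366, 0.1097]
tcp_rot: [[-0.996, -0.086, 0.014], [-0.086, 0.996, -0.002], [-0.014, -0.004, -1.0]]
force: [0.6, 1.3, 0.8]
opening: 0.745
```

Run:
```python
from tops import *
to(B(0,.08,.11),Rdown(BY+90))
```

```text
t 14.6 p [0.575  0.1366 0.1097] F [0.6 1.3 0.8] M [0.09 0.06 0.01] op 0.745 J [  3  36  93   0  50 -92]
  slide left [ 9.6 13.4 -0.5] twist left [-0.004  0.014 -0.014]
```

>>> carry_out(
  grip=[0.5,0.5,0.5],
  slide=[
    [10,13,0],
    [0,0,0],
    [0,0,0],
  ],
  twist=[
    [-0.004,0.014,-0.014],
    [0,0,0],
    [0,0,0],
  ],
)

```text
time_s: 14.9
position: [0.566, 0.1487, 0.1132]
tcp_rot: [[-0.995, -0.099, 0.005], [-0.099, 0.995, 0.001], [-0.005, 0.0, -1.0]]
force: [0.9, 1.0, 0.4]
opening: 0.748
```

Run:
```python
from tops import *
to(B(0,.08,.11),Rdown(BY+90))
c=cap('wrist','w8');tops(c,.14,.165)
```

```text
t 14.9 p [0.566  0.1487 0.1132] F [0.9 1.  0.4] M [ 0.   -0.01  0.05] op 0.748 J [  4  35  94   0  51 -92]
  slide left [1.6 0.7 3.1] twist left [ 0.     0.005 -0.   ]
3329 enc [0.5606 0.1436] r 24.6 bbox mid [0.5509 0.1437] z 0.1514 base [-0.0042  0.0748] px [201 219  91  46]
504 enc [0.5644 0.1088] r 8.4 bbox mid [0.5628 0.1092] z 0.1508 base [-0.0039  0.0398] px [161 246  35  19]
514 enc [0.5573 0.1882] r 8.8 bbox mid [0.556  0.1872] z 0.1504 base [-0.0031  0.1196] px [313 246  36  19]
183 enc [0.5762 0.1133] r 5.3 bbox mid [0.5758 0.1147] z 0.1609 base [0.0083 0.0431] px [178 290  16  15]
664 enc [0.5799 0.1465] r 17.5 bbox mid [0.5796 0.1464] z 0.1523 base [0.0152 0.0757] px [216 290  64  14]
186 enc [0.569  0.1856] r 5.2 bbox mid [0.5688 0.1846] z 0.1611 base [0.0083 0.1157] px [316 290  16  15]
```

View pics/w8.png

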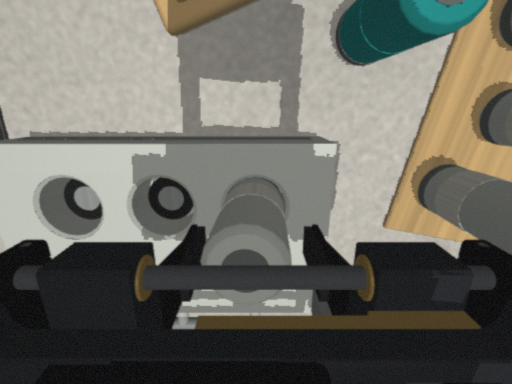

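>>> carry_out(
  grip=[-1,-1,-1,-1,-1],
  slide=[
    [1,0,0],
    [0,0,0],
    [0,0,0],
    [0,0,0],
    [0,0,0],
  ],
  twist=[
    [0,0.005,0],
    [0,0,0],
    [0,0,0],
    [0,0,0],
    [0,0,0],
  ],
)

```text
time_s: 15.45
position: [0.566, 0.1492, 0.1155]
tcp_rot: [[-0.995, -0.1, 0.004], [-0.1, 0.995, 0.001], [-0.004, 0.0, -1.0]]
force: [-0.1, -0.2, 0.1]
opening: 0.564
```

>>> carry_out(
  grip=[-1,-1,-1,-1,-1,-1,-1,-1,-1,-1,-1,-1],
  slide=[
    [0,0,-20],
    [0,0,-40],
    [0,0,-40],
    [5,-30,-30],
    [5,-45,0],
    [5,-45,0],
    [8,-45,0],
    [8,-45,0],
    [8,-45,0],
    [8,-30,0],
    [0,-10,0],
    [0,0,0],
  ],
  twist=[
    [0,0,0],
    [0,0,0],
    [0,0,0],
    [0,0,0],
    [0,0,0],
    [0,0,0],
    [0,0,0],
    [0,0,0],
    [0,0,0],
    [0,0,0],
    [0,0,0],
    [0,0,0],
  ],
)

```text
time_s: 16.65
position: [0.5488, -0.16, 0.249]
tcp_rot: [[-0.995, -0.104, 0.004], [-0.104, 0.995, -0.001], [-0.004, -0.002, -1.0]]
force: [0.2, 0.9, -0.3]
opening: 0.566
```

Run:
```python
from tops import *
to([.473,-.179,.09],Rdown(BY+90))
```

```text
t 16.6 p [ 0.5488 -0.16    0.249 ] F [ 0.2  0.9 -0.3] M [ 0.09  0.03 -0.03] op 0.566 J [ -27   24   88    0   67 -123]
  slide left [ 78.  -10.8 158.7] twist left [-0.002  0.004  0.004]
```

>>> carry_out(
  grip=[-1,-1,-1,-1,-1,-1],
  slide=[
    [30,-5,0],
    [35,-5,0],
    [13,0,0],
    [0,0,0],
    [0,0,0],
    [0,0,0],
  ],
  twist=[
    [0,0,0],
    [0,0,0],
    [0,0,0],
    [0,0,0],
    [0,0,0],
    [0,0,0],
  ],
)

```text
time_s: 17.25
position: [0.4735, -0.1718, 0.2482]
tcp_rot: [[-0.994, -0.11, 0.007], [-0.11, 0.994, 0.002], [-0.008, 0.002, -1.0]]
force: [0.6, -0.2, -1.1]
opening: 0.567
```

Run:
```python
from tops import *
to([.473,-.179,.09],Rdown(BY+90))
```

```text
t 17.2 p [ 0.4735 -0.1718  0.2482] F [ 0.6 -0.2 -1.1] M [-0.    0.02 -0.01] op 0.567 J [ -33   19   98    0   63 -129]
  slide left [  2.5  -7.4 158.1] twist left [0.002 0.008 0.01 ]
```

>>> carry_out(
  grip=[-1,-1,-1,-1,-1,-1,-1,0.5,0.5,0.5,0.5],
  slide=[
    [2,-7,20],
    [0,0,40],
    [0,0,40],
    [0,0,30],
    [0,0,20],
    [0,0,8],
    [0,0,0],
    [0,0,0],
    [0,0,0],
    [0,0,0],
    [0,0,0],
  ],
  twist=[
    [0,0.008,0.01],
    [0,0,0],
    [0,0,0],
    [0,0,0],
    [0,0,0],
    [0,0,0],
    [0,0,0],
    [0,0,0],
    [0,0,0],
    [0,0,0],
    [0,0,0],
  ],
)

```text
time_s: 18.35
position: [0.4903, -0.1814, 0.0902]
tcp_rot: [[-0.994, -0.108, 0.022], [-0.108, 0.994, -0.011], [-0.021, -0.013, -1.0]]
force: [0.7, 0.2, -0.5]
opening: 0.74
```

>>> carry_out(
  grip=[0.5,0.5,0.5,0.5,0.5],
  slide=[
    [0,0,-30],
    [0,0,-45],
    [0,0,-45],
    [0,0,-45],
    [0,0,-20],
  ],
  twist=[
    [0,0,0],
    [0,0,0],
    [0,0,0],
    [0,0,0],
    [0,0,0],
  ],
)

```text
time_s: 18.85
position: [0.4845, -0.179, 0.2816]
tcp_rot: [[-0.994, -0.106, 0.019], [-0.107, 0.994, -0.008], [-0.018, -0.01, -1.0]]
force: [-0.5, -0.2, 0.4]
opening: 0.749
```

Run:
```python
from tops import *
to([.50,.20,.30],Rdown(BY+90))
c=cap('wrist','w9');tops(c,.11,.14)
```

```text
t 18.9 p [ 0.4845 -0.179   0.2816] F [-0.5 -0.2  0.4] M [ 0.02 -0.   -0.03] op 0.749 J [ -33   17   94    0   67 -129]
  slide left [-56.1 375.  -21.4] twist left [-0.01   0.018  0.007]
1209 enc [ 0.4863 -0.1804] r 24.9 bbox mid [ 0.4853 -0.1803] z 0.1224 base [-0.1105 -0.2402] px [235 157  39  39]
1016 enc [ 0.5676 -0.1676] r 24.9 bbox mid [ 0.5661 -0.1674] z 0.1223 base [-0.0284 -0.2355] px [239 218  37  35]
137 enc [ 0.6789 -0.0601] r 12.2 bbox mid [ 0.6777 -0.0612] z 0.1243 base [ 0.0931 -0.1397] px [316 302  12  14]
```

View pics/w9.png

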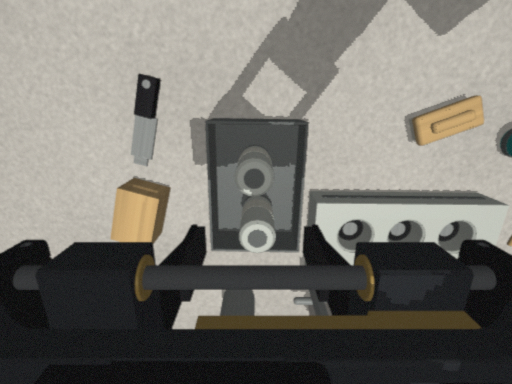

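Run:
```python
from tops import *
to([.541,.339,.28],Rdown(BY+90))
```

```text
t 18.9 p [ 0.4856 -0.1796  0.2838] F [0.6 0.5 1.4] M [-0.02 -0.03  0.06] op 0.742 J [ -33   17   94    0   68 -129]
  slide left [-110.4  509.8   -0.6] twist left [-0.013  0.022  0.007]
```

>>> carry_out(
  grip=[0.8,0.8,0.8,0.8,0.8,0.8,0.8,0.8,0.8,0.8,0.8,0.8],
  slide=[
    [-9,45,0],
    [-9,45,0],
    [-9,45,0],
    [-9,45,0],
    [-9,45,0],
    [-9,45,0],
    [-9,45,0],
    [-9,45,0],
    [-9,45,0],
    [-9,45,0],
    [-9,45,0],
    [0,0,0],
  ],
  twist=[
    [0,0.018,0.007],
    [0,0,0],
    [0,0,0],
    [0,0,0],
    [0,0,0],
    [0,0,0],
    [0,0,0],
    [0,0,0],
    [0,0,0],
    [0,0,0],
    [0,0,0],
    [0,0,0],
  ],
)

```text
time_s: 20.1
position: [0.5395, 0.3377, 0.2801]
tcp_rot: [[-0.996, -0.089, 0.021], [-0.09, 0.996, -0.018], [-0.02, -0.02, -1.0]]
force: [-0.7, -0.7, 0.6]
opening: 0.899
```

>>> carry_out(
  grip=[0.8,0.8],
  slide=[
    [0,0,0],
    [0,0,0],
  ],
  twist=[
    [0,0,0],
    [0,0,0],
  ],
)

```text
time_s: 20.3
position: [0.5383, 0.3377, 0.2793]
tcp_rot: [[-0.996, -0.091, 0.02], [-0.092, 0.996, -0.019], [-0.018, -0.021, -1.0]]
force: [-0.2, -0.5, 0.4]
opening: 0.903
```

Run:
```python
from tops import *
c=cap('wrist','w10');tops(c,.115,.135)
to([.541,.339,.28],Rdown(BY+90))
```

```text
1986 enc [0.386  0.3651] r 24.9 bbox mid [0.3865 0.3649] z 0.1246 base [-0.1558  0.3126] px [273  13  48  53]
1583 enc [0.4118 0.2311] r 23.9 bbox mid [0.4121 0.2315] z 0.1187 base [-0.1435  0.1767] px [149  31  43  48]
1441 enc [0.4412 0.4957] r 24.1 bbox mid [0.4409 0.4948] z 0.1188 base [-0.0879  0.4371] px [382  84  44  45]
1491 enc [0.4678 0.3775] r 24.8 bbox mid [0.468  0.3773] z 0.1245 base [-0.0733  0.3169] px [276  99  43  44]
1217 enc [0.5414 0.3396] r 24.6 bbox mid [0.5408 0.3396] z 0.1244 base [-0.0038  0.2717] px [239 160  39  39]
73 enc [0.6437 0.2179] r 6.2 bbox mid [0.6431 0.218 ] z 0.1237 base [0.0859 0.1404] px [155 240  11   8]
t 20.4 p [0.5383 0.3373 0.2794] F [-0.4  0.2  0.2] M [ 0.04  0.06 -0.03] op 0.899 J [ 23  28  77  -2  75 -72]
  slide left [-2.8  1.5 -0.6] twist left [-0.021  0.018 -0.009]
```

View pics/w10.png

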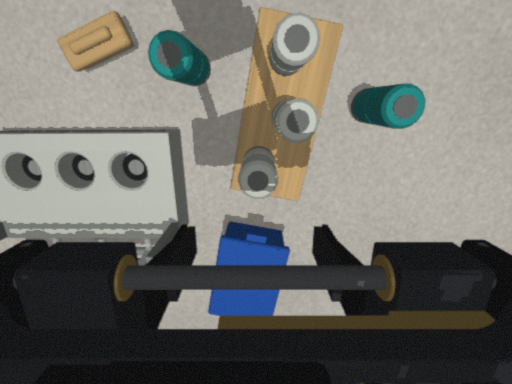

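>>> carry_out(
  grip=[0.8,0.8,0.8,0.8,0.8,0.8,0.8],
  slide=[
    [-3,2,20],
    [0,0,40],
    [0,0,50],
    [0,0,45],
    [0,0,30],
    [0,0,10],
    [0,0,0],
  ],
  twist=[
    [-0.021,0.02,-0.009],
    [0,0,0],
    [0,0,0],
    [0,0,0],
    [0,0,0],
    [0,0,0],
    [0,0,0],
  ],
)

```text
time_s: 21.05
position: [0.5455, 0.3295, 0.0752]
tcp_rot: [[-0.996, -0.087, -0.004], [-0.087, 0.996, 0.004], [0.004, 0.004, -1.0]]
force: [0.3, 0.4, 0.1]
opening: 0.903
```

Run:
```python
from tops import *
to([.5414,.3396,.081],Rdown(BY+90))
```

```text
t 21.1 p [0.5455 0.3295 0.0752] F [0.3 0.4 0.1] M [ 0.02 -0.01 -0.  ] op 0.903 J [ 21  42  87   0  52 -74]
  slide left [ 3.2 10.5 -5.8] twist left [ 0.004 -0.004 -0.013]
```

>>> carry_out(
  grip=[0.8,0.8,-1,-1,-1,-1,-1,-1],
  slide=[
    [3,10,-6],
    [0,0,0],
    [0,0,0],
    [0,0,0],
    [0,0,0],
    [0,0,0],
    [0,0,0],
    [0,0,0],
  ],
  twist=[
    [0.004,-0.004,-0.013],
    [0,0,0],
    [0,0,0],
    [0,0,0],
    [0,0,0],
    [0,0,0],
    [0,0,0],
    [0,0,0],
  ],
)

```text
time_s: 21.85
position: [0.546, 0.3414, 0.0894]
tcp_rot: [[-0.995, -0.101, 0.013], [-0.1, 0.995, 0.006], [-0.014, 0.004, -1.0]]
force: [1.3, 0.3, -0.5]
opening: 0.569
```

Run:
```python
from tops import *
to([.5414,.3396,.081],Rdown(BY+90))
```

```text
t 21.9 p [0.546  0.3414 0.0894] F [ 1.3  0.3 -0.5] M [ 0.13 -0.05 -0.03] op 0.569 J [ 22  41  86   0  53 -74]
  slide left [ 4.9 -1.4  8.4] twist left [0.004 0.014 0.001]
```

>>> carry_out(
  grip=[0.3,0.3,0.3,0.3,0.3,-1,-1,-1,-1],
  slide=[
    [0,0,0],
    [0,0,0],
    [5,0,8],
    [0,0,0],
    [0,0,0],
    [0,0,0],
    [0,0,0],
    [0,0,0],
    [0,0,0],
  ],
  twist=[
    [0,0,0],
    [0,0,0],
    [0.004,0.014,0],
    [0,0,0],
    [0,0,0],
    [0,0,0],
    [0,0,0],
    [0,0,0],
    [0,0,0],
  ],
)

```text
time_s: 22.75
position: [0.5404, 0.3406, 0.0798]
tcp_rot: [[-0.995, -0.1, -0.003], [-0.1, 0.995, -0.001], [0.003, -0.001, -1.0]]
force: [-0.3, -0.0, -0.6]
opening: 0.57
```

Run:
```python
from tops import *
to([.5414,.3396,.081],Rdown(BY+90))
```

```text
t 22.8 p [0.5404 0.3406 0.0798] F [-0.3 -0.  -0.6] M [ 0.04  0.01 -0.03] op 0.57 J [ 22  41  86   0  53 -74]
  slide left [-0.9 -1.1 -1.2] twist left [-0.001 -0.003  0.001]
```

>>> carry_out(
  grip=[-1,-1,-1,-1,-1,-1,-1,-1,-1,-1,-1,-1],
  slide=[
    [0,0,-20],
    [0,0,-40],
    [0,0,-45],
    [-1,-25,-35],
    [-1,-40,0],
    [-1,-45,0],
    [0,-40,0],
    [0,-25,0],
    [0,-12,0],
    [0,0,0],
    [0,0,0],
    [0,0,0],
  ],
  twist=[
    [0,0,0],
    [0,0,0],
    [0,0,0],
    [0,0,0],
    [0,0,0],
    [0,0,0],
    [0,0,0],
    [0,0,0],
    [0,0,0],
    [0,0,0],
    [0,0,0],
    [0,0,0],
  ],
)

```text
time_s: 23.95
position: [0.5616, 0.1517, 0.2232]
tcp_rot: [[-0.995, -0.104, -0.006], [-0.104, 0.995, -0.001], [0.006, -0.0, -1.0]]
force: [0.9, 0.4, -1.2]
opening: 0.565
```

Run:
```python
from tops import *
to(B(0,.08,.15),Rdown(BY+90))
cap('wrist','w11')
```

```text
t 23.9 p [0.5616 0.1517 0.2232] F [ 0.9  0.4 -1.2] M [0.04 0.06 0.02] op 0.565 J [  4  27  88   0  65 -92]
  slide left [-2.9 -2.7 73.2] twist left [-0.    -0.006  0.005]
```

View pics/w11.png

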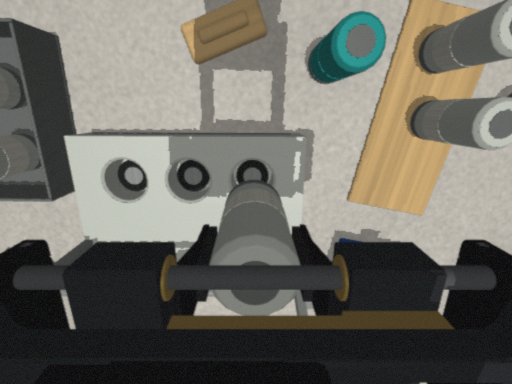

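>>> carry_out(
  grip=[-1,-1,-1,-1,-1,-1],
  slide=[
    [-3,-3,15],
    [0,0,25],
    [0,0,20],
    [0,0,7],
    [0,0,0],
    [0,0,0],
  ],
  twist=[
    [0,-0.006,0.005],
    [0,0,0],
    [0,0,0],
    [0,0,0],
    [0,0,0],
    [0,0,0],
  ],
)

```text
time_s: 24.6
position: [0.5654, 0.1566, 0.1554]
tcp_rot: [[-0.994, -0.109, 0.004], [-0.109, 0.994, 0.002], [-0.004, 0.001, -1.0]]
force: [0.4, 0.1, -0.8]
opening: 0.561
```

Run:
```python
from tops import *
to(B(0,.08,.15),Rdown(BY+90))
```

```text
t 24.6 p [0.5654 0.1566 0.1554] F [ 0.4  0.1 -0.8] M [ 0.04  0.01 -0.01] op 0.561 J [  5  32  92   0  56 -92]
  slide left [ 2.  -7.2  5.4] twist left [0.001 0.004 0.009]
```

>>> carry_out(
  grip=[-1,-1,-1],
  slide=[
    [2,-7,5],
    [0,0,0],
    [0,0,0],
  ],
  twist=[
    [0,0.004,0.009],
    [0,0,0],
    [0,0,0],
  ],
)

```text
time_s: 24.9
position: [0.5657, 0.1494, 0.1523]
tcp_rot: [[-0.995, -0.1, 0.004], [-0.1, 0.995, 0.001], [-0.004, 0.001, -1.0]]
force: [0.5, -0.3, -0.6]
opening: 0.564
```

Run:
```python
from tops import *
to(B(0,.08,.107),Rdown(BY+90))
```

```text
t 24.9 p [0.5657 0.1494 0.1523] F [ 0.5 -0.3 -0.6] M [0.07 0.08 0.  ] op 0.564 J [  4  32  92   0  56 -92]
  slide left [ 1.6 -0.1 45.3] twist left [0.001 0.004 0.001]
```

>>> carry_out(
  grip=[-1,-1],
  slide=[
    [2,0,16],
    [0,0,0],
  ],
  twist=[
    [0,0.004,0],
    [0,0,0],
  ],
)

```text
time_s: 25.1
position: [0.5647, 0.1489, 0.1374]
tcp_rot: [[-0.995, -0.1, 0.003], [-0.1, 0.995, 0.001], [-0.003, 0.001, -1.0]]
force: [-0.1, 0.1, -1.3]
opening: 0.566
```

Run:
```python
from tops import *
to(B(0,.08,.107),Rdown(BY+90))
```

```text
t 25.1 p [0.5647 0.1489 0.1374] F [-0.1  0.1 -1.3] M [ 0.02  0.06 -0.02] op 0.566 J [  4  33  93   0  54 -92]
  slide left [ 0.4  0.3 30.4] twist left [ 0.001  0.003 -0.   ]
```

>>> carry_out(
  grip=[-1,-1,-1,-1],
  slide=[
    [0,0,10],
    [0,0,10],
    [0,0,10],
    [0,0,0],
  ],
  twist=[
    [0,0.003,0],
    [0,0,0],
    [0,0,0],
    [0,0,0],
  ],
)

```text
time_s: 25.5
position: [0.5652, 0.1491, 0.107]
tcp_rot: [[-0.995, -0.099, 0.001], [-0.099, 0.995, 0.002], [-0.001, 0.002, -1.0]]
force: [0.1, -1.0, -2.2]
opening: 0.568
```

Run:
```python
from tops import *
to(B(0,.08,.107),Rdown(BY+90))
```

```text
t 25.5 p [0.5652 0.1491 0.107 ] F [ 0.1 -1.  -2.2] M [ 0.    0.01 -0.04] op 0.568 J [  4  36  94   0  50 -92]
  slide left [0.9 0.2 0. ] twist left [ 0.002  0.001 -0.001]
```

>>> carry_out(
  grip=[0.5,0.5,0.5,0.5,0.5,0.5,0.8,0.8,0.8,0.8,0.8,0.8],
  slide=[
    [0,0,0],
    [0,0,0],
    [0,0,-20],
    [0,0,-40],
    [0,0,-45],
    [10,25,-35],
    [15,45,0],
    [15,45,0],
    [15,45,0],
    [15,45,0],
    [6,25,0],
    [0,0,0],
  ],
  twist=[
    [0,0,0],
    [0,0,0],
    [0,0,0],
    [0,0,0],
    [0,0,0],
    [0,0,0],
    [0,0,0],
    [0,0,0],
    [0,0,0],
    [0,0,0],
    [0,0,0],
    [0,0,0],
  ],
)

```text
time_s: 26.7
position: [0.4731, 0.3782, 0.2605]
tcp_rot: [[-0.995, -0.094, 0.026], [-0.094, 0.996, 0.009], [-0.027, 0.007, -1.0]]
force: [0.0, -0.2, 0.2]
opening: 0.894
```

Run:
```python
from tops import *
to([.4678,.3775,.25],Rdown(BY+90))
c=cap('wrist','w12');tops(c,.115,.135);tops(c,.144,.163)
```

```text
t 26.7 p [0.4731 0.3782 0.2605] F [ 0.  -0.2  0.2] M [-0.    0.03 -0.02] op 0.894 J [ 28  26  84   0  69 -67]
  slide left [ 5.6 -0.2 10.4] twist left [ 0.006  0.027 -0.006]
1813 enc [0.3861 0.3651] r 24.8 bbox mid [0.3858 0.3653] z 0.1246 base [-0.1558  0.3127] px [226  75  46  49]
1513 enc [0.4118 0.2308] r 23.9 bbox mid [0.4114 0.2316] z 0.1186 base [-0.1436  0.1765] px [101  90  44  45]
1278 enc [0.4409 0.496 ] r 24.0 bbox mid [0.4406 0.4953] z 0.1187 base [-0.0881  0.4374] px [337 141  41  40]
1408 enc [0.4678 0.3779] r 25.0 bbox mid [0.4667 0.3777] z 0.1245 base [-0.0732  0.3172] px [232 154  43  42]
430 enc [0.5589 0.1562] r 22.6 bbox mid [0.5561 0.1577] z 0.1248 base [-0.0047  0.0875] px [ 50 217  36  25]
458 enc [0.5558 0.1497] r 22.3 bbox mid [0.5504 0.1506] z 0.1502 base [-0.0085  0.0814] px [ 26 227  42  19]
```

Good; descend on b with a settle, then correct and close.

>>> carry_out(
  grip=[0.8,0.8,0.8,0.8,0.8,0.8,0.8,0.8],
  slide=[
    [5,0,20],
    [0,0,40],
    [0,0,45],
    [0,0,40],
    [0,0,25],
    [0,0,5],
    [0,0,0],
    [0,0,0],
  ],
  twist=[
    [0.006,0.027,-0.006],
    [0,0,0],
    [0,0,0],
    [0,0,0],
    [0,0,0],
    [0,0,0],
    [0,0,0],
    [0,0,0],
  ],
)

```text
time_s: 27.55
position: [0.4742, 0.3655, 0.0756]
tcp_rot: [[-0.996, -0.087, -0.005], [-0.087, 0.996, -0.005], [0.005, -0.005, -1.0]]
force: [0.6, 0.2, -0.0]
opening: 0.899
```

Run:
```python
from tops import *
to([.4678,.3778,.081],Rdown(BY+90))
```

```text
t 27.6 p [0.4742 0.3655 0.0756] F [ 0.6  0.2 -0. ] M [ 0.02  0.03 -0.03] op 0.899 J [ 27  40  92   0  49 -68]
  slide left [ 5.3 12.8 -5.4] twist left [-0.005 -0.005 -0.013]
```

>>> carry_out(
  grip=[0.6,0.6,0.6],
  slide=[
    [5,13,-5],
    [0,0,0],
    [0,0,0],
  ],
  twist=[
    [-0.005,-0.005,-0.013],
    [0,0,0],
    [0,0,0],
  ],
)

```text
time_s: 27.85
position: [0.4703, 0.3801, 0.085]
tcp_rot: [[-0.995, -0.1, 0.007], [-0.1, 0.995, 0.004], [-0.007, 0.004, -1.0]]
force: [-0.0, 0.6, 0.2]
opening: 0.813
```

Run:
```python
from tops import *
to([.4678,.3778,.081],Rdown(BY+90))
```

```text
t 27.9 p [0.4703 0.3801 0.085 ] F [-0.   0.6  0.2] M [0.06 0.02 0.02] op 0.813 J [ 28  39  92   0  49 -67]
  slide left [ 2.7 -2.1  3.9] twist left [0.004 0.007 0.001]
```

>>> carry_out(
  grip=[0.5,-1,-1,-1,-1,-1],
  slide=[
    [3,-2,4],
    [0,0,0],
    [0,0,0],
    [0,0,0],
    [0,0,0],
    [0,0,0],
  ],
  twist=[
    [0.004,0.007,0],
    [0,0,0],
    [0,0,0],
    [0,0,0],
    [0,0,0],
    [0,0,0],
  ],
)

```text
time_s: 28.45
position: [0.4678, 0.3787, 0.0827]
tcp_rot: [[-0.995, -0.102, 0.003], [-0.102, 0.995, 0.001], [-0.003, 0.001, -1.0]]
force: [-0.7, -0.4, 0.5]
opening: 0.568
```

Run:
```python
from tops import *
to([.4678,.3778,.081],Rdown(BY+90))
p=B(0,0,0)-np.array([.4678,.3778,0]); print(Rdown(BY+90).T@p*1000)
p=B(0,-.08,0)-np.array([.3862,.365,0]); print(Rdown(BY+90).T@p*1000)
```

```text
t 28.4 p [0.4678 0.3787 0.0827] F [-0.7 -0.4  0.5] M [0.05 0.07 0.04] op 0.568 J [ 28  39  92   0  49 -67]
  slide left [ 0.  -0.9  1.7] twist left [0.001 0.003 0.002]
[ -73.20694051 -317.09341504    0.        ]
[-155.68229869 -392.50437585    0.        ]
```

>>> carry_out(
  grip=[-1,-1,-1,-1,-1,-1,-1,-1,-1,-1,-1,-1],
  slide=[
    [0,0,-25],
    [0,0,-45],
    [0,0,-50],
    [0,0,-50],
    [-10,-40,-5],
    [-12,-50,0],
    [-12,-50,0],
    [-12,-50,0],
    [-12,-50,0],
    [-10,-45,0],
    [-5,-30,0],
    [0,0,0],
  ],
  twist=[
    [0,0,0],
    [0,0,0],
    [0,0,0],
    [0,0,0],
    [0,0,0],
    [0,0,0],
    [0,0,0],
    [0,0,0],
    [0,0,0],
    [0,0,0],
    [0,0,0],
    [0,0,0],
  ],
)

```text
time_s: 29.65
position: [0.5722, 0.0673, 0.2594]
tcp_rot: [[-0.994, -0.107, -0.004], [-0.107, 0.994, -0.004], [0.005, -0.004, -1.0]]
force: [0.6, 1.0, -1.4]
opening: 0.565
```

>>> carry_out(
  grip=[-1,-1],
  slide=[
    [0,0,0],
    [0,0,0],
  ],
  twist=[
    [0,0,0],
    [0,0,0],
  ],
)

```text
time_s: 29.85
position: [0.5711, 0.067, 0.2581]
tcp_rot: [[-0.995, -0.104, -0.007], [-0.104, 0.995, -0.003], [0.008, -0.002, -1.0]]
force: [-0.1, 0.4, -1.3]
opening: 0.572
```

Run:
```python
from tops import *
to(B(0,0,.155),Rdown(BY+90))
```

```text
t 29.9 p [0.5711 0.067  0.2581] F [-0.1  0.4 -1.3] M [0.08 0.06 0.  ] op 0.572 J [  -4   24   87    0   69 -100]
  slide left [ -2.2   2.6 103.1] twist left [-0.002 -0.008  0.005]
```

>>> carry_out(
  grip=[-1,-1,-1,-1,-1,-1],
  slide=[
    [-2,3,15],
    [0,0,30],
    [0,0,30],
    [0,0,20],
    [0,0,0],
    [0,0,0],
  ],
  twist=[
    [0,-0.008,0.005],
    [0,0,0],
    [0,0,0],
    [0,0,0],
    [0,0,0],
    [0,0,0],
  ],
)

```text
time_s: 30.45
position: [0.5711, 0.0793, 0.1617]
tcp_rot: [[-0.994, -0.111, 0.002], [-0.111, 0.994, -0.0], [-0.002, -0.0, -1.0]]
force: [0.2, -0.4, -2.3]
opening: 0.566
```

Run:
```python
from tops import *
to(B(0,0,.155),Rdown(BY+90))
```

```text
t 30.4 p [0.5711 0.0793 0.1617] F [ 0.2 -0.4 -2.3] M [0.03 0.04 0.02] op 0.566 J [  -3   31   93    0   56 -100]
  slide left [-0.1 -9.8  6.7] twist left [-0.     0.002  0.011]
```

>>> carry_out(
  grip=[-1,-1,-1],
  slide=[
    [0,-10,6],
    [0,0,0],
    [0,0,0],
  ],
  twist=[
    [0,0.002,0.011],
    [0,0,0],
    [0,0,0],
  ],
)

```text
time_s: 30.75
position: [0.5739, 0.0698, 0.1582]
tcp_rot: [[-0.995, -0.101, 0.005], [-0.101, 0.995, -0.001], [-0.005, -0.001, -1.0]]
force: [0.4, 0.0, -1.1]
opening: 0.563
```

Run:
```python
from tops import *
to(B(0,0,.11),Rdown(BY+90))
```

```text
t 30.8 p [0.5739 0.0698 0.1582] F [ 0.4  0.  -1.1] M [ 0.03 -0.02 -0.01] op 0.563 J [  -4   31   93    0   56 -100]
  slide left [ 1.9  0.  48.2] twist left [-0.001  0.005  0.001]
```

>>> carry_out(
  grip=[-1,-1],
  slide=[
    [2,0,18],
    [0,0,0],
  ],
  twist=[
    [0,0.005,0],
    [0,0,0],
  ],
)

```text
time_s: 30.95
position: [0.5735, 0.069, 0.1419]
tcp_rot: [[-0.995, -0.1, 0.005], [-0.1, 0.995, -0.001], [-0.005, -0.002, -1.0]]
force: [-1.1, -0.0, -2.5]
opening: 0.566
```

Run:
```python
from tops import *
to(B(0,0,.11),Rdown(BY+90))
```

```text
t 30.9 p [0.5735 0.069  0.1419] F [-1.1 -0.  -2.5] M [0.1  0.07 0.01] op 0.566 J [  -4   32   94    0   54 -100]
  slide left [ 1.3  0.7 31.9] twist left [-0.002  0.005  0.001]
```

>>> carry_out(
  grip=[-1,-1,-1,-1],
  slide=[
    [1,1,10],
    [0,0,11],
    [0,0,10],
    [0,0,0],
  ],
  twist=[
    [0,0.005,0],
    [0,0,0],
    [0,0,0],
    [0,0,0],
  ],
)

```text
time_s: 31.35
position: [0.5733, 0.0699, 0.1107]
tcp_rot: [[-0.995, -0.1, 0.002], [-0.1, 0.995, -0.002], [-0.002, -0.002, -1.0]]
force: [0.4, -0.6, -2.1]
opening: 0.56
```

Run:
```python
from tops import *
to(B(0,0,.11),Rdown(BY+90))
p=np.array([.3862,.365,0])-B(0,0,0); print(Rdown(BY+90).T@p*1000)
```

```text
t 31.4 p [0.5733 0.0699 0.1107] F [ 0.4 -0.6 -2.1] M [0.05 0.01 0.  ] op 0.56 J [  -4   35   95    0   50 -100]
  slide left [ 1.  -0.2  0.7] twist left [-0.002  0.002  0.   ]
[155.67718193 312.50437601   0.        ]
```

>>> carry_out(
  grip=[0.4,0.4,0.4,0.4,0.4,0.4,0.8,0.8,0.8,0.8,0.8,0.8],
  slide=[
    [0,0,0],
    [0,0,0],
    [0,0,-20],
    [0,0,-40],
    [0,0,-45],
    [10,20,-35],
    [22,45,0],
    [22,45,0],
    [25,50,0],
    [25,50,0],
    [25,50,0],
    [22,45,0],
  ],
  twist=[
    [0,0,0],
    [0,0,0],
    [0,0,0],
    [0,0,0],
    [0,0,0],
    [0,0,0],
    [0,0,0],
    [0,0,0],
    [0,0,0],
    [0,0,0],
    [0,0,0],
    [0,0,0],
  ],
)

```text
time_s: 32.55
position: [0.4133, 0.3449, 0.2622]
tcp_rot: [[-0.996, -0.086, 0.034], [-0.086, 0.996, 0.003], [-0.034, -0.0, -0.999]]
force: [0.8, 0.4, 0.3]
opening: 0.9
```

>>> carry_out(
  grip=[0.8,0.8],
  slide=[
    [0,0,0],
    [0,0,0],
  ],
  twist=[
    [0,0,0],
    [0,0,0],
  ],
)

```text
time_s: 32.75
position: [0.4096, 0.3504, 0.264]
tcp_rot: [[-0.995, -0.096, 0.037], [-0.096, 0.995, 0.006], [-0.037, 0.003, -0.999]]
force: [-0.1, 0.6, 0.3]
opening: 0.902
```

Run:
```python
from tops import *
to([.3862,.365,.25],Rdown(BY+90))
c=cap('wrist','w13');tops(c,.115,.135);
```

```text
t 32.8 p [0.4096 0.3504 0.264 ] F [-0.1  0.6  0.3] M [0.06 0.04 0.01] op 0.902 J [ 29  20  93  -1  65 -66]
  slide left [22.4 16.8 13.2] twist left [ 0.003  0.037 -0.004]
1439 enc [0.3858 0.3651] r 24.9 bbox mid [0.3851 0.3651] z 0.1245 base [-0.1561  0.3127] px [248 138  42  42]
1196 enc [0.4119 0.231 ] r 23.8 bbox mid [0.4113 0.2315] z 0.1186 base [-0.1434  0.1766] px [132 151  41  38]
1019 enc [0.4412 0.4953] r 24.1 bbox mid [0.4404 0.4955] z 0.1187 base [-0.088   0.4367] px [349 195  38  34]
```

>>> carry_out(
  grip=[0.8,0.8,0.8,0.8,0.8,0.8,0.8,0.8,0.8],
  slide=[
    [22,17,0],
    [0,0,0],
    [0,0,20],
    [0,0,40],
    [0,0,45],
    [0,0,40],
    [0,0,25],
    [0,0,0],
    [0,0,0],
  ],
  twist=[
    [0.003,0.037,-0.004],
    [0,0,0],
    [0,0,0],
    [0,0,0],
    [0,0,0],
    [0,0,0],
    [0,0,0],
    [0,0,0],
    [0,0,0],
  ],
)

```text
time_s: 33.7
position: [0.4052, 0.3572, 0.093]
tcp_rot: [[-0.997, -0.08, 0.019], [-0.08, 0.997, 0.006], [-0.02, 0.004, -1.0]]
force: [-0.1, -0.1, 1.0]
opening: 0.899
```

Run:
```python
from tops import *
to([.3860,.365,.081],Rdown(BY+90))
```

```text
t 33.7 p [0.4052 0.3572 0.093 ] F [-0.1 -0.1  1. ] M [0.04 0.   0.02] op 0.899 J [ 30  34 101   0  43 -65]
  slide left [18.8  9.3 11.7] twist left [ 0.004  0.02  -0.02 ]
```

>>> carry_out(
  grip=[0.8,0.8,0.8],
  slide=[
    [19,9,11],
    [0,0,0],
    [0,0,0],
  ],
  twist=[
    [0.004,0.02,-0.02],
    [0,0,0],
    [0,0,0],
  ],
)

```text
time_s: 34.0
position: [0.3879, 0.3656, 0.0846]
tcp_rot: [[-0.995, -0.1, 0.005], [-0.1, 0.995, 0.003], [-0.005, 0.003, -1.0]]
force: [0.0, -0.2, 0.4]
opening: 0.897
```

Run:
```python
from tops import *
to([.3860,.365,.081],Rdown(BY+90))
```

```text
t 34.0 p [0.3879 0.3656 0.0846] F [ 0.  -0.2  0.4] M [ 0.03  0.01 -0.08] op 0.897 J [ 31  35 102   0  42 -64]
  slide left [ 2.  -0.4  3.6] twist left [ 0.003  0.005 -0.   ]
```

>>> carry_out(
  grip=[0.5,0.5,-1,-1,-1,-1,-1],
  slide=[
    [2,0,3],
    [0,0,0],
    [0,0,0],
    [0,0,0],
    [0,0,0],
    [0,0,0],
    [0,0,0],
  ],
  twist=[
    [0.003,0.005,0],
    [0,0,0],
    [0,0,0],
    [0,0,0],
    [0,0,0],
    [0,0,0],
    [0,0,0],
  ],
)

```text
time_s: 34.7
position: [0.3869, 0.3666, 0.0838]
tcp_rot: [[-0.995, -0.101, 0.004], [-0.101, 0.995, 0.002], [-0.005, 0.002, -1.0]]
force: [-0.1, 0.2, 1.4]
opening: 0.566
```

Run:
```python
from tops import *
to([.3860,.365,.081],Rdown(BY+90))
```

```text
t 34.7 p [0.3869 0.3666 0.0838] F [-0.1  0.2  1.4] M [ 0.03 -0.   -0.04] op 0.566 J [ 31  35 102   0  42 -64]
  slide left [ 1.1 -1.6  2.8] twist left [0.002 0.005 0.001]
```

>>> carry_out(
  grip=[-1,-1,-1,-1,-1,-1,-1,-1,-1,-1,-1,-1],
  slide=[
    [0,0,-25],
    [0,0,-45],
    [0,0,-50],
    [0,0,-50],
    [-10,-25,-10],
    [-18,-45,0],
    [-18,-45,0],
    [-18,-45,0],
    [-18,-45,0],
    [-18,-45,0],
    [-18,-45,0],
    [-18,-45,0],
  ],
  twist=[
    [0,0,0],
    [0,0,0],
    [0,0,0],
    [0,0,0],
    [0,0,0],
    [0,0,0],
    [0,0,0],
    [0,0,0],
    [0,0,0],
    [0,0,0],
    [0,0,0],
    [0,0,0],
  ],
)

```text
time_s: 35.9
position: [0.5574, 0.036, 0.2684]
tcp_rot: [[-0.994, -0.113, -0.002], [-0.113, 0.994, 0.001], [0.001, 0.001, -1.0]]
force: [1.7, 0.3, -1.7]
opening: 0.566
```

Run:
```python
from tops import *
to(B(0,-.08,.26),Rdown(BY+90))
```

```text
t 35.9 p [0.5574 0.036  0.2684] F [ 1.7  0.3 -1.7] M [ 0.09 -0.05  0.02] op 0.566 J [  -8   22   89    0   69 -104]
  slide left [-17.6 -48.3   8.3] twist left [ 0.001 -0.001  0.013]
```

>>> carry_out(
  grip=[-1,-1,-1,-1,-1],
  slide=[
    [-10,-25,0],
    [-7,-22,0],
    [0,0,0],
    [0,0,0],
    [0,0,0],
  ],
  twist=[
    [0,0,0],
    [0,0,0.01],
    [0,0,0],
    [0,0,0],
    [0,0,0],
  ],
)

```text
time_s: 36.4
position: [0.581, -0.0178, 0.2651]
tcp_rot: [[-0.996, -0.092, -0.005], [-0.092, 0.996, 0.001], [0.005, 0.001, -1.0]]
force: [0.2, 0.1, -1.7]
opening: 0.567
```

Run:
```python
from tops import *
to(B(0,-.08,.16),Rdown(BY+90))
```

```text
t 36.4 p [ 0.581  -0.0178  0.2651] F [ 0.2  0.1 -1.7] M [ 0.09 -0.03 -0.02] op 0.567 J [ -13   24   85    0   71 -108]
  slide left [ -0.5   7.7 105.1] twist left [ 0.001 -0.005 -0.007]
```

>>> carry_out(
  grip=[-1,-1,-1,-1,-1,-1],
  slide=[
    [0,0,15],
    [0,0,30],
    [0,0,30],
    [0,0,22],
    [0,0,0],
    [0,0,0],
  ],
  twist=[
    [0,-0.005,-0.007],
    [0,0,0],
    [0,0,0],
    [0,0,0],
    [0,0,0],
    [0,0,0],
  ],
)

```text
time_s: 37.0
position: [0.5787, -0.0094, 0.1676]
tcp_rot: [[-0.994, -0.11, 0.001], [-0.11, 0.994, 0.003], [-0.001, 0.003, -1.0]]
force: [0.1, -1.1, -1.0]
opening: 0.57
```

Run:
```python
from tops import *
to(B(0,-.08,.158),Rdown(BY+90))
```

```text
t 37.0 p [ 0.5787 -0.0094  0.1676] F [ 0.1 -1.1 -1. ] M [ 0.08  0.03 -0.02] op 0.57 J [ -12   31   92    0   57 -109]
  slide left [-1.5 -0.8  9.6] twist left [0.003 0.001 0.01 ]
```

>>> carry_out(
  grip=[-1,-1,-1],
  slide=[
    [-1,-1,10],
    [0,0,0],
    [0,0,0],
  ],
  twist=[
    [0.003,0,0.01],
    [0,0,0],
    [0,0,0],
  ],
)

```text
time_s: 37.3
position: [0.5816, -0.0093, 0.1601]
tcp_rot: [[-0.995, -0.101, 0.007], [-0.101, 0.995, -0.001], [-0.007, -0.002, -1.0]]
force: [-0.7, -0.2, -0.6]
opening: 0.564
```

Run:
```python
from tops import *
to(B(0,-.08,.111),Rdown(BY+90))
```

```text
t 37.3 p [ 0.5816 -0.0093  0.1601] F [-0.7 -0.2 -0.6] M [ 0.09  0.01 -0.02] op 0.564 J [ -12   31   92    0   56 -108]
  slide left [ 1.7 -0.5 49.1] twist left [-0.002  0.007  0.001]
```

>>> carry_out(
  grip=[-1,-1],
  slide=[
    [2,-1,17],
    [0,0,0],
  ],
  twist=[
    [-0.002,0.007,0],
    [0,0,0],
  ],
)

```text
time_s: 37.5
position: [0.5805, -0.0108, 0.1432]
tcp_rot: [[-0.995, -0.101, 0.002], [-0.101, 0.995, -0.0], [-0.002, -0.001, -1.0]]
force: [-1.2, -0.4, -1.0]
opening: 0.564
```

Run:
```python
from tops import *
to(B(0,-.08,.111),Rdown(BY+90))
```

```text
t 37.5 p [ 0.5805 -0.0108  0.1432] F [-1.2 -0.4 -1. ] M [0.05 0.06 0.  ] op 0.564 J [ -12   33   93    0   54 -108]
  slide left [ 0.2  0.9 32.2] twist left [-0.001  0.002  0.001]
```

>>> carry_out(
  grip=[-1,-1,-1,-1],
  slide=[
    [0,1,10],
    [0,0,11],
    [0,0,10],
    [0,0,0],
  ],
  twist=[
    [0,0.002,0],
    [0,0,0],
    [0,0,0],
    [0,0,0],
  ],
)

```text
time_s: 37.9
position: [0.5816, -0.0104, 0.1094]
tcp_rot: [[-0.995, -0.1, 0.002], [-0.1, 0.995, -0.001], [-0.002, -0.001, -1.0]]
force: [0.8, 0.5, 2.0]
opening: 0.565
```

Run:
```python
from tops import *
to(B(0,-.08,.111),Rdown(BY+90))
```

```text
t 37.9 p [ 0.5816 -0.0104  0.1094] F [0.8 0.5 2. ] M [ 0.21 -0.06 -0.02] op 0.565 J [ -12   36   94    0   50 -108]
  slide left [ 1.2  0.6 -1.6] twist left [-0.001  0.002  0.   ]
```

>>> carry_out(
  grip=[0.4,0.4,0.4,0.4,0.4,0.4,0.4,0.4,0.4,0.4],
  slide=[
    [0,0,0],
    [0,0,0],
    [0,0,-20],
    [0,0,-40],
    [0,0,-50],
    [20,30,-50],
    [20,40,-50],
    [10,15,-40],
    [0,0,0],
    [0,0,0],
  ],
  twist=[
    [0,0,0],
    [0,0,0],
    [0,0,0],
    [0,0,0],
    [0,0,0],
    [0,0,0],
    [0,0,0],
    [0,0,0],
    [0,0,0],
    [0,0,0],
  ],
)

```text
time_s: 38.9
position: [0.5318, 0.0566, 0.3478]
tcp_rot: [[-0.995, -0.099, 0.005], [-0.099, 0.995, 0.001], [-0.005, 0.0, -1.0]]
force: [-0.1, 0.1, -0.5]
opening: 0.703
```

Run:
```python
from tops import *
to(B(0,0,.40),Rdown(BY+90))
c=cap('wrist','w14');tops(c,.144,.163)
cap('side','s3')
```

```text
t 38.9 p [0.5318 0.0566 0.3478] F [-0.1  0.1 -0.5] M [0.06 0.03 0.02] op 0.703 J [  -6   16   85    0   79 -102]
  slide left [-41.8   8.9 -52. ] twist left [ 0.     0.005 -0.001]
902 enc [ 0.5804 -0.0111] r 25.0 bbox mid [ 0.5797 -0.0109] z 0.1514 base [-0.     -0.0811] px [186 183  35  33]
885 enc [0.5734 0.0696] r 24.9 bbox mid [0.5723 0.0696] z 0.1514 base [ 0.0011 -0.0002] px [243 184  35  32]
896 enc [0.5663 0.1489] r 25.0 bbox mid [0.5657 0.1487] z 0.1515 base [0.002  0.0795] px [299 184  35  33]
105 enc [ 0.6756 -0.0613] r 10.0 bbox mid [ 0.6756 -0.0621] z 0.1573 base [ 0.0897 -0.1406] px [161 250  12  14]
553 enc [0.6678 0.0709] r 70.4 bbox mid [0.6661 0.0709] z 0.1526 base [ 0.0952 -0.0083] px [208 256  94   6]
```

View pics/w14.png

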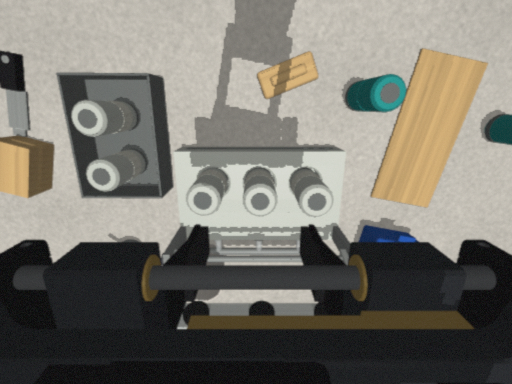

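View pics/s3.png

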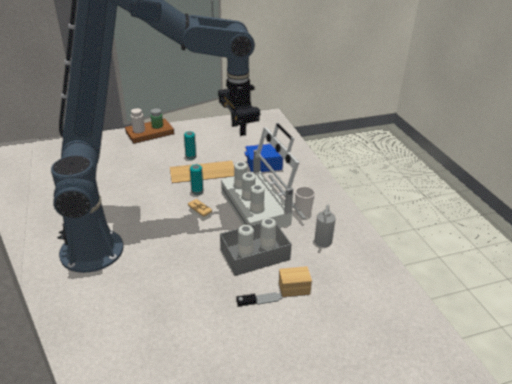

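>>> carry_out(
  grip=[0.1,0.1,0.1,0.1,0.1,0.1,0.1,0.1,0.1,0.1,0.1,0.1],
  slide=[
    [0,0,-30],
    [0,0,-30],
    [0,0,0],
    [0,0,0],
    [0,0,0],
    [0,0,0],
    [0,0,0],
    [0,0,0],
    [0,0,0],
    [0,0,0],
    [0,0,0],
    [0,0,0],
  ],
  twist=[
    [0,0,0.14],
    [0,0,0.14],
    [0,0,0.14],
    [0,0,0.14],
    [0,0,0.14],
    [0,0,0.14],
    [0,0,0.14],
    [0,0,0.14],
    [0,0,0.14],
    [0,0,0.14],
    [0,0,0.14],
    [0,0,0.03],
  ],
)

```text
time_s: 40.2
position: [0.5293, 0.0479, 0.3834]
tcp_rot: [[-0.019, 0.999, -0.045], [1.0, 0.019, 0.005], [0.005, -0.045, -0.999]]
force: [0.6, -0.7, 0.9]
opening: 0.55
```

Run:
```python
from tops import *
to(B(.125,0,.40),Rdown(BY))
c=cap('wrist','w15')
```

```text
t 40.2 p [0.5293 0.0479 0.3834] F [ 0.6 -0.7  0.9] M [-0.03 -0.   -0.  ] op 0.55 J [-7 15 80  0 87 -8]
  slide left [ 31.  167.1 -24. ] twist left [-0.045 -0.007 -0.081]
```

View pics/w15.png

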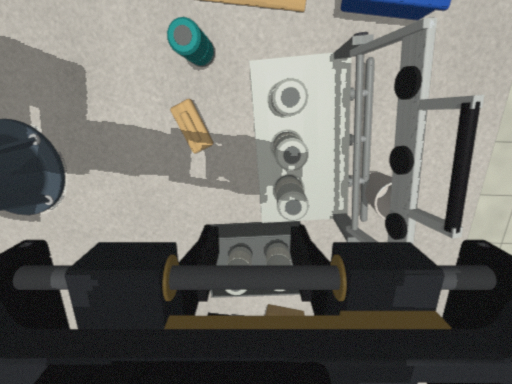

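```bash
cat > handle.py <<'E'
from tops import *
def H(c,u0,u1,v0,v1):
    P=cloud(c);col=c['color'].astype(int).sum(2)
    m=np.zeros(col.shape,bool);m[v0:v1,u0:u1]=1;m&=(col<110)&(P[...,2]>.14)
    q=P[m];b=(q[:,:2]-O)@np.stack([ex,ey],1)
    print('handle n',m.sum(),'x',np.percentile(b[:,0],[5,50,95]).round(4),'y',np.percentile(b[:,1],[2,98]).round(4),'z',np.percentile(q[:,2],[10,50,90]).round(4))
E
python3 - <<'E'
from handle import *
H(dict(np.load('pics/w15.npz')),440,490,100,235)
E
```

```text
handle n 1712 x [0.1308 0.1331 0.1386] y [-0.0528  0.0549] z [0.3037 0.3074 0.3095]
```

>>> carry_out(
  grip=[0.1,0.1,0.1,0.1,0.1,0.1,0.1],
  slide=[
    [0,0,-20],
    [20,40,0],
    [15,45,0],
    [0,45,0],
    [0,30,0],
    [0,0,0],
    [0,0,0],
  ],
  twist=[
    [-0.045,-0.007,-0.08],
    [0,0,0],
    [0,0,0],
    [0,0,0],
    [0,0,0],
    [0,0,0],
    [0,0,0],
  ],
)

```text
time_s: 40.95
position: [0.6886, 0.0961, 0.3871]
tcp_rot: [[-0.101, 0.995, -0.024], [0.995, 0.101, 0.0], [0.003, -0.024, -1.0]]
force: [-0.8, -0.1, 0.7]
opening: 0.55
```

Run:
```python
from tops import *
to(B(.13,0,.40),Rdown(BY))
c=cap('wrist','w16')
```

```text
t 41.0 p [0.6886 0.0961 0.3871] F [-0.8 -0.1  0.7] M [-0.1   0.05  0.02] op 0.55 J [-1 30 56  0 95 -7]
  slide left [-14.7  11.3 -13.2] twist left [-0.024 -0.003  0.001]
```

View pics/w16.png

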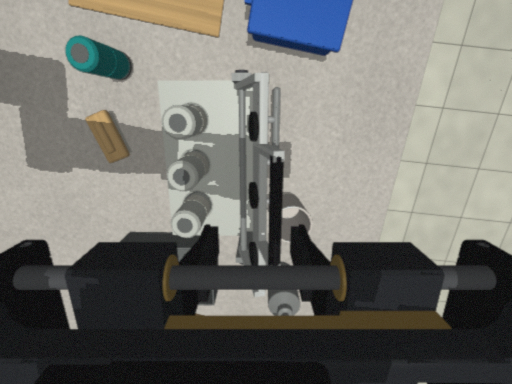

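>>> carry_out(
  grip=[0.1,0.1,0.1,0.1,0.1,0.1,0.1],
  slide=[
    [-14,14,0],
    [0,0,0],
    [0,0,0],
    [0,0,40],
    [0,0,40],
    [0,0,18],
    [0,0,0],
  ],
  twist=[
    [-0.024,0,0],
    [0,0,0],
    [0,0,0],
    [0,0,0],
    [0,0,0],
    [0,0,0],
    [0,0,0],
  ],
)

```text
time_s: 41.7
position: [0.7028, 0.0802, 0.2911]
tcp_rot: [[-0.099, 0.995, 0.009], [0.995, 0.099, 0.002], [0.001, 0.009, -1.0]]
force: [0.5, 0.3, -0.6]
opening: 0.55
```

Run:
```python
from tops import *
to(B(.133,0,.287),Rdown(BY))
```

```text
t 41.7 p [0.7028 0.0802 0.2911] F [ 0.5  0.3 -0.6] M [-0.06  0.09 -0.04] op 0.55 J [-3 33 65  0 81 -8]
  slide left [2.5 2.1 4.1] twist left [ 0.009 -0.001 -0.001]
```

>>> carry_out(
  grip=[0.1,0.1,0.1,0.1,0.1,0.1,0.1],
  slide=[
    [2,-15,3],
    [0,-14,-3],
    [0,-14,-2],
    [0,-14,0],
    [0,-14,1],
    [0,-14,2],
    [0,-14,3],
  ],
  twist=[
    [0,0,0],
    [0,0,0],
    [0,0,0],
    [0,0,0],
    [0,0,0],
    [0,0,0],
    [0,0,0],
  ],
)

```text
time_s: 42.4
position: [0.622, 0.073, 0.2973]
tcp_rot: [[-0.097, 0.993, 0.068], [0.995, 0.097, 0.006], [-0.001, 0.068, -0.998]]
force: [7.1, 1.9, -3.7]
opening: 0.556
```

```bash
cat > cl.py <<'E'
from h import *; from geo import *
to(B(.043,0,.285),Rdown(BY))
s=bot.read_state();p=np.array(s['position']);R=np.array(s['tcp_rot']);q=p[:2]-O;print('base xy',q@ex,q@ey)
for o in (-1,0,1):
    g=p-R[:,2]*.017+R[:,1]*o*(.0435*s['opening']-.0065); d=g[:2]-O
    print(o,'bar at',d@ex,g[2],'ang',np.degrees(np.arctan2(g[2]-.15,.095-d@ex)).round(1),'r',np.hypot(g[2]-.15,.095-d@ex).round(4))
E
python3 cl.py
```

```text
t 42.4 p [0.622  0.073  0.2973] F [ 7.1  1.9 -3.7] M [ 0.19 -0.89  0.07] op 0.556 J [ -4  24  80   1  72 -10]
  slide left [ 1.6 -7.6 11.8] twist left [ 0.068  0.001 -0.002]
base xy 0.04975808778453937 -0.0016156613922693175
-1 bar at 0.030956448336470814 0.3130488929978041 ang 68.6 r 0.1752
0 bar at 0.048605148022138805 0.3142486279823322 ang 74.2 r 0.1707
1 bar at 0.0662538477078068 0.31544836296686035 ang 80.1 r 0.1679
```

>>> carry_out(
  grip=[0.1,0.1,0.1,0.1,0.1,0.1],
  slide=[
    [0,-12,8],
    [0,-14,7],
    [0,-14,8],
    [0,-14,9],
    [0,-14,10],
    [0,-14,11],
  ],
  twist=[
    [0.05,0,0],
    [0,0,0],
    [0,0,0],
    [0,0,0],
    [0,0,0],
    [0,0,0],
  ],
)

```text
time_s: 43.0
position: [0.5659, 0.0649, 0.2611]
tcp_rot: [[-0.096, 0.992, 0.082], [0.995, 0.096, 0.001], [-0.007, 0.081, -0.997]]
force: [4.7, 0.7, 2.9]
opening: 0.55
```

```bash
python3 cl.py
```

```text
t 43.0 p [0.5659 0.0649 0.2611] F [4.7 0.7 2.9] M [ 0.08 -0.72  0.02] op 0.55 J [ -5  22  91   0  63 -11]
  slide left [  4.1  51.6 -19.8] twist left [ 0.081  0.008 -0.003]
base xy -0.006836308032803893 -0.0040446671128348466
-1 bar at -0.025602054739538752 0.27662773184580575 ang 46.4 r 0.1749
0 bar at -0.008216413756869847 0.27804427437330675 ang 51.1 r 0.1645
1 bar at 0.00916922722579906 0.27946081690080776 ang 56.5 r 0.1553
```

>>> carry_out(
  grip=[0.1,0.1,0.1,0.1],
  slide=[
    [3,-14,9],
    [0,-14,11],
    [0,-12,12],
    [0,-10,12],
  ],
  twist=[
    [0.05,0,0],
    [0,0,0],
    [0,0,0],
    [0,0,0],
  ],
)

```text
time_s: 43.4
position: [0.529, 0.0624, 0.2218]
tcp_rot: [[-0.095, 0.994, 0.053], [0.995, 0.095, -0.006], [-0.011, 0.052, -0.999]]
force: [3.6, 0.6, 2.7]
opening: 0.548
```

```bash
python3 cl.py; python3 -c "
from h import *
cap('wrist','w17')"
```

```text
t 43.4 p [0.529  0.0624 0.2218] F [3.6 0.6 2.7] M [ 0.01 -0.58 -0.02] op 0.548 J [ -5  22  98   0  57 -11]
  slide left [  2.5  90.  -58.6] twist left [ 0.052  0.011 -0.005]
base xy -0.04381128669755187 -0.0027911179098298457
-1 bar at -0.062027076312222276 0.23791365428726616 ang 29.2 r 0.18
0 bar at -0.04469694766512368 0.23881868847109017 ang 32.4 r 0.1655
1 bar at -0.027366819018025085 0.23972372265491418 ang 36.3 r 0.1517
```

View pics/w17.png

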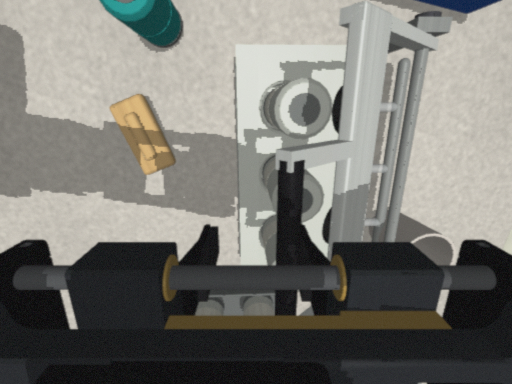

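>>> carry_out(
  grip=[0.1,0.1,0.1],
  slide=[
    [0,16,-10],
    [0,0,0],
    [0,0,0],
  ],
  twist=[
    [0.05,0,0],
    [0,0,0],
    [0,0,0],
  ],
)

```text
time_s: 43.75
position: [0.5385, 0.0641, 0.2296]
tcp_rot: [[-0.095, 0.995, -0.019], [0.995, 0.095, -0.012], [-0.01, -0.02, -1.0]]
force: [-0.9, -0.1, -0.3]
opening: 0.552
```

```bash
python3 cl.py
python3 - <<'E'
from handle import *
c=cap('wrist','w18');H(c,230,330,150,235)
E
```

```text
t 43.8 p [0.5385 0.0641 0.2296] F [-0.9 -0.1 -0.3] M [-0.1   0.05 -0.02] op 0.552 J [ -5  24  93  -1  64 -10]
  slide left [  2.   76.  -56.9] twist left [-0.02   0.01  -0.005]
base xy -0.034152065445944145 -0.002133203641385122
-1 bar at -0.05134268803472535 0.24698560300942962 ang 33.5 r 0.1756
0 bar at -0.033817097497649724 0.24664105965341943 ang 36.9 r 0.161
1 bar at -0.016291506960574086 0.24629651629740923 ang 40.9 r 0.1472
handle n 1676 x [-0.034  -0.0277 -0.0021] y [0.0021 0.0563] z [0.2384 0.2551 0.2564]
```

View pics/w18.png

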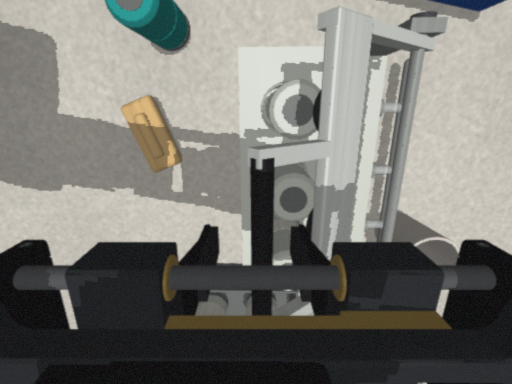

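>>> carry_out(
  grip=[0,-1,-1,-1,-1,-1],
  slide=[
    [2,4,0],
    [0,0,0],
    [0,0,0],
    [0,0,0],
    [0,0,0],
    [0,0,0],
  ],
  twist=[
    [0,0,0],
    [0,0,0],
    [0,0,0],
    [0,0,0],
    [0,0,0],
    [0,0,0],
  ],
)

```text
time_s: 44.4
position: [0.5426, 0.0671, 0.229]
tcp_rot: [[-0.095, 0.995, -0.016], [0.995, 0.095, -0.011], [-0.009, -0.017, -1.0]]
force: [3.1, 1.5, -5.5]
opening: 0.133
```

```bash
python3 cl.py
```

```text
t 44.4 p [0.5426 0.0671 0.229 ] F [ 3.1  1.5 -5.5] M [ 0.15 -0.13  0.07] op 0.133 J [-4 24 92 -1 65 -9]
  slide left [ -0.6  71.8 -57.2] twist left [-0.017  0.009 -0.005]
base xy -0.029816430110285595 0.00043270030842954926
-1 bar at -0.02878802615197083 0.2460284884503512 ang 37.8 r 0.1567
0 bar at -0.029521087559108573 0.24604119053193052 ang 37.6 r 0.1573
1 bar at -0.030254148966246314 0.24605389261350985 ang 37.5 r 0.1578
```

>>> carry_out(
  grip=[-1,-1,-1,-1],
  slide=[
    [0,-7.3,12.9],
    [0,-7.3,12.9],
    [0,-7.3,12.9],
    [0,-7.3,12.9],
  ],
  twist=[
    [-0.1,0,0],
    [-0.1,0,0],
    [-0.1,0,0],
    [-0.1,0,0],
  ],
)

```text
time_s: 44.8
position: [0.5242, 0.0645, 0.1797]
tcp_rot: [[-0.095, 0.915, 0.393], [0.995, 0.093, 0.026], [-0.012, 0.393, -0.919]]
force: [14.5, 33.0, -3.3]
opening: 0.13
```

```bash
python3 cl.py
```

```text
t 44.8 p [0.5242 0.0645 0.1797] F [14.5 33.  -3.3] M [ 4.8  -1.65  2.1 ] op 0.13 J [ -8  21 116  13  21 -25]
  slide left [ -0.6 125.5 -60.8] twist left [ 0.404  0.013 -0.002]
base xy -0.048415032913396654 -0.0002837494107172059
-1 bar at -0.05434556393784419 0.19567680197350998 ang 17.0 r 0.1562
0 bar at -0.05510277574127656 0.1953527676716855 ang 16.8 r 0.1568
1 bar at -0.05585998754470893 0.195028733369861 ang 16.6 r 0.1574
```

>>> carry_out(
  grip=[0,0,0,0,0,0,0],
  slide=[
    [0,0,0],
    [0,0,0],
    [0,0,0],
    [0,0,0],
    [0,0,0],
    [0,0,0],
    [0,0,0],
  ],
  twist=[
    [0,0,0],
    [0,0,0],
    [0.1,0,0],
    [0.1,0,0],
    [0.1,0,0],
    [0.1,0,0],
    [0,0,0],
  ],
)

```text
time_s: 45.5
position: [0.5198, 0.0635, 0.1797]
tcp_rot: [[-0.092, 0.996, -0.013], [0.996, 0.091, -0.016], [-0.015, -0.014, -1.0]]
force: [-0.2, 0.3, 0.9]
opening: 0.496
```

```bash
python3 cl.py
python3 - <<'E'
from handle import *
c=cap('wrist','w19');H(c,180,330,120,235)
E
```

```text
t 45.5 p [0.5198 0.0635 0.1797] F [-0.2  0.3  0.9] M [-0.08  0.01 -0.03] op 0.496 J [-5 26 99 -1 56 -9]
  slide left [ 1.000e-01  9.430e+01 -1.066e+02] twist left [-0.014  0.015 -0.008]
base xy -0.052821531268702156 -0.0008507380331508773
-1 bar at -0.06763894106764702 0.1969560238072431 ang 16.1 r 0.1693
0 bar at -0.052574533980446675 0.1967390149818058 ang 17.6 r 0.1548
1 bar at -0.037510126893246336 0.19652200615636847 ang 19.3 r 0.1404
handle n 1651 x [-0.0758 -0.0566 -0.0262] y [0.0086 0.0561] z [0.1875 0.2028 0.2041]
```

View pics/w19.png

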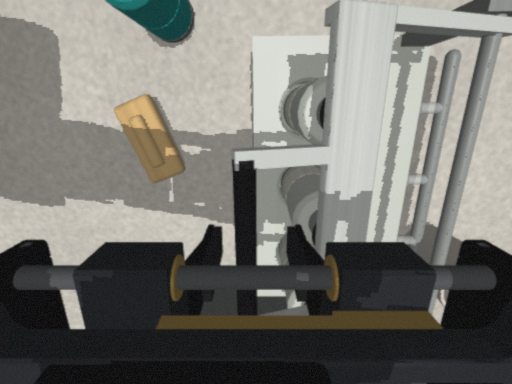

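>>> carry_out(
  grip=[0,-1,-1,-1,-1,-1],
  slide=[
    [0,-4,0],
    [0,0,0],
    [0,0,0],
    [0,0,0],
    [0,0,0],
    [0,0,0],
  ],
  twist=[
    [0,0,0],
    [0,0,0],
    [0,0,0],
    [0,0,0],
    [0,0,0],
    [0,0,0],
  ],
)

```text
time_s: 46.15
position: [0.5149, 0.0638, 0.1794]
tcp_rot: [[-0.09, 0.996, -0.001], [0.996, 0.09, -0.013], [-0.013, -0.002, -1.0]]
force: [2.2, 1.6, -4.1]
opening: 0.141
```

>>> carry_out(
  grip=[-1,-1,-1,-1,-1],
  slide=[
    [0,-3,10],
    [0,-2,10],
    [0,-2,10],
    [0,-1,10],
    [0,0,8],
  ],
  twist=[
    [0,0,0],
    [0,0,0],
    [0,0,0],
    [0,0,0],
    [0,0,0],
  ],
)

```text
time_s: 46.65
position: [0.5077, 0.0631, 0.1361]
tcp_rot: [[-0.092, 0.996, 0.007], [0.996, 0.092, -0.013], [-0.014, 0.005, -1.0]]
force: [-2.8, -0.3, 9.9]
opening: 0.137
```

```bash
python3 cl.py
```

```text
t 46.6 p [0.5077 0.0631 0.1361] F [-2.8 -0.3  9.9] M [-0.06  0.41  0.05] op 0.137 J [ -5  29 103  -1  47 -10]
  slide left [  -1.1  108.7 -148.3] twist left [ 0.005  0.014 -0.008]
base xy -0.06488243409722412 2.8240212560542153e-07
-1 bar at -0.06444066721485697 0.15309094162515263 ang 1.1 r 0.1595
0 bar at -0.06497078120146843 0.15308812552519852 ang 1.1 r 0.16
1 bar at -0.06550089518807989 0.1530853094252444 ang 1.1 r 0.1605
```

>>> carry_out(
  grip=[-1,-1,-1],
  slide=[
    [0,0,6],
    [0,0,6],
    [0,0,6],
  ],
  twist=[
    [0,0,0],
    [0,0,0],
    [0,0,0],
  ],
)

```text
time_s: 46.95
position: [0.5078, 0.0628, 0.127]
tcp_rot: [[-0.093, 0.996, 0.01], [0.995, 0.094, -0.015], [-0.016, 0.009, -1.0]]
force: [-8.4, -0.5, 36.3]
opening: 0.131
```

```bash
python3 cl.py
python3 - <<'E'
from handle import *
c=cap('wrist','w20');H(c,180,330,100,235)
E
```

```text
t 47.0 p [0.5078 0.0628 0.127 ] F [-8.4 -0.5 36.3] M [-0.13  1.48  0.04] op 0.131 J [ -5  30 104  -1  46 -10]
  slide left [  -1.5  109.2 -157.1] twist left [ 0.009  0.016 -0.006]
base xy -0.06490181217540217 -0.0002953199910080662
-1 bar at -0.0642305073692402 0.14401338680271192 ang -2.2 r 0.1593
0 bar at -0.06504571888367026 0.1440064042404519 ang -2.1 r 0.1602
1 bar at -0.06586093039810031 0.1439994216781919 ang -2.1 r 0.161
handle n 1442 x [-0.07   -0.0649 -0.0597] y [0.02   0.0563] z [0.1553 0.1572 0.1583]
```

View pics/w20.png

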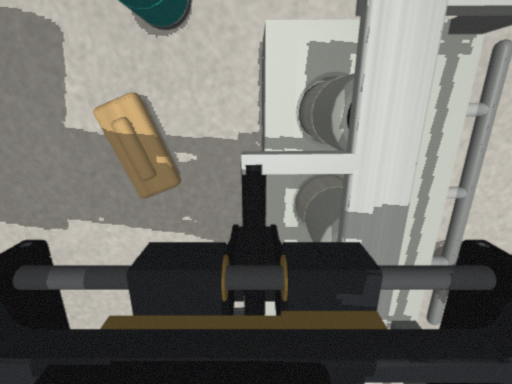

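>>> carry_out(
  grip=[-1,0,0,0,0,0,0,0,0],
  slide=[
    [0,0,-8],
    [0,0,0],
    [0,0,0],
    [0,0,0],
    [0,0,-30],
    [0,0,-40],
    [0,0,-40],
    [0,0,-40],
    [0,0,0],
  ],
  twist=[
    [0,0,0],
    [0,0,0],
    [0,0,0],
    [0,0,0],
    [0,0,0],
    [0,0,0],
    [0,0,0],
    [0,0,0],
    [0,0,0],
  ],
)

```text
time_s: 47.9
position: [0.5046, 0.0651, 0.2867]
tcp_rot: [[-0.093, 0.996, 0.002], [0.996, 0.093, -0.014], [-0.014, 0.0, -1.0]]
force: [1.3, 0.5, -0.4]
opening: 0.501
```

Run:
```python
from handle import *
c=cap('wrist','w21');
to([.47,-.25,.3],Rdown(BY+90))
cap('top','t4')
i=cv2.imread('pics/t4.png')[120:270,130:390];cv2.imwrite('pics/t4c.png',cv2.resize(i,(780,450),interpolation=cv2.INTER_CUBIC))
```

```text
t 48.0 p [0.5027 0.0651 0.2842] F [-0.8 -0.2 -0.6] M [-0.11  0.09 -0.03] op 0.498 J [ -5  17  94  -1  69 -10]
  slide left [-310.9  -61.9  -11.5] twist left [-0.014  0.006 -1.578]
```

View pics/t4c.png

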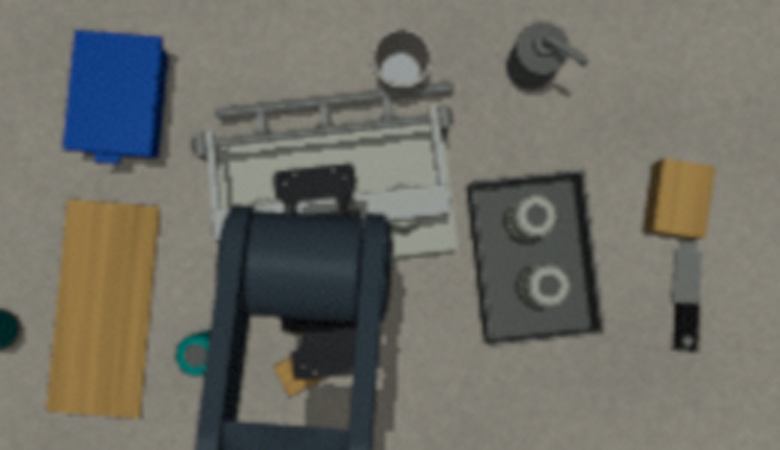

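View pics/w21.png

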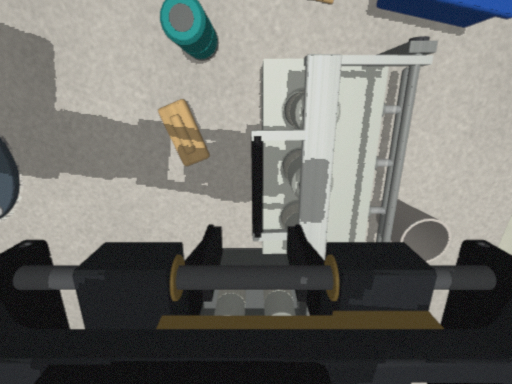

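>>> carry_out(
  grip=[0,0,0,0,0,0,0,0,0,0,0,0],
  slide=[
    [0,0,-30],
    [0,0,-30],
    [0,0,0],
    [0,0,0],
    [0,0,0],
    [0,0,0],
    [0,0,0],
    [0,0,0],
    [0,0,0],
    [0,0,0],
    [0,0,0],
    [0,0,0],
  ],
  twist=[
    [0,0,-0.14],
    [0,0,-0.14],
    [0,0,-0.14],
    [0,0,-0.14],
    [0,0,-0.14],
    [0,0,-0.14],
    [0,0,-0.14],
    [0,0,-0.14],
    [0,0,-0.14],
    [0,0,-0.14],
    [0,0,-0.14],
    [0,0,0],
  ],
)

```text
time_s: 49.2
position: [0.4874, 0.0664, 0.3146]
tcp_rot: [[-0.99, -0.124, -0.07], [-0.124, 0.992, -0.008], [0.071, 0.001, -0.997]]
force: [0.6, -0.1, 0.0]
opening: 0.498
```

Run:
```python
from handle import *
to([.53,-.36,.33],Rdown(BY+90))
```

```text
t 49.2 p [0.4874 0.0664 0.3146] F [ 0.6 -0.1  0. ] M [0.01 0.01 0.03] op 0.498 J [  -5   16   91   -1   77 -102]
  slide left [  11.7 -428.4  -15.1] twist left [ 0.    -0.071  0.024]
```

>>> carry_out(
  grip=[0.2,0.2,0.2,0.2,0.2,0.2,0.2,0.2,0.2,0.2,0.2,0.2],
  slide=[
    [0,-20,-10],
    [1,-40,0],
    [1,-45,0],
    [1,-45,0],
    [1,-45,0],
    [1,-45,0],
    [1,-45,0],
    [1,-45,0],
    [1,-45,0],
    [1,-40,0],
    [0,0,0],
    [0,0,0],
  ],
  twist=[
    [0,-0.07,0.02],
    [0,0,0],
    [0,0,0],
    [0,0,0],
    [0,0,0],
    [0,0,0],
    [0,0,0],
    [0,0,0],
    [0,0,0],
    [0,0,0],
    [0,0,0.11],
    [0,0,0.11],
  ],
)

```text
time_s: 50.4
position: [0.5089, -0.3608, 0.2977]
tcp_rot: [[-0.986, 0.164, -0.032], [0.163, 0.986, 0.022], [0.035, 0.016, -0.999]]
force: [0.1, 0.8, 1.2]
opening: 0.6
```

>>> carry_out(
  grip=[0.2,0.2],
  slide=[
    [0,0,0],
    [0,0,0],
  ],
  twist=[
    [0,0,0],
    [0,0,0],
  ],
)

```text
time_s: 50.6
position: [0.5076, -0.3607, 0.2938]
tcp_rot: [[-0.985, 0.168, -0.036], [0.167, 0.986, 0.027], [0.04, 0.02, -0.999]]
force: [1.0, 0.6, -0.2]
opening: 0.595
```

Run:
```python
from handle import *
to([.53,-.36,.33],Rdown(82))
c=cap('wrist','w22')
i=cv2.imread('pics/w22.png');cv2.imwrite('pics/w22b.png',cv2.resize(i,(800,600),interpolation=cv2.INTER_CUBIC))
```

```text
t 50.6 p [ 0.5076 -0.3607  0.2938] F [ 1.   0.6 -0.2] M [-0.02 -0.06  0.04] op 0.595 J [ -45   27   75    0   80 -126]
  slide left [-20.5   5.2 -36.9] twist left [ 0.021 -0.04  -0.029]
```

View pics/w22b.png

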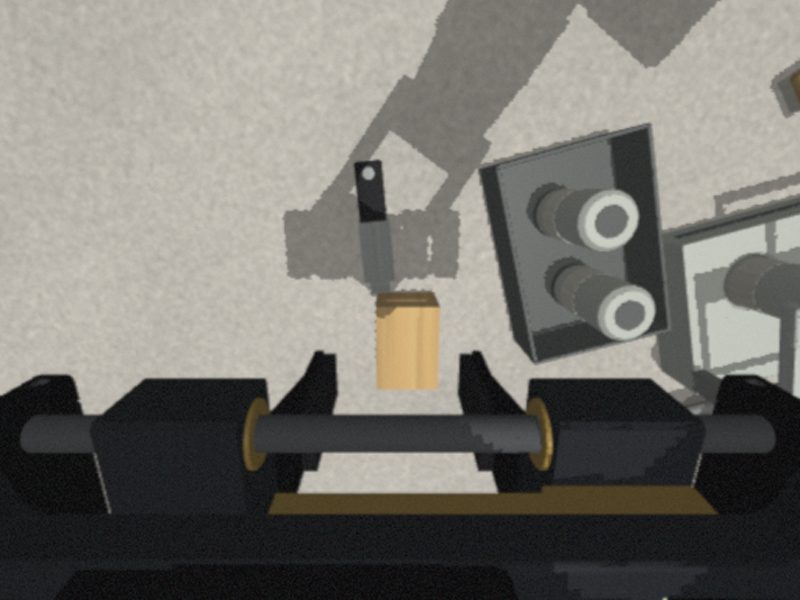

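```bash
cat > kh.py <<'E'
from handle import *
def KH(n,kb=None,hb=None):
    c=dict(np.load(f'pics/{n}.npz'));P=cloud(c);col=c['color'].astype(int);s=col.sum(2)
    def rect(m,name,zp):
        nn,l,st_,_=cv2.connectedComponentsWithStats(m.astype(np.uint8));k=1+np.argmax(st_[1:,4]);m=l==k
        v,u=np.where(m);f=c['fx'];d=np.stack([(u-c['cx'])/f,-(v-c['cy'])/f,-np.ones(len(u))],-1)@c['rotation'].T
        q=c['position']+d*((zp-c['position'][2])/d[:,2])[:,None]
        r=cv2.minAreaRect((q[:,:2]*1000).astype(np.float32));b=cv2.boxPoints(r)
        e=b-np.roll(b,-1,0);L=np.linalg.norm(e,axis=1);k=np.argmax(L);a=np.degrees(np.arctan2(e[k,1],e[k,0]));a=(a+90)%180-90
        print(name,m.sum(),'c',np.round(r[0],1),'size',np.round(sorted(r[1]),1),'long-axis yaw',round(a,1),'zmed',np.median(P[m][:,2]).round(4),'px',u.min(),v.min(),u.max(),v.max())
        return q,np.array(r[0])/1000,a
    K=np.zeros(s.shape,bool)
    if kb: K[kb[1]:kb[3],kb[0]:kb[2]]=1
    g=rect(K&(s<130)&(P[...,2]>.01),'grip',.02)
    K2=K&(P[...,2]>.002)&(P[...,2]<.012)&(abs(col[...,0]-col[...,2])<25)&(s<380)
    Hm=np.zeros(s.shape,bool)
    if hb: Hm[hb[1]:hb[3],hb[0]:hb[2]]=1
    h=rect(Hm&(P[...,2]>.052)&(P[...,2]<.068),'holder top',.06)
    return c,P,g,h
E
python3 - <<'E'
from kh import *
c,P,g,h=KH('w22',(215,95,262,192),(235,180,290,250))
from bp import bp
f=512/800
for nm,u,v,z in (('tipL',372,293,.0025),('tipR',393,290,.0025),('bladeL near grip',360,222,.005),('bladeR',388,220,.005),('gripL',355,163,.02),('gripR',381,160,.02),('gripLf',360,222,.02),('gripRf',387,219,.02),('hL',377,306,.06),('hR',440,306,.06),('hLb',377,388,.06),('hRb',438,388,.06)):
    print(nm,bp(c,u*f-.2,v*f-.2,z).round(4))
E
```

```text
grip 139 c [ 447.5 -371.2] size [24.8 25.5] long-axis yaw -4.2 zmed 0.0187 px 230 125 246 141
holder top 2157 c [ 589.7 -358.7] size [63.6 91.5] long-axis yaw -10.0 zmed 0.0585 px 241 195 281 249
tipL [ 0.5401 -0.3887  0.0025]
tipR [ 0.5408 -0.3649  0.0025]
bladeL near grip [ 0.4608 -0.3867  0.005 ]
bladeR [ 0.4638 -0.357   0.005 ]
gripL [ 0.4024 -0.3793  0.02  ]
gripR [ 0.4039 -0.3534  0.02  ]
gripLf [ 0.4598 -0.3855  0.02  ]
gripRf [ 0.4616 -0.3576  0.02  ]
hL [ 0.5402 -0.3815  0.06  ]
hR [ 0.5511 -0.3201  0.06  ]
hLb [ 0.6276 -0.3976  0.06  ]
hRb [ 0.639  -0.3349  0.06  ]
```

Run:
```python
from handle import *
to([.434,-.369,.12],Rdown(85.4))
```

```text
t 50.6 p [ 0.5075 -0.3605  0.2938] F [ 0.5  0.3 -0.4] M [ 0.02 -0.03 -0.04] op 0.6 J [ -45   27   75    0   80 -126]
  slide left [ 64.  -24.2 176. ] twist left [ 0.022 -0.04  -0.088]
```

>>> carry_out(
  grip=[0.2,0.2,0.2,0.2,0.2,0.2,0.2],
  slide=[
    [0,0,0],
    [25,-5,0],
    [40,-8,40],
    [8,-5,40],
    [0,0,40],
    [0,0,0],
    [0,0,0],
  ],
  twist=[
    [0.02,-0.04,-0.09],
    [0,0,0],
    [0,0,0],
    [0,0,0],
    [0,0,0],
    [0,0,0],
    [0,0,0],
  ],
)

```text
time_s: 51.35
position: [0.439, -0.3704, 0.1775]
tcp_rot: [[-0.998, 0.063, 0.006], [0.063, 0.998, -0.003], [-0.006, -0.002, -1.0]]
force: [0.1, -0.5, 1.1]
opening: 0.601
```

Run:
```python
from handle import *
to([.434,-.369,.12],Rdown(85.4))
c=cap('wrist','w23')
```

```text
t 51.4 p [ 0.439  -0.3704  0.1775] F [ 0.1 -0.5  1.1] M [ 0.01  0.   -0.01] op 0.601 J [ -51   29   92    0   58 -138]
  slide left [ 5.5  1.2 57.5] twist left [-0.002  0.006  0.017]
```

View pics/w23.png

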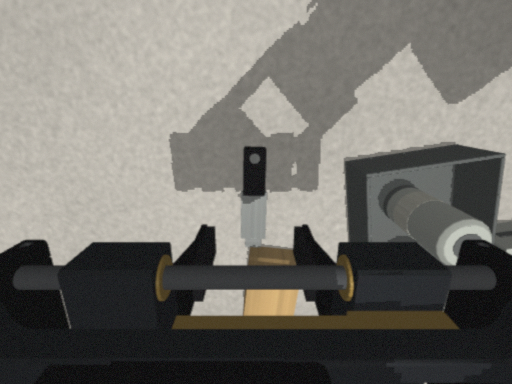

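Run:
```python
from kh import *; from bp import bp
c=dict(np.load('pics/w23.npz'))
i=cv2.imread('pics/w23.png')[130:260,205:305];cv2.imwrite('pics/w23c.png',cv2.resize(i,(600,780)[:2],interpolation=cv2.INTER_CUBIC)[:600])
for nm,u,v,z in (('gripL',244,147,.02),('gripR',266,147,.02),('gripLf',244,194,.02),('gripRf',266,194,.02),('tipL',247,244,.0025),('tipR',263,244,.0025)):
    print(nm,bp(c,u,v,z).round(4))
```

```text
gripL [ 0.3996 -0.3798  0.02  ]
gripR [ 0.4012 -0.3539  0.02  ]
gripLf [ 0.4578 -0.3842  0.02  ]
gripRf [ 0.4596 -0.3568  0.02  ]
tipL [ 0.5373 -0.3867  0.0025]
tipR [ 0.5387 -0.3643  0.0025]
```

View pics/w23c.png

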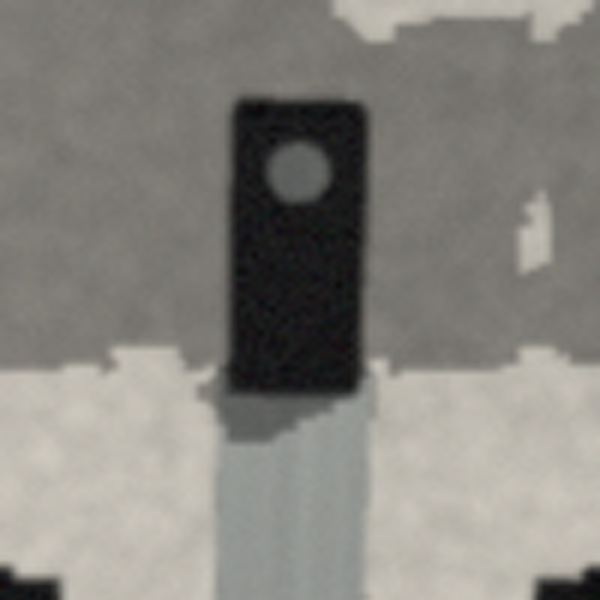

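>>> carry_out(
  grip=[0.1,0.1,0.1,0.1,0.1,0.1,0.1],
  slide=[
    [5,1,20],
    [0,0,40],
    [0,0,40],
    [0,0,30],
    [0,0,10],
    [0,0,0],
    [0,0,0],
  ],
  twist=[
    [0,0.006,0.013],
    [0,0,0],
    [0,0,0],
    [0,0,0],
    [0,0,0],
    [0,0,0],
    [0,0,0],
  ],
)

```text
time_s: 52.1
position: [0.4481, -0.3808, 0.0502]
tcp_rot: [[-0.997, 0.07, 0.023], [0.069, 0.997, -0.03], [-0.025, -0.029, -0.999]]
force: [0.3, 0.1, 0.1]
opening: 0.555
```

Run:
```python
from handle import *
to([.434,-.3688,.004],Rdown(85.6))
```

```text
t 52.1 p [ 0.4481 -0.3808  0.0502] F [0.3 0.1 0.1] M [ 0.08  0.02 -0.01] op 0.555 J [ -51   41   96    0   41 -137]
  slide left [16.  12.3 45.5] twist left [-0.029  0.025  0.007]
```

>>> carry_out(
  grip=[0.1,0.1,0.1],
  slide=[
    [16,12,10],
    [0,0,0],
    [0,0,0],
  ],
  twist=[
    [-0.029,0.025,0.007],
    [0,0,0],
    [0,0,0],
  ],
)

```text
time_s: 52.4
position: [0.434, -0.3691, 0.0431]
tcp_rot: [[-0.997, 0.077, 0.003], [0.077, 0.997, -0.003], [-0.003, -0.003, -1.0]]
force: [-0.2, 0.2, -0.8]
opening: 0.548
```

Run:
```python
from handle import *
to([.434,-.3688,.004],Rdown(85.6))
```

```text
t 52.4 p [ 0.434  -0.3691  0.0431] F [-0.2  0.2 -0.8] M [ 0.01 -0.   -0.02] op 0.548 J [ -52   41   98    0   41 -137]
  slide left [ 0.2  0.4 39.1] twist left [-0.003  0.003  0.   ]
```

>>> carry_out(
  grip=[0.1,0.1,0.1,0.1,0.1,0.1],
  slide=[
    [0,0,12],
    [0,0,12],
    [0,0,10],
    [0,0,4],
    [0,0,0],
    [0,0,0],
  ],
  twist=[
    [0,0,0],
    [0,0,0],
    [0,0,0],
    [0,0,0],
    [0,0,0],
    [0,0,0],
  ],
)

```text
time_s: 53.0
position: [0.434, -0.3694, 0.0015]
tcp_rot: [[-0.997, 0.077, 0.003], [0.077, 0.997, -0.003], [-0.003, -0.003, -1.0]]
force: [-0.3, -0.0, 0.4]
opening: 0.55
```

Run:
```python
from handle import *
to([.434,-.3688,.004],Rdown(85.6))
```

```text
t 53.0 p [ 0.434  -0.3694  0.0015] F [-0.3 -0.   0.4] M [-0.    0.04  0.01] op 0.55 J [ -52   45   98    0   36 -137]
  slide left [ 0.1  0.6 -2.5] twist left [-0.003  0.003 -0.   ]
```

>>> carry_out(
  grip=[0.1,-1,-1,-1,-1,-1,-1],
  slide=[
    [0,0,-2],
    [0,0,0],
    [0,0,0],
    [0,0,0],
    [0,0,0],
    [0,0,0],
    [0,0,0],
  ],
  twist=[
    [0,0,0],
    [0,0,0],
    [0,0,0],
    [0,0,0],
    [0,0,0],
    [0,0,0],
    [0,0,0],
  ],
)

```text
time_s: 53.7
position: [0.4345, -0.3699, 0.0048]
tcp_rot: [[-0.997, 0.077, 0.004], [0.077, 0.997, -0.005], [-0.005, -0.004, -1.0]]
force: [-0.6, 0.3, -0.8]
opening: 0.319
```

Run:
```python
from handle import *
to([.434,-.3688,.004],Rdown(85.6))
```

```text
t 53.7 p [ 0.4345 -0.3699  0.0048] F [-0.6  0.3 -0.8] M [0.04 0.01 0.04] op 0.319 J [ -52   45   98    0   37 -137]
  slide left [0.6 1.1 0.8] twist left [-0.004  0.005 -0.   ]
```

>>> carry_out(
  grip=[-1,-1,-1,-1,-1,-1,-1,-1],
  slide=[
    [3,0,-5],
    [15,0,-3],
    [20,0,-5],
    [0,0,-20],
    [0,0,-20],
    [0,0,-5],
    [0,0,0],
    [0,0,0],
  ],
  twist=[
    [0,0,0],
    [0,0,0],
    [0,0,0],
    [0,0,0],
    [0,0,0],
    [0,0,0],
    [0,0,0],
    [0,0,0],
  ],
)

```text
time_s: 54.5
position: [0.3935, -0.3655, 0.0646]
tcp_rot: [[-0.997, 0.077, 0.003], [0.077, 0.997, -0.003], [-0.003, -0.003, -1.0]]
force: [0.0, 0.1, -1.2]
opening: 0.321
```

Run:
```python
from handle import *
h=np.radians(-10);M=np.array([.5454,-.3509]);hx=np.array([np.cos(h),np.sin(h)])
p=M-hx*(.105+.015); print(p)
to([*p,.037],Rdown(80))
c=cap('wrist','w24');cap('side','s4')
```

```text
[ 0.42722307 -0.33006222]
t 54.5 p [ 0.3935 -0.3655  0.0646] F [ 0.   0.1 -1.2] M [0.06 0.01 0.02] op 0.321 J [ -55   37  102    0   40 -141]
  slide left [-30.9  38.   27.6] twist left [-0.003  0.003  0.098]
```

View pics/w24.png

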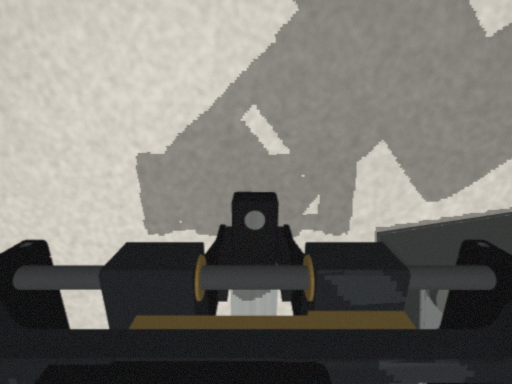

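Run:
```python
import cv2
i=cv2.imread('pics/s4.png')[230:330,210:330];cv2.imwrite('pics/s4c.png',cv2.resize(i,(720,600),interpolation=cv2.INTER_CUBIC))
```

```text
(no output)
```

View pics/s4c.png

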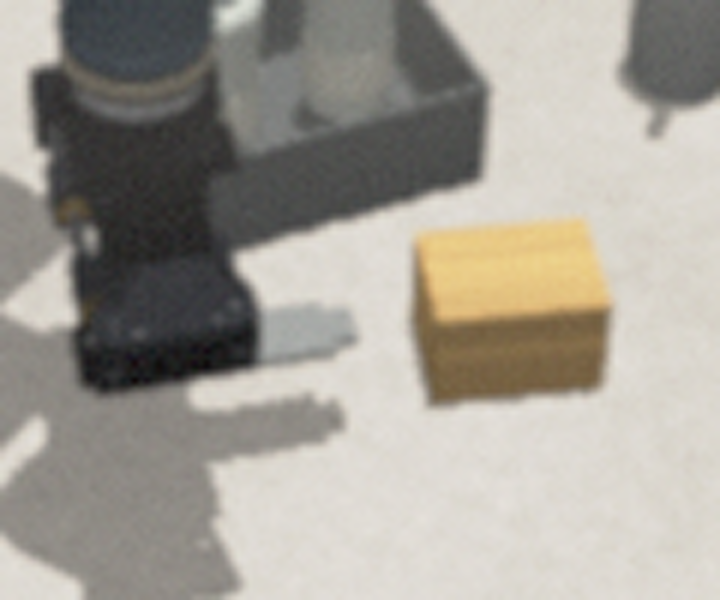

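>>> carry_out(
  grip=[-1,-1,-1,-1,-1],
  slide=[
    [0,0,0],
    [-6,20,0],
    [-6,20,0],
    [0,0,0],
    [0,0,0],
  ],
  twist=[
    [0,0,0.098],
    [0,0,0],
    [0,0,0],
    [0,0,0],
    [0,0,0],
  ],
)

```text
time_s: 55.1
position: [0.4119, -0.3266, 0.0603]
tcp_rot: [[-0.984, 0.178, -0.001], [0.178, 0.984, 0.002], [0.002, 0.001, -1.0]]
force: [0.0, -0.7, -1.4]
opening: 0.316
```

```bash
cat > ins.py <<'E'
from handle import *
h=np.radians(-10);M=np.array([.5454,-.3509]);hx=np.array([np.cos(h),np.sin(h)]);hy=np.array([-hx[1],hx[0]])
def ins(back,z=.0368):
    p=M-hx*(.105+back); to([*p,z],Rdown(80))
    s=bot.read_state();q=np.array(s['position'][:2])-M;print('  tip rel mouth: along',(q@hx*1000+105).round(1),'lat',(q@hy*1000).round(1))
E
python3 - <<'E'
from ins import *
ins(.015)
E
```

```text
t 55.1 p [ 0.4119 -0.3266  0.0603] F [ 0.  -0.7 -1.4] M [ 0.02  0.02 -0.04] op 0.316 J [ -51   37  104    0   39 -130]
  slide left [-15.8  -0.7  23.5] twist left [ 0.001 -0.002 -0.004]
  tip rel mouth: along -30.7 lat 0.8
```

>>> carry_out(
  grip=[-1,-1,-1,-1,-1],
  slide=[
    [0,-1,10],
    [0,0,10],
    [0,0,3],
    [0,0,0],
    [0,0,0],
  ],
  twist=[
    [0,0,0],
    [0,0,0],
    [0,0,0],
    [0,0,0],
    [0,0,0],
  ],
)

```text
time_s: 55.6
position: [0.4105, -0.3298, 0.0336]
tcp_rot: [[-0.984, 0.18, -0.002], [0.18, 0.984, 0.002], [0.003, 0.002, -1.0]]
force: [-0.2, -0.1, -2.1]
opening: 0.317
```

Run:
```python
from ins import *
ins(.015)
for n in('top','side'):
    c=cap(n,n+'5');P=cloud(c)
    q=P.reshape(-1,3);d=q[:,:2]-M;a=d@hx;l=d@hy
    m=(a>-.06)&(a<-.004)&(abs(l)<.03)&(q[:,2]>.02)&(q[:,2]<.06)
    print(n,m.sum(),'a',np.percentile(a[m],[2,50,98]).round(4),'l',np.percentile(l[m],[3,50,97]).round(4),'z',np.percentile(q[m,2],[10,50,90]).round(4))
    for lo in np.arange(-.06,-.005,.01):
        k=m&(a>=lo)&(a<lo+.01)
        if k.sum()>3: print('  ',lo.round(3),k.sum(),np.median(q[k,2]).round(4),np.percentile(l[k],[5,95]).round(4))
    m=(a>.005)&(a<.085)&(abs(l)<.05)&(q[:,2]>.05)&(q[:,2]<.07);print('holder top lat',np.percentile(l[m],[2,98]).round(4),'a',np.percentile(a[m],[1,99]).round(4),np.median(q[m,2]))
i=cv2.imread('pics/side5.png')[230:330,210:330];cv2.imwrite('pics/s5c.png',cv2.resize(i,(720,600),interpolation=cv2.INTER_CUBIC))
```

```text
t 55.6 p [ 0.4105 -0.3298  0.0336] F [-0.2 -0.1 -2.1] M [0.01 0.04 0.02] op 0.317 J [ -51   40  104    0   36 -131]
  slide left [-16.5   2.7  -3.2] twist left [ 0.002 -0.003 -0.007]
  tip rel mouth: along -31.5 lat -2.6
top 64 a [-0.0592 -0.0469 -0.0312] l [-0.0225 -0.0065  0.0094] z [0.0315 0.0353 0.0384]
   -0.06 23 0.0351 [-0.0201  0.0083]
   -0.05 24 0.0363 [-0.0229  0.0089]
   -0.04 17 0.0344 [-0.0167  0.0034]
holder top lat [-0.0345  0.0282] a [0.006  0.0843] 0.06155340953260624
side 94 a [-0.0593 -0.0453 -0.0268] l [-0.0218 -0.0056  0.0129] z [0.0303 0.0336 0.0364]
   -0.06 32 0.034 [-0.0219  0.0142]
   -0.05 29 0.0337 [-0.0202  0.0094]
   -0.04 25 0.033 [-0.0148  0.0066]
   -0.03 8 0.0327 [-0.0143  0.0057]
holder top lat [-0.0367  0.0294] a [0.0056 0.0842] 0.06051890908272484
```

View pics/s5c.png

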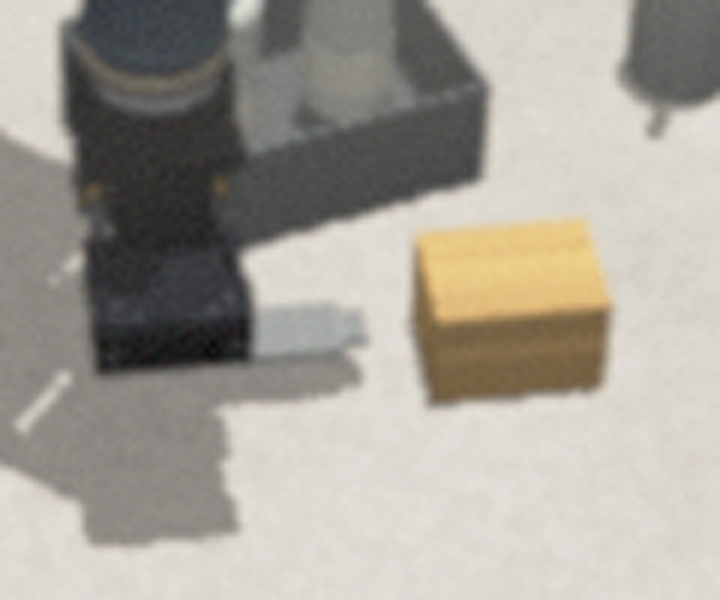

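>>> carry_out(
  grip=[-1,-1,-1],
  slide=[
    [-16,2.5,-4],
    [0,0,0],
    [0,0,0],
  ],
  twist=[
    [0.002,-0.003,-0.007],
    [0,0,0],
    [0,0,0],
  ],
)

```text
time_s: 56.0
position: [0.4267, -0.3304, 0.0386]
tcp_rot: [[-0.985, 0.173, 0.001], [0.173, 0.985, -0.001], [-0.001, -0.001, -1.0]]
force: [-0.6, 0.7, -1.2]
opening: 0.319
```

Run:
```python
from ins import *
ins(.005,.0373)
```

```text
t 56.0 p [ 0.4267 -0.3304  0.0386] F [-0.6  0.7 -1.2] M [ 0.03  0.1  -0.03] op 0.319 J [ -50   40  102    0   38 -130]
  slide left [-10.5   0.4   1.3] twist left [-0.001  0.001  0.001]
  tip rel mouth: along -15.5 lat -0.4
```

>>> carry_out(
  grip=[-1,-1,-1],
  slide=[
    [-11,0.4,1.3],
    [0,0,0],
    [0,0,0],
  ],
  twist=[
    [0,0.001,0],
    [0,0,0],
    [0,0,0],
  ],
)

```text
time_s: 56.3
position: [0.4376, -0.3318, 0.0373]
tcp_rot: [[-0.985, 0.173, -0.001], [0.173, 0.985, -0.0], [0.001, -0.001, -1.0]]
force: [0.4, -0.6, -1.3]
opening: 0.319
```

Run:
```python
from ins import *
ins(-.01,.0373)
cap('side','side6')
i=cv2.imread('pics/side6.png')[250:310,230:320];cv2.imwrite('pics/s6c.png',cv2.resize(i,(780,520),interpolation=cv2.INTER_CUBIC))
```

```text
t 56.3 p [ 0.4376 -0.3318  0.0373] F [ 0.4 -0.6 -1.3] M [ 0.06 -0.   -0.04] op 0.319 J [ -49   41  101    0   39 -129]
  slide left [-14.5  -0.1  -0. ] twist left [-0.001 -0.001  0.   ]
  tip rel mouth: along -4.5 lat 0.1
```

View pics/s6c.png

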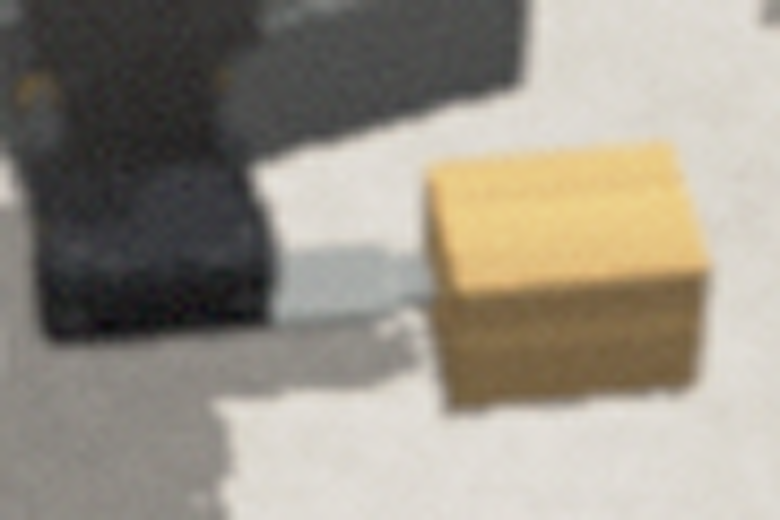

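Tip is at the mouth and lined up; enter gently.

>>> carry_out(
  grip=[-1,-1,-1,-1],
  slide=[
    [-6,0,0],
    [-6,0,0],
    [-6,0,0],
    [0,0,0],
  ],
  twist=[
    [0,0,0],
    [0,0,0],
    [0,0,0],
    [0,0,0],
  ],
)

```text
time_s: 56.75
position: [0.4567, -0.3355, 0.0372]
tcp_rot: [[-0.985, 0.174, -0.001], [0.174, 0.985, -0.001], [0.0, -0.001, -1.0]]
force: [0.5, -0.4, -0.8]
opening: 0.316
```

Run:
```python
from ins import *
ins(-.03,.0373)
```

```text
t 56.8 p [ 0.4567 -0.3355  0.0372] F [ 0.5 -0.4 -0.8] M [ 0.04  0.02 -0.07] op 0.316 J [ -48   41   98    0   40 -127]
  slide left [-15.    0.2  -0.1] twist left [-0.001 -0.    -0.001]
  tip rel mouth: along 15.0 lat -0.2
```

>>> carry_out(
  grip=[-1,-1,-1,-1,-1],
  slide=[
    [-8,0,0],
    [-8,0,0],
    [-8,0,0],
    [-6,0,0],
    [0,0,0],
  ],
  twist=[
    [0,0,0],
    [0,0,0],
    [0,0,0],
    [0,0,0],
    [0,0,0],
  ],
)

```text
time_s: 57.25
position: [0.4895, -0.3411, 0.037]
tcp_rot: [[-0.985, 0.174, -0.0], [0.174, 0.985, -0.001], [0.0, -0.001, -1.0]]
force: [-0.4, 0.0, 0.1]
opening: 0.317
```

Run:
```python
from ins import *
ins(-.06,.0373)
```

```text
t 57.2 p [ 0.4895 -0.3411  0.037 ] F [-0.4  0.   0.1] M [-0.05  0.01 -0.01] op 0.317 J [ -46   43   94    0   43 -126]
  slide left [-11.8   0.1  -0.3] twist left [-0.001 -0.     0.   ]
  tip rel mouth: along 48.2 lat -0.1
```

>>> carry_out(
  grip=[-1,-1,-1,-1,-1],
  slide=[
    [-7,0,0],
    [-7,0,0],
    [-5,0,0],
    [-4,0,0],
    [-4,0,0],
  ],
  twist=[
    [0,0,0],
    [0,0,0],
    [0,0,0],
    [0,0,0],
    [0,0,0],
  ],
)

```text
time_s: 57.75
position: [0.5122, -0.344, 0.036]
tcp_rot: [[-0.985, 0.172, -0.013], [0.172, 0.985, 0.005], [0.014, 0.003, -1.0]]
force: [-13.4, -2.4, 3.0]
opening: 0.315
```

Run:
```python
from ins import *
ins(-.072,.0373)
```

```text
t 57.8 p [ 0.5122 -0.344   0.036 ] F [-13.4  -2.4   3. ] M [-0.42  2.1  -0.36] op 0.315 J [ -44   44   90    0   47 -124]
  slide left [-0.9 -1.  -1.3] twist left [ 0.003 -0.014  0.001]
  tip rel mouth: along 71.1 lat 1.1
```

>>> carry_out(
  grip=[-1,-1,-1],
  slide=[
    [-3,0,0],
    [-3,0,0],
    [0,0,0],
  ],
  twist=[
    [0,0,0],
    [0,0,0],
    [0,0,0],
  ],
)

```text
time_s: 58.05
position: [0.512, -0.3442, 0.0356]
tcp_rot: [[-0.985, 0.172, -0.026], [0.172, 0.985, 0.01], [0.028, 0.005, -1.0]]
force: [1.9, 0.6, 2.0]
opening: 0.319
```

Run:
```python
from ins import *
ins(-.072,.0373)
c=cap('side','side7')
i=cv2.imread('pics/side7.png')[240:310,220:325];cv2.imwrite('pics/s7c.png',cv2.resize(i,(780,520),interpolation=cv2.INTER_CUBIC))
```

```text
t 58.0 p [ 0.512  -0.3442  0.0356] F [1.9 0.6 2. ] M [ 0.02 -0.45  0.11] op 0.319 J [ -44   44   89   -1   48 -123]
  slide left [-1.  -0.8 -1.7] twist left [ 0.005 -0.028  0.002]
  tip rel mouth: along 70.9 lat 0.8
```

View pics/s7c.png

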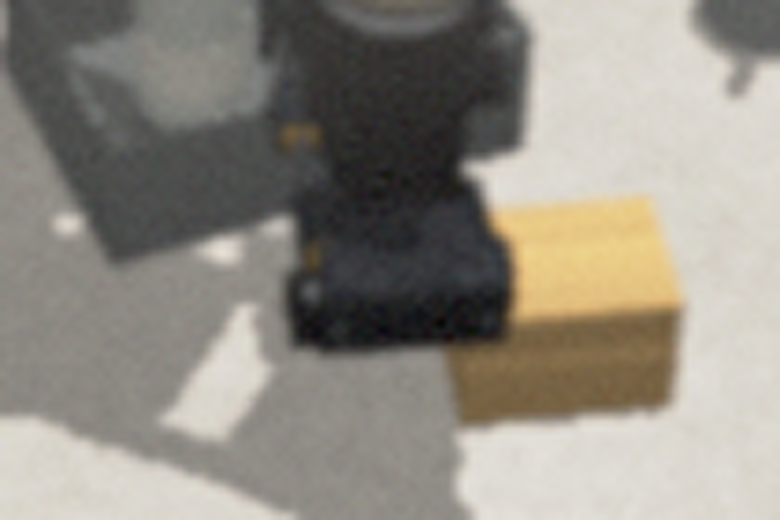

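>>> carry_out(
  grip=[-1,-1,0,0,0,0,0,0,0,0],
  slide=[
    [0,0,-1],
    [-3,0,0],
    [0,0,0],
    [0,0,0],
    [0,0,0],
    [0,0,-30],
    [0,0,-40],
    [0,0,-40],
    [0,0,-20],
    [0,0,0],
  ],
  twist=[
    [0,-0.028,0],
    [0,0,0],
    [0,0,0],
    [0,0,0],
    [0,0,0],
    [0,0,0],
    [0,0,0],
    [0,0,0],
    [0,0,0],
    [0,0,0],
  ],
)

```text
time_s: 59.1
position: [0.5172, -0.3449, 0.1699]
tcp_rot: [[-0.985, 0.171, -0.001], [0.171, 0.985, 0.008], [0.002, 0.007, -1.0]]
force: [-0.3, 0.0, -0.2]
opening: 0.496
```

>>> carry_out(
  grip=[0,0,0],
  slide=[
    [0,0,-40],
    [0,0,-20],
    [0,0,0],
  ],
  twist=[
    [0,0,0],
    [0,0,0],
    [0,0,0],
  ],
)

```text
time_s: 59.4
position: [0.5174, -0.3444, 0.2287]
tcp_rot: [[-0.985, 0.17, -0.002], [0.17, 0.985, 0.01], [0.004, 0.01, -1.0]]
force: [0.7, -1.0, -0.6]
opening: 0.499
```

Run:
```python
from ins import *
ins(-.072,.0373)
c=cap('wrist','w25')
i=cv2.imread('pics/w25.png');cv2.imwrite('pics/w25b.png',cv2.resize(i,(800,600),interpolation=cv2.INTER_CUBIC))
cap('side','side8')
i=cv2.imread('pics/side8.png')[240:310,220:325];cv2.imwrite('pics/s8c.png',cv2.resize(i,(780,520),interpolation=cv2.INTER_CUBIC))
```

```text
t 59.4 p [ 0.5174 -0.3444  0.2287] F [ 0.7 -1.  -0.6] M [ 0.05 -0.02  0.03] op 0.499 J [ -44   30   82    0   69 -124]
  slide left [  3.6  -3.3 191.4] twist left [ 0.01  -0.004  0.003]
  tip rel mouth: along 76.3 lat 1.5
```

View pics/w25b.png

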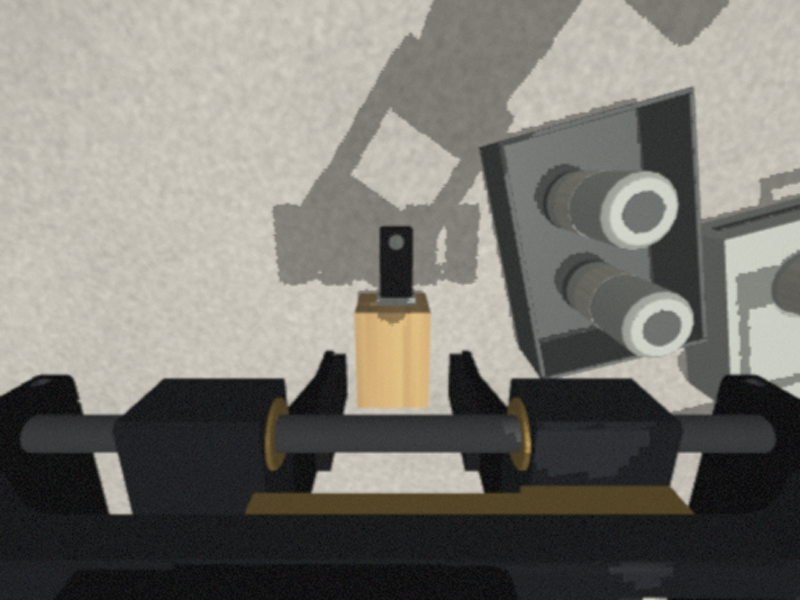

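View pics/s8c.png

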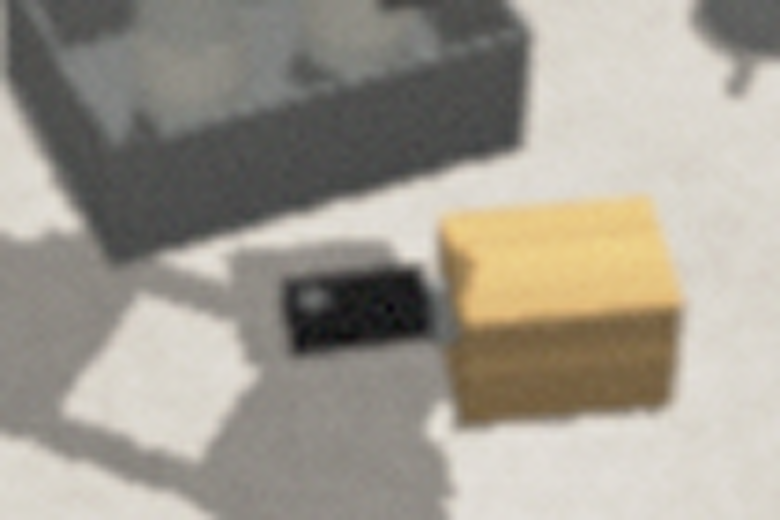

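Run:
```python
from ins import *; from bp import bp
c=dict(np.load('pics/w25.npz'));f=.64
for nm,u,v,z in (('rear',396,227,.05),('front',397,298,.05),('hfront top',393,312,.06),('hfront L',356,312,.06),('hfront R',429,312,.06),('hbackL',356,406,.06),('hbackR',430,407,.06)):
    p=bp(c,u*f-.2,v*f-.2,z);d=p[:2]-M;print(nm,p.round(4),'along',(d@hx*1000).round(1),'lat',(d@hy*1000).round(1))
c=dict(np.load('pics/side8.npz'));s=780/105
for nm,u,v,z in (('rear top mid',288,310-25,.052),('front top',418,285,.052),('h front top near',455,325,.06),('h front top far',440,215,.06)):
    p=bp(c,220+u/s-.4,240+v/s-.4,z);d=p[:2]-M;print(nm,p.round(4),'along',(d@hx*1000).round(1),'lat',(d@hy*1000).round(1))
```

```text
rear [ 0.4782 -0.3366  0.05  ] along -68.6 lat 2.4
front [ 0.5372 -0.3461  0.05  ] along -8.9 lat 3.3
hfront top [ 0.5456 -0.351   0.06  ] along 0.2 lat -0.0
hfront L [ 0.5403 -0.3813  0.06  ] along 0.2 lat -30.8
hfront R [ 0.5508 -0.3215  0.06  ] along 0.2 lat 29.9
hbackL [ 0.6272 -0.399   0.06  ] along 88.9 lat -33.1
hbackR [ 0.6399 -0.334   0.06  ] along 90.1 lat 33.1
rear top mid [ 0.4832 -0.3351  0.052 ] along -64.0 lat 4.7
front top [ 0.5342 -0.3508  0.052 ] along -11.0 lat -1.9
h front top near [ 0.538  -0.3834  0.06  ] along -1.7 lat -33.3
h front top far [ 0.5537 -0.3229  0.06  ] along 3.3 lat 29.0
```

>>> carry_out(
  grip=[-1,-1,-1,-1,-1,-1,-1,-1,-1,-1,-1],
  slide=[
    [25,-3,0],
    [40,0,0],
    [25,0,0],
    [0,0,0],
    [0,0,0],
    [0,0,20],
    [0,0,40],
    [0,0,40],
    [0,0,20],
    [0,0,0],
    [0,0,0],
  ],
  twist=[
    [0,0,0],
    [0,0,0],
    [0,0,0],
    [0,0,0],
    [0,0,0],
    [0,0,0],
    [0,0,0],
    [0,0,0],
    [0,0,0],
    [0,0,0],
    [0,0,0],
  ],
)

```text
time_s: 60.6
position: [0.4265, -0.3258, 0.0878]
tcp_rot: [[-0.986, 0.168, -0.013], [0.167, 0.986, 0.025], [0.017, 0.022, -1.0]]
force: [-0.3, -0.1, 0.8]
opening: 0.004
```

Run:
```python
from ins import *
ins(.005,.040)
```

```text
t 60.6 p [ 0.4265 -0.3258  0.0878] F [-0.3 -0.1  0.8] M [0.02 0.03 0.01] op 0.004 J [ -50   35  100    1   46 -130]
  slide left [-12.2  -5.3  47.5] twist left [ 0.022 -0.017  0.006]
  tip rel mouth: along -16.4 lat 4.1
```

>>> carry_out(
  grip=[-1,-1,-1,-1,-1],
  slide=[
    [0,-3,10],
    [0,0,20],
    [0,0,15],
    [0,0,0],
    [0,0,0],
  ],
  twist=[
    [0.022,-0.017,0],
    [0,0,0],
    [0,0,0],
    [0,0,0],
    [0,0,0],
  ],
)

```text
time_s: 61.1
position: [0.4324, -0.3336, 0.0469]
tcp_rot: [[-0.986, 0.166, 0.011], [0.166, 0.986, -0.012], [-0.012, -0.01, -1.0]]
force: [0.3, -0.4, -0.1]
opening: 0.006
```

Run:
```python
from ins import *
ins(.005,.040)
```

```text
t 61.1 p [ 0.4324 -0.3336  0.0469] F [ 0.3 -0.4 -0.1] M [-0.02  0.03  0.04] op 0.006 J [ -49   39  102    0   38 -130]
  slide left [-4.2  2.7  6.9] twist left [-0.01   0.012  0.008]
  tip rel mouth: along -9.3 lat -2.6
```

>>> carry_out(
  grip=[-1,-1,-1,-1,-1],
  slide=[
    [0,4,7],
    [0,0,0],
    [-14,0,0],
    [-10,0,0],
    [0,0,0],
  ],
  twist=[
    [-0.01,0.012,0.008],
    [0,0,0],
    [0,0,0],
    [0,0,0],
    [0,0,0],
  ],
)

```text
time_s: 61.6
position: [0.4598, -0.3357, 0.0433]
tcp_rot: [[-0.985, 0.174, 0.004], [0.174, 0.985, -0.004], [-0.005, -0.003, -1.0]]
force: [0.2, 0.1, -0.5]
opening: 0.009
```

Run:
```python
from ins import *
ins(.005,.040)
```

```text
t 61.6 p [ 0.4598 -0.3357  0.0433] F [ 0.2  0.1 -0.5] M [-0.01  0.05  0.01] op 0.009 J [ -47   41   98    0   41 -127]
  slide left [23.1 -0.1  3.2] twist left [-0.003  0.005 -0.001]
  tip rel mouth: along 18.1 lat 0.1
```

>>> carry_out(
  grip=[-1,-1,-1,-1],
  slide=[
    [-4,0,2],
    [-4,0,0],
    [-3,0,0],
    [-3,0,0],
  ],
  twist=[
    [0,0,0],
    [0,0,0],
    [0,0,0],
    [0,0,0],
  ],
)

```text
time_s: 62.0
position: [0.4685, -0.3362, 0.0411]
tcp_rot: [[-0.985, 0.171, -0.008], [0.171, 0.985, 0.001], [0.008, -0.0, -1.0]]
force: [-10.2, -2.4, 6.1]
opening: 0.003
```

Run:
```python
from ins import *
ins(.005,.040)
```

```text
t 62.0 p [ 0.4685 -0.3362  0.0411] F [-10.2  -2.4   6.1] M [-0.45  1.7  -0.05] op 0.003 J [ -47   42   96    0   42 -126]
  slide left [31.7 -1.   1.3] twist left [-0.    -0.008  0.003]
  tip rel mouth: along 26.7 lat 1.1
```

>>> carry_out(
  grip=[-1,-1,-1],
  slide=[
    [-4,0,0],
    [-4,0,0],
    [-4,0,0],
  ],
  twist=[
    [0,-0.01,0],
    [0,-0.01,0],
    [0,-0.01,0],
  ],
)

```text
time_s: 62.3
position: [0.4685, -0.3363, 0.041]
tcp_rot: [[-0.986, 0.165, -0.002], [0.165, 0.986, 0.004], [0.003, 0.004, -1.0]]
force: [-9.4, -3.2, 6.0]
opening: 0.007
```

Run:
```python
from ins import *
ins(.005,.040)
```

```text
t 62.3 p [ 0.4685 -0.3363  0.041 ] F [-9.4 -3.2  6. ] M [-0.46  1.75 -0.02] op 0.007 J [ -47   42   96    0   42 -127]
  slide left [31.7 -0.7  1.1] twist left [ 0.004 -0.003  0.009]
  tip rel mouth: along 26.7 lat 1.0
```

Stopped solid: the key is bottomed. Back off, rise clear and take final views.

>>> carry_out(
  grip=[-1,-1,-1,-1,-1,-1,-1,-1,-1,-1],
  slide=[
    [15,0,0],
    [20,0,0],
    [0,0,-30],
    [0,0,-45],
    [0,0,-45],
    [0,0,-45],
    [10,0,-45],
    [20,0,-30],
    [0,0,0],
    [0,0,0],
  ],
  twist=[
    [0,0,0],
    [0,0,0],
    [0,0,0],
    [0,0,0],
    [0,0,0],
    [0,0,0],
    [0,0,0],
    [0,0,0],
    [0,0,0],
    [0,0,0],
  ],
)

```text
time_s: 63.3
position: [0.4015, -0.3268, 0.2898]
tcp_rot: [[-0.986, 0.168, -0.004], [0.168, 0.986, 0.007], [0.005, 0.006, -1.0]]
force: [-0.3, 0.3, -0.4]
opening: 0.006
```

Run:
```python
from ins import *
st()
for n in('top','side'):
    cap(n,n+'9')
i=cv2.imread('pics/top9.png')[120:270,130:390];cv2.imwrite('pics/t9c.png',cv2.resize(i,(780,450),interpolation=cv2.INTER_CUBIC))
i=cv2.imread('pics/side9.png')[120:320,150:350];cv2.imwrite('pics/s9c.png',cv2.resize(i,(600,600),interpolation=cv2.INTER_CUBIC))
c=dict(np.load('pics/top9.npz'));P=cloud(c);print('tops:')
from tops import tops
tops(c,.11,.15)
b=(P[...,:2]-O+np.array([.0015,.0038]))@np.stack([ex,ey],1)
m=(abs(b[...,1])<.045)&(abs(b[...,0]+.065)<.006)&(P[...,2]>.1);print('handle z',m.sum(),np.percentile(P[m][:,2],[20,50,80]))
```

```text
t 63.3 p [ 0.4015 -0.3268  0.2898] F [-0.3  0.3 -0.4] op 0.006
[[-0.986, 0.168, -0.004], [0.168, 0.986, 0.007], [0.005, 0.006, -1.0]]
[-5.160e+01  1.760e+01  9.210e+01  1.000e-01  7.080e+01 -1.319e+02]
tops:
183 enc [ 0.7676 -0.186 ] r 31.0 bbox mid [ 0.7679 -0.1835] z 0.1188 base [ 0.1687 -0.2738] px [303 128  16  16]
161 enc [ 0.5665 -0.1706] r 24.7 bbox mid [ 0.5674 -0.1698] z 0.1247 base [-0.0298 -0.2384] px [302 185  14  14]
158 enc [ 0.4852 -0.1834] r 24.7 bbox mid [ 0.4853 -0.1816] z 0.1248 base [-0.1119 -0.243 ] px [306 208  14  15]
166 enc [0.44   0.4919] r 24.7 bbox mid [0.4411 0.4913] z 0.1201 base [-0.0895  0.4334] px [113 224  14  14]
155 enc [0.4111 0.2264] r 24.5 bbox mid [0.4116 0.2264] z 0.1208 base [-0.1447  0.1722] px [189 232  14  13]
155 enc [0.2454 0.8914] r 53.4 bbox mid [0.2453 0.8886] z 0.1252 base [-0.2432  0.8503] px [  0 274   8  33]
192 enc [0.2513 0.747 ] r 24.6 bbox mid [0.2523 0.746 ] z 0.13 base [-0.2517  0.7061] px [ 36 280  16  15]
154 enc [-0.0355  0.8654] r 31.6 bbox mid [-0.0345  0.8648] z 0.1283 base [-0.5252  0.8525] px [  1 365  10  19]
handle z 92 [0.16776593 0.17023456 0.17256321]
```

View pics/t9c.png

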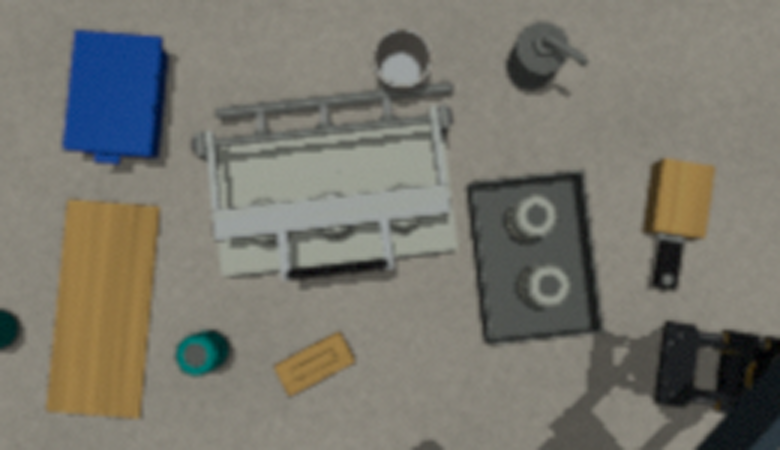

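View pics/s9c.png

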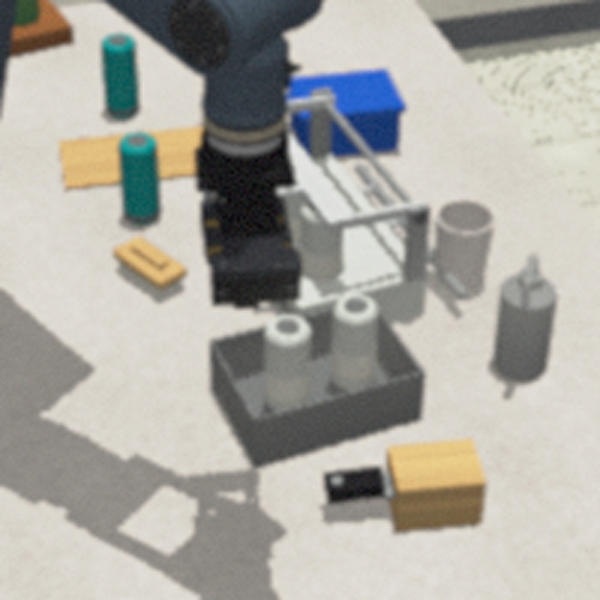

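Run:
```python
from handle import *
H(dict(np.load('pics/w20.npz')),230,280,100,200)
H(dict(np.load('pics/w21.npz')),240,280,120,232)
for n in('top1','top9'):
    c=dict(np.load(f'pics/{n}.npz'));P=cloud(c);b=(P[...,:2]-O+np.array([.0015,.0038]))@np.stack([ex,ey],1)
    m=(abs(b[...,1])<.12)&(abs(b[...,0]-.02)<.06)&(P[...,2]>.14)&(P[...,2]<.23); print(n,'bar',np.median(P[m][:,2]))
    m=(abs(abs(b[...,1])-.08)<.01)&(abs(b[...,0]-.06)<.02)&(P[...,2]>.04)&(P[...,2]<.09);print(n,'housing z',np.median(P[m][:,2]))
```

```text
handle n 662 x [-0.0697 -0.0649 -0.0599] y [0.0398 0.057 ] z [0.1556 0.1573 0.1583]
handle n 841 x [-0.069  -0.0644 -0.06  ] y [-0.0482  0.0514] z [0.1662 0.1676 0.1688]
top1 bar 0.20977914380903362
top1 housing z 0.061486834049993444
top9 bar 0.16477658626574387
top9 housing z 0.06097611238483469
```

Run:
```python
from handle import *
to(B(-.065,0,.26),Rdown(95.7))
```

```text
t 63.4 p [ 0.4015 -0.3265  0.2886] F [-0.7 -1.3 -0.1] M [-0.01 -0.06  0.01] op 0.003 J [ -52   18   92    0   71 -132]
  slide left [-39.5 401.7  31.5] twist left [ 0.009 -0.006 -0.268]
```

>>> carry_out(
  grip=[-1,-1,-1,-1,-1,-1,-1,-1,-1,-1,-1,-1],
  slide=[
    [0,0,0],
    [0,0,0],
    [-14,25,0],
    [-16,45,0],
    [-16,45,0],
    [-16,45,0],
    [-16,45,0],
    [-16,45,0],
    [-16,45,0],
    [-16,45,0],
    [-10,30,0],
    [0,0,0],
  ],
  twist=[
    [0,0,-0.137],
    [0,0,-0.137],
    [0,0,0],
    [0,0,0],
    [0,0,0],
    [0,0,0],
    [0,0,0],
    [0,0,0],
    [0,0,0],
    [0,0,0],
    [0,0,0],
    [0,0,0],
  ],
)

```text
time_s: 64.6
position: [0.4941, 0.074, 0.2711]
tcp_rot: [[-0.993, -0.112, -0.041], [-0.114, 0.993, 0.03], [0.037, 0.035, -0.999]]
force: [-0.8, -0.3, -0.2]
opening: 0.008
```

>>> carry_out(
  grip=[-1,-1],
  slide=[
    [0,0,0],
    [0,0,0],
  ],
  twist=[
    [0,0,0],
    [0,0,0],
  ],
)

```text
time_s: 64.8
position: [0.4928, 0.0745, 0.268]
tcp_rot: [[-0.992, -0.115, -0.048], [-0.116, 0.993, 0.03], [0.044, 0.035, -0.998]]
force: [0.1, -0.1, 0.9]
opening: 0.001
```

Run:
```python
from handle import *
to(B(-.065,0,.21),Rdown(95.7))
```

```text
t 64.8 p [0.4928 0.0745 0.268 ] F [ 0.1 -0.1  0.9] M [ 0.01 -0.03 -0.02] op 0.001 J [  -5   18   95    2   70 -102]
  slide left [-15.9 -15.   56.9] twist left [ 0.035 -0.044  0.016]
```

>>> carry_out(
  grip=[-1,-1,-1,-1,-1],
  slide=[
    [-16,-12,10],
    [0,0,25],
    [0,0,25],
    [0,0,0],
    [0,0,0],
  ],
  twist=[
    [0.035,-0.044,0.016],
    [0,0,0],
    [0,0,0],
    [0,0,0],
    [0,0,0],
  ],
)

```text
time_s: 65.3
position: [0.5102, 0.0575, 0.2041]
tcp_rot: [[-0.996, -0.089, -0.001], [-0.089, 0.996, -0.003], [0.001, -0.002, -1.0]]
force: [-0.0, -0.2, 0.8]
opening: 0.003
```

Run:
```python
from handle import *
to(B(-.065,0,.175),Rdown(95.7))
```

```text
t 65.3 p [0.5102 0.0575 0.2041] F [-0.  -0.2  0.8] M [-0.01 -0.03  0.03] op 0.003 J [  -6   23   99    0   58 -101]
  slide left [ 2.   5.9 29.1] twist left [-0.002 -0.001 -0.01 ]
```

>>> carry_out(
  grip=[-1,-1,-1,-1],
  slide=[
    [2,6,10],
    [0,0,12],
    [0,0,0],
    [0,0,0],
  ],
  twist=[
    [0,0,-0.01],
    [0,0,0],
    [0,0,0],
    [0,0,0],
  ],
)

```text
time_s: 65.7
position: [0.5092, 0.0623, 0.1839]
tcp_rot: [[-0.995, -0.098, 0.005], [-0.098, 0.995, -0.003], [-0.005, -0.003, -1.0]]
force: [0.1, -0.5, 0.9]
opening: 0.005
```

Run:
```python
from handle import *
to(B(-.065,0,.1595),Rdown(95.7))
```

```text
t 65.7 p [0.5092 0.0623 0.1839] F [ 0.1 -0.5  0.9] M [ 0.02  0.03 -0.01] op 0.005 J [  -5   25  101    0   54 -101]
  slide left [ 1.6  1.  24.4] twist left [-0.003  0.005 -0.002]
```

>>> carry_out(
  grip=[-1,-1,-1,-1],
  slide=[
    [1,0,8],
    [0,0,8],
    [0,0,6],
    [0,0,5],
  ],
  twist=[
    [0,0.005,0],
    [0,0,0],
    [0,0,0],
    [0,0,0],
  ],
)

```text
time_s: 66.1
position: [0.5089, 0.0622, 0.159]
tcp_rot: [[-0.995, -0.099, 0.003], [-0.099, 0.995, -0.004], [-0.002, -0.005, -1.0]]
force: [-5.5, 0.2, 35.9]
opening: 0.006
```

Run:
```python
from handle import *
to(B(-.065,0,.1595),Rdown(95.7))
```

```text
t 66.1 p [0.5089 0.0622 0.159 ] F [-5.5  0.2 35.9] M [0.05 1.28 0.07] op 0.006 J [  -5   27  102    0   51 -101]
  slide left [ 1.2  1.  -0.5] twist left [-0.005  0.002 -0.   ]
```

>>> carry_out(
  grip=[-1,-1,-1,-1,-1,-1,-1],
  slide=[
    [0,0,-10],
    [0,0,-20],
    [0,0,-40],
    [0,0,-40],
    [40,0,-40],
    [45,0,0],
    [0,0,0],
  ],
  twist=[
    [0,0,0],
    [0,0,0],
    [0,0,0],
    [0,0,0],
    [0,0,0],
    [0,0,0],
    [0,0,0],
  ],
)

```text
time_s: 66.8
position: [0.4265, 0.055, 0.3073]
tcp_rot: [[-0.995, -0.1, -0.001], [-0.1, 0.995, -0.004], [0.002, -0.004, -1.0]]
force: [0.1, 0.3, 0.1]
opening: 0.003
```

Run:
```python
from handle import *
st()
c=cap('wrist','w30');P=cloud(c)
b=(P[...,:2]-O)@np.stack([ex,ey],1)
m=(abs(b[...,1])<.045)&(abs(b[...,0]+.065)<.008)&(P[...,2]>.1);print('handle',m.sum(),np.percentile(P[m][:,2],[10,50,90]).round(4))
```

```text
t 66.8 p [0.4265 0.055  0.3073] F [0.1 0.3 0.1] op 0.003
[[-0.995, -0.1, -0.001], [-0.1, 0.995, -0.004], [0.002, -0.004, -1.0]]
[  -7.4    8.6  101.7   -0.3   69.8 -103.1]
handle 229 [0.1517 0.1557 0.1576]
```

View pics/w30.png

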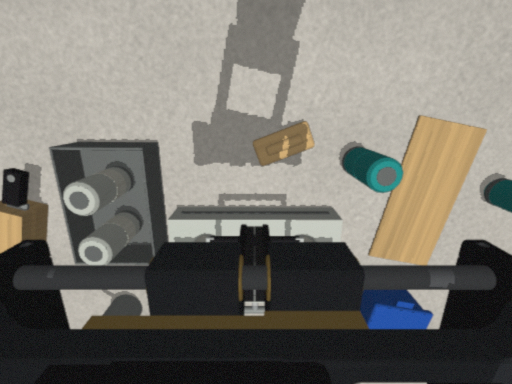

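Run:
```python
from handle import *
to([.505,-.343,.25],Rdown(80))
```

```text
t 66.8 p [0.4311 0.0545 0.3085] F [ 1.1 -0.4  1.2] M [ 0.04 -0.02 -0.  ] op 0.009 J [  -7    9  101    0   70 -103]
  slide left [ -33.5 -402.5   61. ] twist left [-0.005  0.007  0.275]
```

>>> carry_out(
  grip=[0,0,0,0,0,0,0,0,0,0,0,0],
  slide=[
    [-3,-20,0],
    [-3,-40,0],
    [-3,-45,0],
    [-4,-45,0],
    [-4,-45,0],
    [-4,-45,0],
    [-4,-45,0],
    [-4,-45,0],
    [-4,-45,0],
    [-4,-30,0],
    [0,0,0],
    [0,0,0],
  ],
  twist=[
    [0,0,0],
    [0,0,0],
    [0,0,0],
    [0,0,0],
    [0,0,0],
    [0,0,0],
    [0,0,0],
    [0,0,0],
    [0,0,0],
    [0,0,0.137],
    [0,0,0.137],
    [0,0,0],
  ],
)

```text
time_s: 68.05
position: [0.524, -0.3686, 0.3052]
tcp_rot: [[-0.984, 0.18, 0.018], [0.18, 0.984, -0.008], [-0.019, -0.004, -1.0]]
force: [-0.6, 0.6, 0.7]
opening: 0.503
```

>>> carry_out(
  grip=[0,0],
  slide=[
    [0,0,0],
    [0,0,0],
  ],
  twist=[
    [0,0,0],
    [0,0,0],
  ],
)

```text
time_s: 68.25
position: [0.5246, -0.3687, 0.3037]
tcp_rot: [[-0.984, 0.175, 0.017], [0.175, 0.985, -0.006], [-0.018, -0.003, -1.0]]
force: [-0.3, -0.3, 0.5]
opening: 0.502
```

Run:
```python
from handle import *
to([.505,-.343,.2],Rdown(80))
c=cap('top','top10');P=cloud(c)
b=(P[...,:2]-O+np.array([.0015,.0038]))@np.stack([ex,ey],1)
m=(abs(b[...,1])<.045)&(abs(b[...,0]+.065)<.006)&(P[...,2]>.1);print('handle z',m.sum(),np.percentile(P[m][:,2],[20,50,80]))
cap('wrist','w31')
```

```text
t 68.2 p [ 0.5246 -0.3687  0.3037] F [-0.3 -0.3  0.5] M [ 0.   -0.02 -0.  ] op 0.502 J [ -45   27   75    0   78 -125]
  slide left [ 25.7  22.3 103.2] twist left [-0.003  0.018 -0.001]
handle z 96 [0.15684022 0.15910665 0.16141234]
```

View pics/w31.png

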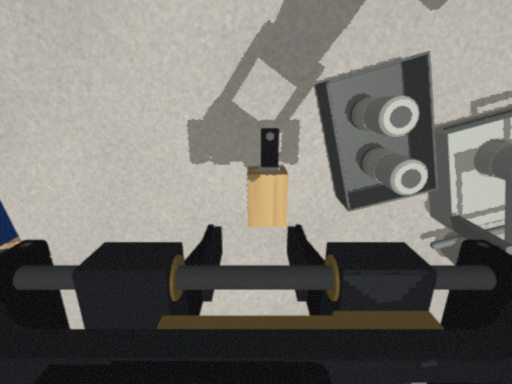

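>>> carry_out(
  grip=[0,0,0,0,0,0,0],
  slide=[
    [12,12,0],
    [12,12,20],
    [0,0,45],
    [0,0,45],
    [0,0,40],
    [0,0,20],
    [0,0,0],
  ],
  twist=[
    [0,0.018,0],
    [0,0,0],
    [0,0,0],
    [0,0,0],
    [0,0,0],
    [0,0,0],
    [0,0,0],
  ],
)

```text
time_s: 69.05
position: [0.5037, -0.3318, 0.1353]
tcp_rot: [[-0.987, 0.164, 0.001], [0.164, 0.986, -0.007], [-0.002, -0.007, -1.0]]
force: [-0.8, 0.3, -0.2]
opening: 0.497
```

Run:
```python
from handle import *
to([.508,-.342,.037],Rdown(80))
```

```text
t 69.0 p [ 0.5037 -0.3318  0.1353] F [-0.8  0.3 -0.2] M [ 0.07  0.02 -0.01] op 0.497 J [ -44   35   90    0   55 -124]
  slide left [-5.7 -8.7 98.4] twist left [-0.007  0.002  0.01 ]
```

>>> carry_out(
  grip=[0,0,0,0,0,0],
  slide=[
    [-5,-9,0],
    [0,0,0],
    [0,0,20],
    [0,0,20],
    [0,0,0],
    [0,0,0],
  ],
  twist=[
    [-0.007,0,0.01],
    [0,0,0],
    [0,0,0],
    [0,0,0],
    [0,0,0],
    [0,0,0],
  ],
)

```text
time_s: 69.65
position: [0.5129, -0.3461, 0.1054]
tcp_rot: [[-0.985, 0.172, 0.015], [0.172, 0.985, -0.012], [-0.017, -0.01, -1.0]]
force: [0.3, 0.5, 0.3]
opening: 0.5
```

Run:
```python
from handle import *
to([.508,-.342,.037],Rdown(80))
```

```text
t 69.7 p [ 0.5129 -0.3461  0.1054] F [0.3 0.5 0.3] M [ 0.02 -0.02 -0.04] op 0.5 J [ -44   38   90    0   52 -125]
  slide left [ 6.7  3.8 68.3] twist left [-0.01   0.017  0.002]
```

>>> carry_out(
  grip=[0,0,0,0,0,0],
  slide=[
    [6,4,0],
    [0,0,10],
    [0,0,15],
    [0,0,15],
    [0,0,0],
    [0,0,0],
  ],
  twist=[
    [-0.01,0.017,0.002],
    [0,0,0],
    [0,0,0],
    [0,0,0],
    [0,0,0],
    [0,0,0],
  ],
)

```text
time_s: 70.25
position: [0.5091, -0.3424, 0.0664]
tcp_rot: [[-0.985, 0.174, 0.004], [0.174, 0.985, -0.004], [-0.004, -0.003, -1.0]]
force: [0.2, -0.9, 0.1]
opening: 0.496
```

Run:
```python
from handle import *
to([.508,-.342,.037],Rdown(80))
```

```text
t 70.2 p [ 0.5091 -0.3424  0.0664] F [ 0.2 -0.9  0.1] M [0.07 0.02 0.01] op 0.496 J [ -44   41   91    0   48 -124]
  slide left [ 1.3  0.3 29.4] twist left [-0.003  0.004 -0.001]
```

>>> carry_out(
  grip=[0,0,0,0,-1,-1,-1,-1,-1],
  slide=[
    [1,0,10],
    [0,0,12],
    [0,0,6],
    [0,0,0],
    [0,0,0],
    [0,0,0],
    [0,0,0],
    [0,0,0],
    [0,0,0],
  ],
  twist=[
    [0,0,0],
    [0,0,0],
    [0,0,0],
    [0,0,0],
    [0,0,0],
    [0,0,0],
    [0,0,0],
    [0,0,0],
    [0,0,0],
  ],
)

```text
time_s: 71.15
position: [0.5085, -0.3427, 0.0366]
tcp_rot: [[-0.985, 0.174, 0.005], [0.174, 0.985, -0.004], [-0.005, -0.003, -1.0]]
force: [-0.0, -0.6, -2.5]
opening: 0.32
```

Run:
```python
from ins import *
ins(-.069,.0365)
```

```text
t 71.2 p [ 0.5085 -0.3427  0.0366] F [-0.  -0.6 -2.5] M [ 0.04  0.07 -0.04] op 0.32 J [ -44   44   92    0   45 -124]
  slide left [-1.8 -1.7  0.1] twist left [-0.003  0.005 -0.   ]
  tip rel mouth: along 67.2 lat 1.7
```

Gripped. Draw the key back about 30 mm (tip still captive) and push it home again, now with the clamp truly shut.

>>> carry_out(
  grip=[-1,-1,-1,-1,-1,-1],
  slide=[
    [8,0,0],
    [10,0,0],
    [10,0,0],
    [4,0,0],
    [0,0,0],
    [0,0,0],
  ],
  twist=[
    [0,0,0],
    [0,0,0],
    [0,0,0],
    [0,0,0],
    [0,0,0],
    [0,0,0],
  ],
)

```text
time_s: 71.75
position: [0.473, -0.3361, 0.0365]
tcp_rot: [[-0.985, 0.175, 0.004], [0.175, 0.985, -0.003], [-0.004, -0.003, -1.0]]
force: [-0.8, -0.2, -0.1]
opening: 0.32
```

Run:
```python
from ins import *
ins(-.069,.0365)
```

```text
t 71.8 p [ 0.473  -0.3361  0.0365] F [-0.8 -0.2 -0.1] M [0.02 0.03 0.02] op 0.32 J [ -46   42   96    0   41 -126]
  slide left [-37.8  -2.    0.2] twist left [-0.003  0.004 -0.001]
  tip rel mouth: along 31.2 lat 2.0
```

>>> carry_out(
  grip=[-1,-1,-1,-1,-1,-1,-1,-1],
  slide=[
    [-8,-1,0],
    [-8,0,0],
    [-8,0,0],
    [-6,0,0],
    [-5,0,0],
    [-4,0,0],
    [-3,0,0],
    [-3,0,0],
  ],
  twist=[
    [0,0,0],
    [0,0,0],
    [0,0,0],
    [0,0,0],
    [0,0,0],
    [0,0,0],
    [0,0,0],
    [0,0,0],
  ],
)

```text
time_s: 72.55
position: [0.5085, -0.3431, 0.0362]
tcp_rot: [[-0.985, 0.17, -0.025], [0.17, 0.985, 0.006], [0.026, 0.002, -1.0]]
force: [-9.4, -0.3, 3.8]
opening: 0.317
```

Run:
```python
from ins import *
ins(-.069,.0365)
```

```text
t 72.5 p [ 0.5085 -0.3431  0.0362] F [-9.4 -0.3  3.8] M [-0.24  1.28 -0.18] op 0.317 J [ -44   44   90   -1   47 -124]
  slide left [-1.6 -1.3 -0.4] twist left [ 0.002 -0.026  0.003]
  tip rel mouth: along 67.3 lat 1.3
```

>>> carry_out(
  grip=[-1,-1,0,0,0,0,0,0,0,0,0],
  slide=[
    [-2,0,0],
    [-3,0,0],
    [0,0,0],
    [0,0,0],
    [0,0,0],
    [0,0,-30],
    [0,0,-40],
    [0,0,-40],
    [0,0,-40],
    [0,0,-40],
    [0,0,0],
  ],
  twist=[
    [0,-0.026,0],
    [0,0,0],
    [0,0,0],
    [0,0,0],
    [0,0,0],
    [0,0,0],
    [0,0,0],
    [0,0,0],
    [0,0,0],
    [0,0,0],
    [0,0,0],
  ],
)

```text
time_s: 73.65
position: [0.515, -0.3445, 0.2326]
tcp_rot: [[-0.986, 0.167, -0.006], [0.167, 0.986, 0.005], [0.006, 0.004, -1.0]]
force: [0.7, -0.5, 0.3]
opening: 0.499
```

Run:
```python
from ins import *; from tops import tops; from bp import bp
ins(-.069,.0365)
c=cap('top','top11');P=cloud(c);tops(c,.11,.14)
b=(P[...,:2]-O+np.array([.0015,.0038]))@np.stack([ex,ey],1)
m=(abs(b[...,1])<.045)&(abs(b[...,0]+.065)<.006)&(P[...,2]>.1);print('handle z',m.sum(),np.percentile(P[m][:,2],[20,50,80]))
cap('wrist','w32');cap('side','side11')
i=cv2.imread('pics/side11.png')[120:320,150:350];cv2.imwrite('pics/s11c.png',cv2.resize(i,(600,600),interpolation=cv2.INTER_CUBIC))
i=cv2.imread('pics/w32.png');cv2.imwrite('pics/w32b.png',cv2.resize(i,(800,600),interpolation=cv2.INTER_CUBIC))
```

```text
t 73.7 p [ 0.515  -0.3445  0.2326] F [ 0.7 -0.5  0.3] M [ 0.   -0.09  0.03] op 0.499 J [ -44   29   82    0   69 -124]
  slide left [  3.7  -1.7 196.1] twist left [ 0.003 -0.006  0.006]
  tip rel mouth: along 73.9 lat 1.0
183 enc [ 0.7664 -0.1848] r 31.2 bbox mid [ 0.7663 -0.1836] z 0.1182 base [ 0.1677 -0.2725] px [303 128  16  17]
160 enc [ 0.5665 -0.1705] r 24.7 bbox mid [ 0.5675 -0.17  ] z 0.1247 base [-0.0298 -0.2383] px [302 185  14  14]
160 enc [ 0.4851 -0.1831] r 25.0 bbox mid [ 0.4853 -0.1814] z 0.1254 base [-0.112  -0.2427] px [306 208  14  15]
165 enc [0.4399 0.4914] r 24.9 bbox mid [0.4411 0.4914] z 0.1202 base [-0.0896  0.4329] px [113 224  14  14]
156 enc [0.411  0.2265] r 24.5 bbox mid [0.4098 0.2265] z 0.1207 base [-0.1448  0.1723] px [189 232  14  14]
141 enc [0.2419 0.8869] r 47.7 bbox mid [0.2411 0.8872] z 0.1219 base [-0.2471  0.8462] px [  0 277   8  29]
200 enc [0.2515 0.7468] r 25.2 bbox mid [0.2512 0.7456] z 0.1298 base [-0.2515  0.7058] px [ 36 281  17  14]
103 enc [-0.035   0.8652] r 31.5 bbox mid [-0.0348  0.8628] z 0.1237 base [-0.5247  0.8523] px [  4 365   7  19]
handle z 94 [0.15782116 0.15972127 0.16209594]
```

View pics/w32b.png

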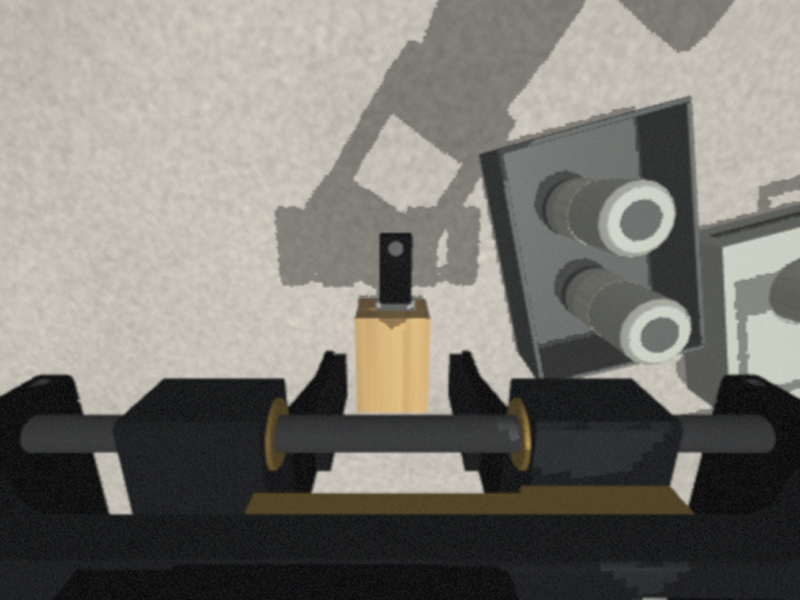

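View pics/s11c.png

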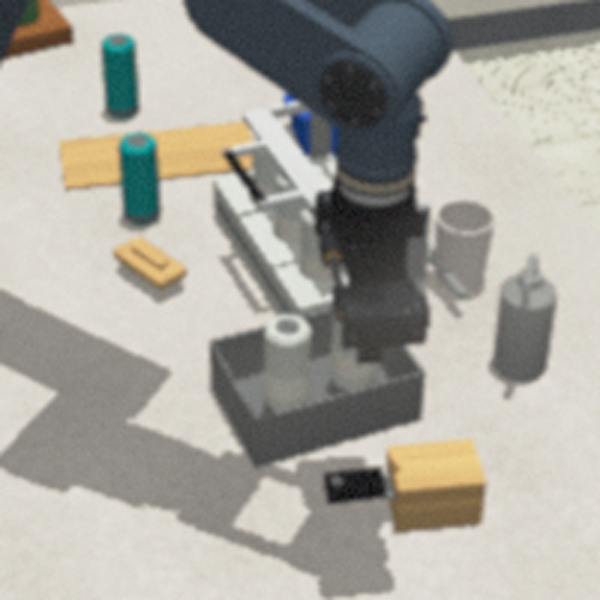

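Run:
```python
from rig import bot
print(bot.hand_in())
```

```text
the job is handed in; nothing more can be done
None
```

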